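# Pull up the stiff clamp screw with the long arm of the hex key

### The arm

A 7-joint arm with a two-finger parallel gripper is mounted at the origin on the work surface. World frame = base frame: x ahead of the robot, y to its left, z up, the work surface at z = 0. Lengths are in m, angles in rad, forces in N, time in s.
With the tool pointing down it reaches from about 0.425 to 0.825 m from the base axis. Payload 3.6 kg.
Tool frame: the origin (TCP) lies midway between the tips of the shut fingers; the grasp point (between the pads) lies arm.tcp_to_grasp behind it (arm.tcp_to_grasp is the distance from the TCP to the grasp point, in m); z points along the fingers, y is the direction in which the jaws open and shut (so a half turn about z gives the same grasp; the last joint's range is limited). The gripper opens to 85 mm and grips with 20 to 120 N. Pads are 22 mm wide; open, the fingers measure 114 mm over their backs; the gripper's body (76 mm by 85 mm) begins 54 mm behind the grasp point. The pads swing forward as they close: fully open they stand 13 mm farther back than shut.
Start: joints at [-1.369, 0.615, -0.013, 1.423, 0.008, 1.103, -0.04], TCP at [0.147, 0.633, 0.231] pointing down, gripper open.
Joint ranges: [-3.12, 3.12], [-0.3, 2.06], [-1.34, 1.32], [0.26, 2.42], [-1.36, 4.5], [0.01, 1.98], [-2.84, 2.84]. Speed limits (rad/s): [2.79, 2.79, 3.14, 3.14, 3.14, 3.14, 3.14].

### API

Orientations are given as a unit quaternion [x, y, z, w].
In Python, from workcell import arm gives the robot as it stands.
- The arm moves only by the tool send_rows, never from a script. Its argument "deltas" is one flat list of numbers, 7 for each row, row after row: the shift along the world's x, y, z in m, then the turn, a rotation vector about the world's x, y, z in degrees, then the opening, from -1 (shut) to 1 (fully open), so that 0 is half open. In form: [x, y, z, ax, ay, az, gripper, x, y, z, ax, ay, az, gripper, ...]. A call has 1 to 12 rows; each row shifts and turns the commanded pose from where the row before left it; what a row does not reach is not made up. A row lasts 1/12 s, in which the tool goes at most 41.7 mm and 7.16 degrees, less where a joint would pass 70% of its speed; a pose out of reach is approached as far as the arm can. A call with a gripper value outside its range is refused whole. The fingers move at their own pace and stop on an object; "force" is the grip in N (left out, the last holds). Time passes only in rows, so rows that do not move let the fingers close. It gives the time, the measured TCP pose, the force and the opening at its end, in the units of the state.
- arm.get_obs(): the state, without advancing time (a new reading comes with each control period).
- arm.capture(name): name is "side" or "top"; returns (picture, depth): 480x640x3 uint8, blue, green, red; 480x640 float32, m along the optical axis (not along the pixel's ray), 0 where there is no reading.
- arm.camera_params(name): a dict with "K" (3x3 intrinsics, pixels), "R" (3x3) and "t" (3): a world point X has camera coordinates R X + t. Camera axes: x right, y down, z forward; pixel columns grow to the right and rows downward; lengths in m; the calibration is good to about 2 mm. A picture is of the moment at which its call begins. camera_params takes no time and is no camera call.
- arm.close_job(): hands the job in, once; it reports no verdict.
The state is a dict: "time_s": time; "q": joint angles; "dq": joint speeds; "effort": joint torques, N m; "eef_pos": TCP position; "tool_rot": TCP orientation; "wrist_force": force on the tool from outside, world axes, zero at the start; "moment": the same for the moment, N m; "gripper_width": finger opening in m.
Only numpy, scipy, OpenCV 4.12 (cv2) and the standard library are available. Lean on these libraries where they do the work, as an engineer would, in place of code of your own. Each camera call takes 0.05 s, during which the arm holds its last target.

### The job

Take the big L-shaped hex key out of the wooden stand, where it stands on its long arm, flip it over and seat its short arm fully home in the hex socket of the clamp's screw, feeling gently for the flats. Then swing the long arm by its orange sleeve clockwise (seen from above) until the stiff screw comes up solid, without forcing it. Leave the key in the screw and let go; do not disturb the spool, the metal blank or the screwdriver.

Things in the scene. Friction and masses are not known exactly. Their poses are not given: they have to be found in the camera images.
- key: L-shaped steel hex key, 14 mm across flats, 0.25 kg. Origin: the end of its long arm, whose axis is its z: plain tail to z 25 mm, orange round sleeve 18 mm across from 25 to 75 mm, plain hex up to the corner at 140 mm. From there the short arm runs 50 mm along x. Two flats face +y and -y. Starts upright in the stand, tail down, the sleeve's shoulder resting on the stand's top
- short_tip (a point): centre of the end face of the key's short arm, 50 mm from the corner. The end is tapered and its corners chamfered: pressed lightly on the socket it enters some 4 to 9 mm while the flats are out of line, deeper the nearer they are to it, and 16 mm when home
- sleeve (a point): middle of the orange sleeve, on the long arm's axis, 90 mm from the corner
- stand: wooden stand fixed to the bench, 70 mm (x) by 90 mm (y) by 40 mm high, with a 14.5 mm square hole, 32 mm deep, in the middle of its top. Origin on the bench under the hole, z up
- clamp: blue and steel bar clamp fixed to the bench: base plate 150 mm (x) by 110 mm (y), strap 100 by 40 mm with its top 70 mm over the bench, a 20 mm brass bar held across it along y. Origin on the bench under the screw's axis, z up
- socket (a point): centre of the mouth of the screw's hex socket, 90 mm over the bench, on the upright screw axis. Head 30 mm across, 20 mm above the strap; socket 15.2 mm across flats, 16 mm deep, flat floor. Where its flats face is not measured and differs each start: look, or feel by pressing with a few newtons at headings tried over 60 degrees
- screw (a joint): angle of the screw in rad, growing as it is tightened (clockwise seen from above). Starts between 0 and 0.35; solid stop at 1.0. Dry friction of 0.8 N m resists turning, about 9 N at the sleeve; three times that is forcing it. The key has about 0.1 rad of play either way in the socket; only the short arm fits it
- spool: brass-coloured wire spool, 52 mm across and 38 mm high, standing; origin at the centre of its underside
- blank: aluminium blank, 70 by 35 by 12 mm, lying; origin at the centre of its underside
- driver: screwdriver lying on the bench
- corner (a point): the key's corner, where the axes of its two arms meet, 140 mm from the long arm's end
Things that resemble listed ones, but are neither listed nor needed, are in the scene too. Of the things shaped like the key, the steel one is meant.

How it is judged:
By the outcome, as a careful person would: the job done as asked, in the order asked, and still so for the second after the job is handed in, with the robot touching nothing.
It also fails if it takes over 72 s, if anything falls off the work surface, if the arm or the gripper's body presses on something with over 40 N, if the wrist force passes 120 N, or if a joint passes its speed limit or range.

## Working session

There is one attempt and no reset: what is moved stays moved. The work goes in short steps, Python scripts to look and compute and a tool call to move; the robot and the scene stay as the last step left them, time stands still between calls to the robot, and variables do not carry over. Pictures are saved under pics/ and viewed, and the job is handed in when it is done.

Besides the shell and the picture viewer there is one more tool, called after ">>>" by a JSON object that holds its "fn" and its "kwargs". send_rows: Moves the arm, as the interface text tells. Its arguments: {"type":"object","properties":{"deltas":{"type":"array"},"force":{"type":"number"}},"required":["deltas"]}

```bash
ls; mkdir -p pics; cat > h.py <<'E'
import numpy as np, cv2
from workcell import arm
from scipy.spatial.transform import Rotation as Rot
def cap(n,f):
    im,d=arm.capture(n); cv2.imwrite(f'pics/{f}.png',im); np.savez(f'pics/{f}.npz',im=im,d=d); return im,d
def ray(n,u,v):
    p=arm.camera_params(n);K,R,t=[np.array(p[k],float) for k in('K','R','t')]
    r=R.T@np.linalg.inv(K)@np.array([u,v,1.]);return -R.T@t,r
def atz(n,u,v,z):
    c,r=ray(n,u,v);return c+r*(z-c[2])/r[2]
def atd(n,u,v,d):
    c,r=ray(n,u,v);return c+r*d
def proj(n,X):
    p=arm.camera_params(n);K,R,t=[np.array(p[k],float) for k in('K','R','t')]
    x=K@(R@np.array(X)+t);return x[:2]/x[2]
def crop(f,x0,y0,x1,y1,s,o):
    im=cv2.imread(f'pics/{f}.png')[y0:y1,x0:x1];cv2.imwrite(f'pics/{o}.png',cv2.resize(im,None,fx=s,fy=s,interpolation=cv2.INTER_CUBIC))
E
python3 - <<'E'
from h import *
cap('side','s0');cap('top','t0')
print(arm.get_obs(),arm.tcp_to_grasp)
for n in('side','top'):print(arm.camera_params(n), ray(n,320,240))
E
```

```text
pics
{'time_s': 0.1, 'q': array([-1.36949319,  0.61582181, -0.01262387,  1.42477096,  0.00808959,
        1.1033919 , -0.04040704]), 'dq': array([-4.94271349e-04,  1.37593264e-04, -9.04406807e-05, -3.79048653e-03,
       -2.45662884e-04,  1.61720254e-03,  1.34733777e-03]), 'effort': array([ 1.35462382e-03, -4.70384037e+01,  2.60257060e-01, -1.71571469e+01,
        1.00886193e-02,  5.82915090e-03,  9.69634868e-06]), 'eef_pos': array([0.14661908, 0.63253039, 0.23024371]), 'tool_rot': array([ 1.13625566e-01,  9.93522954e-01, -1.16443520e-03, -1.25031002e-04]), 'wrist_force': array([0.11608912, 0.41705016, 0.0649538 ]), 'moment': array([0.01038043, 0.02587026, 0.05790861]), 'gripper_width': 0.08511378586818923} 0.0187
{'K': array([[493.29607802,   0.        , 322.57179849],
       [  0.        , 493.29607802, 244.82342877],
       [  0.        ,   0.        ,   1.        ]]), 'R': array([[-0.99767689, -0.06754088,  0.00889119],
       [-0.05656843,  0.74864086, -0.660558  ],
       [ 0.03795836, -0.65952641, -0.75072237]]), 't': array([0.55246359, 0.08273699, 1.27676005])} (array([0.50739674, 0.81743056, 1.00823285]), array([ 0.04371287, -0.66649447, -0.74430981]))
{'K': array([[571.2104242 ,   0.        , 309.3343181 ],
       [  0.        , 571.2104242 , 238.45374758],
       [  0.        ,   0.        ,   1.        ]]), 'R': array([[-2.79105912e-02, -9.99610423e-01,  2.52764690e-05],
       [-9.88267287e-01,  2.75900757e-02, -1.50221691e-01],
       [ 1.50162471e-01, -4.21775612e-03, -9.88652337e-01]]), 't': array([0.07219422, 0.54225743, 1.28213909])} (array([0.34538109, 0.06261292, 1.34904681]), array([ 0.14696611, -0.02280787, -0.98905851]))
```

View pics/s0.png

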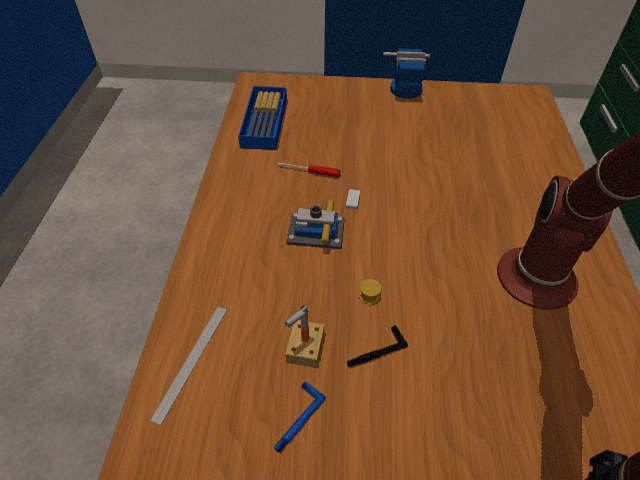

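View pics/t0.png

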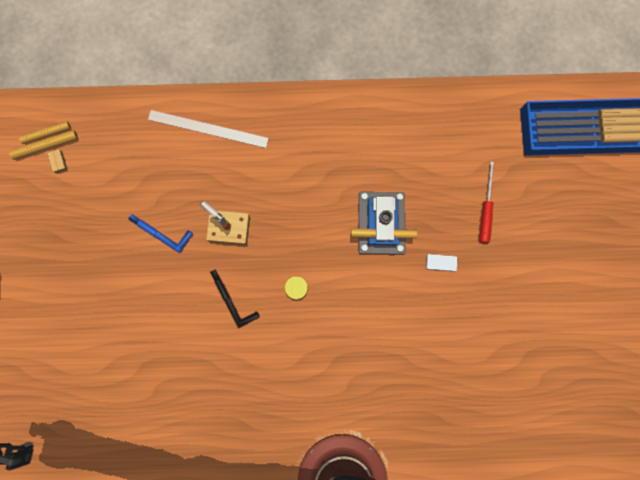

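Key-shaped candidates: a blue one lying (top 160,235), a black one lying (top 235,300), and a steel one standing in the wooden stand (top 215,217; side 303,322). The steel one with the orange sleeve fits the description. I'll confirm it in crops.

```bash
python3 - <<'E'
from h import *
crop('t0',190,185,260,255,8,'c1');crop('s0',270,290,340,375,7,'c2')
crop('t0',345,180,430,262,8,'c3');crop('s0',275,190,355,255,8,'c4')
E
```

```text
(no output)
```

View pics/c1.png

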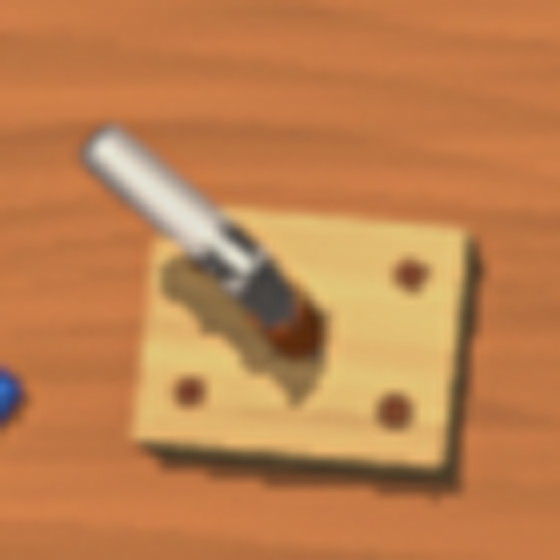

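View pics/c2.png

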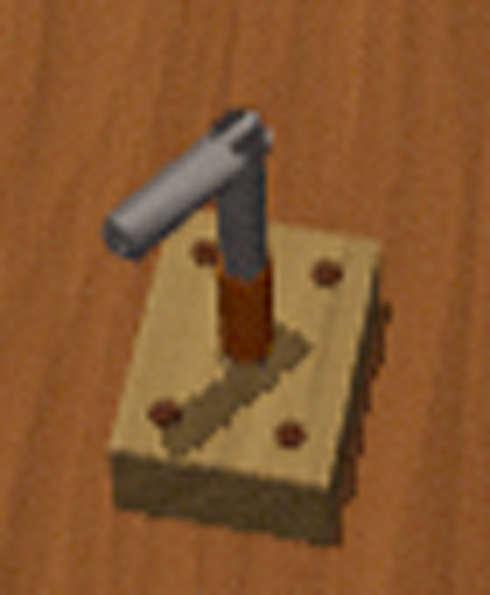

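View pics/c3.png

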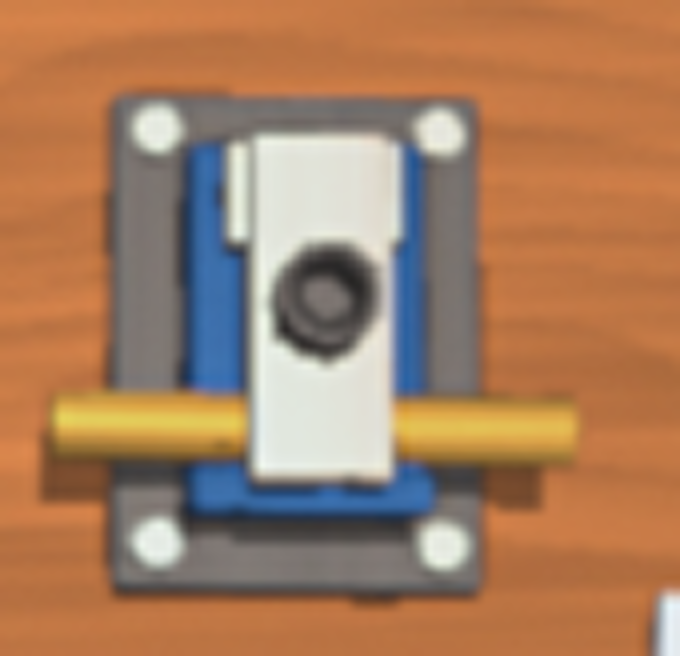

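View pics/c4.png

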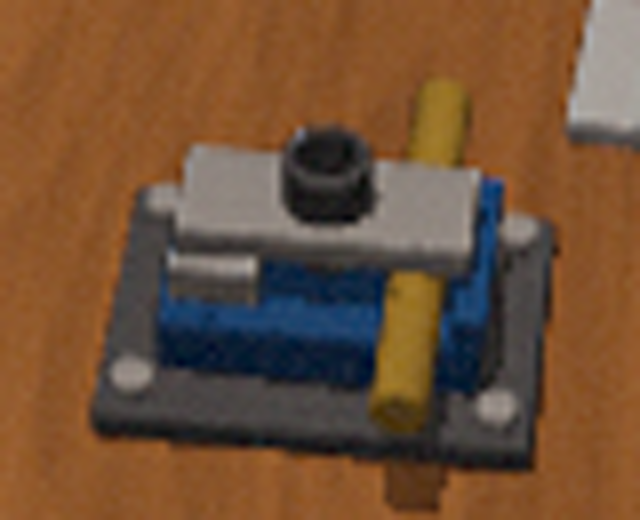

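The crops confirm it: steel key, orange sleeve, upright in the stand; short-arm tip at about top (202,203) / side (287,323), corner near side (305,307). Screw head at top (385.6,217.5) / side (316,209). Next I'll measure all of these.

```bash
python3 - <<'E'
from h import *
np.set_printoptions(precision=4,suppress=True)
dt=np.load('pics/t0.npz')['d'];ds=np.load('pics/s0.npz')['d']
def tri(a,b):
    c1,r1=ray('top',*a);c2,r2=ray('side',*b);r1/=np.linalg.norm(r1);r2/=np.linalg.norm(r2)
    A=np.stack([r1,-r2],1);s=np.linalg.lstsq(A,c2-c1,rcond=None)[0]
    p,q=c1+r1*s[0],c2+r2*s[1];return (p+q)/2,np.linalg.norm(p-q)
print('head',atz('top',385.6,217.5,.09),atz('side',316,209,.09),tri((385.6,217.5),(316,209)))
C1=lambda x,y:(x/8+190,y/8+185)
C2=lambda x,y:(x/7+270,y/7+290)
for p in[(155,235),(468,230),(445,468),(137,440),(300,345)]: print('stand',atz('top',*C1(*p),.04))
for p in[(185,220),(380,243),(330,487),(112,452),(245,352)]: print('stand side',atz('side',*C2(*p),.04))
# point clouds
def cloud(n,d,x0,y0,x1,y1):
    v,u=np.mgrid[y0:y1,x0:x1];z=d[y0:y1,x0:x1];m=z>0
    return np.array([atd(n,a,b,c) for a,b,c in zip(u[m],v[m],z[m])])
for n,d,b in(('top',dt,(195,195,240,235)),('side',ds,(280,300,315,330))):
    P=cloud(n,d,*b);Q=P[P[:,2]>.14]
    c=Q[:,:2].mean(0);U,S,V=np.linalg.svd(Q[:,:2]-c);k=(Q[:,:2]-c)@V[0]
    print(n,len(Q),'zmax',np.percentile(Q[:,2],[10,50,90,99]),c,V[0],np.degrees(np.arctan2(V[0,1],V[0,0])),'ends',c+V[0]*k.min(),c+V[0]*k.max(),np.ptp(k),np.ptp((Q[:,:2]-c)@V[1]))
    Q=P[(P[:,2]>.045)&(P[:,2]<.13)];print('long',len(Q),Q.mean(0))
for n,d,b in(('top',dt,(375,207,397,230)),('side',ds,(305,200,330,215))):
    P=cloud(n,d,*b);Q=P[P[:,2]>.083];print(n,'head',len(Q),(Q.min(0)+Q.max(0))/2,Q.max(0)-Q.min(0))
# heights overall for obstacles
for nm,p in dict(spool=(296,288),blank=(442,263),bar=(358,233),bar2=(410,234),b1=(365,196),b2=(400,196),b3=(365,248),b4=(400,248)).items():
    print(nm,atd('top',*p,dt[p[1],p[0]]))
E
```

```text
head [ 0.5793 -0.115   0.09  ] [ 0.5797 -0.114   0.09  ] (array([ 0.5797, -0.1152,  0.0888]), np.float64(0.00024987077443243676))
stand [0.6075 0.2886 0.04  ]
stand [0.6064 0.1973 0.04  ]
stand [0.5365 0.2048 0.04  ]
stand [0.5472 0.2939 0.04  ]
stand [0.5738 0.2465 0.04  ]
stand side [0.6004 0.2054 0.04  ]
stand side [0.536  0.2095 0.04  ]
stand side [0.5457 0.2986 0.04  ]
stand side [0.6145 0.2915 0.04  ]
stand side [0.5763 0.2531 0.04  ]
top 188 zmax [0.1577 0.1614 0.1646 0.1663] [0.5909 0.2627] [-0.6533 -0.7571] -130.792512608069 ends [0.6109 0.2858] [0.573  0.2418] 0.05807217648226107 0.01386236372495575
long 94 [0.5764 0.2455 0.078 ]
side 231 zmax [0.1517 0.1601 0.1632 0.1653] [0.5894 0.2662] [0.6748 0.738 ] 47.564473301065824 ends [0.5706 0.2456] [0.6097 0.2883] 0.05791265966989831 0.016649405259976907
long 80 [0.5766 0.254  0.1077]Traceback (most recent call last):
  File "<stdin>", line 23, in <module>
  File "<stdin>", line 16, in cloud
  File "h.py", line 12, in atd
    c,r=ray(n,u,v);return c+r*d
        ~~~^^^^^^^
  File "h.py", line 7, in ray
    p=arm.camera_params(n);K,R,t=[np.array(p[k],float) for k in('K','R','t')]
ValueError: time passes only in moves, steps and waits
```

```bash
cat >> h.py <<'E'
np.set_printoptions(precision=4,suppress=True)
_P={}
_cp=arm.camera_params
def ray(n,u,v):
    if n not in _P:_P[n]=_cp(n)
    p=_P[n];K,R,t=[np.array(p[k],float) for k in('K','R','t')]
    r=R.T@np.linalg.inv(K)@np.array([u,v,1.]);return -R.T@t,r
def Rtool(head,tilt,ysign=1):
    """tool z heading `head` deg, tilted `tilt` deg from straight down; y horizontal = z-up x heading"""
    h,t=np.radians([head,tilt]);x0=np.array([np.cos(h),np.sin(h),0])
    z=np.sin(t)*x0+np.array([0,0,-np.cos(t)]);y=ysign*np.array([-np.sin(h),np.cos(h),0])
    return np.stack([np.cross(y,z),y,z],1)
def plan(p,R,n,cur=None):
    o=arm.get_obs() if cur is None else cur
    R0=Rot.from_quat(o['tool_rot']);dv=(Rot.from_matrix(R)*R0.inv()).as_rotvec(degrees=True)
    dp=np.array(p)-o['eef_pos'];print('total',dp,dv,np.linalg.norm(dv));print('row',dp/n,dv/n)
def st():
    o=arm.get_obs();R=Rot.from_quat(o['tool_rot']).as_matrix();z=R[:,2];y=R[:,1]
    print('t',round(o['time_s'],2),'p',o['eef_pos'],'q',o['q'],'F',o['wrist_force'],'M',o['moment'],'w',round(o['gripper_width'],4))
    print('tilt',np.degrees(np.arccos(-z[2])),'zhead',np.degrees(np.arctan2(z[1],z[0])),'yhead',np.degrees(np.arctan2(y[1],y[0])),'grasp',o['eef_pos']-z*arm.tcp_to_grasp)
    return o
E
python3 - <<'E'
from h import *
o=st();phi=48.5
R=Rtool(phi,45);G=np.array([.576,.249,.125])
plan(G+R[:,2]*(.0187-.10),R,14)
dt=np.load('pics/t0.npz')['d'];ds=np.load('pics/s0.npz')['d']
for nm,p in dict(spool=(296,288),blank=(442,263),driver=(487,220),bar=(358,233),bar2=(410,234),b1=(365,196),b2=(400,196),b3=(365,248),b4=(400,248)).items():
    c,r=ray('top',*p);print(nm,c+r*dt[p[1],p[0]])
E
```

```text
t 0.1 p [0.1466 0.6325 0.2302] q [-1.3695  0.6158 -0.0126  1.4248  0.0081  1.1034 -0.0404] F [0.1161 0.4171 0.065 ] M [0.0104 0.0259 0.0579] w 0.0851
tilt 0.13420147748466085 zhead -102.6530026336173 yhead 76.95127765991657 grasp [0.1466 0.6326 0.2489]
total [ 0.3913 -0.4266 -0.0478] [ 14.4799 -44.8638  58.2816] 74.96111079838555
row [ 0.0279 -0.0305 -0.0034] [ 1.0343 -3.2046  4.163 ]
spool [0.4305 0.0907 0.0389]
blank [ 0.4809 -0.2522  0.0171]
driver [ 0.5786 -0.3624  0.0261]
bar [ 0.551  -0.0547  0.0576]
bar2 [ 0.5456 -0.1738  0.0561]
b1 [ 0.6449 -0.078   0.0237]
b2 [ 0.643  -0.1614  0.0217]
b3 [ 0.5207 -0.0729  0.0217]
b4 [ 0.5185 -0.1549  0.0214]
```

>>> {"fn": "send_rows", "kwargs": {"deltas": [0.0245, -0.0267, 0.003, 0.9, -2.8, 3.64, 1, 0.0245, -0.0267, 0.003, 0.9, -2.8, 3.64, 1, 0.0245, -0.0267, 0.003, 0.9, -2.8, 3.64, 1, 0.0245, -0.0267, 0.003, 0.9, -2.8, 3.64, 1, 0.0245, -0.0267, 0.003, 0.9, -2.8, 3.64, 1, 0.0245, -0.0267, 0.003, 0.9, -2.8, 3.64, 1, 0.0245, -0.0267, 0.003, 0.9, -2.8, 3.64, 1, 0.0245, -0.0267, 0.003, 0.9, -2.8, 3.64, 1], "force": 80}}

```text
time_s: 0.77
eef_pos: [0.3432, 0.4182, 0.2553]
tool_rot: [-0.142, 0.969, 0.083, 0.185]
wrist_force: [1.5, 1.1, 0.4]
gripper_width: 0.0855
```

```bash
python3 - <<'E'
from h import *
o=st();phi=48.5
R=Rtool(phi,45);G=np.array([.576,.249,.125])
plan(G+R[:,2]*(.0187-.10),R,10)
E
```

```text
t 0.77 p [0.3432 0.4182 0.2553] q [-1.0422  0.2756  0.0249  2.0283  0.3577  0.4933  0.5567] F [1.5439 1.127  0.4449] M [-0.1905  0.3038 -0.0048] w 0.0855
tilt 23.387239983343918 zhead 32.65123076893456 yhead 107.98344332325648 grasp [0.3369 0.4142 0.2725]
total [ 0.1948 -0.2123 -0.0728] [  7.1937 -22.3521  28.8713] 37.2144699554363
row [ 0.0195 -0.0212 -0.0073] [ 0.7194 -2.2352  2.8871]
```

>>> {"fn": "send_rows", "kwargs": {"deltas": [0.0195, -0.0212, 0, 0.72, -2.24, 2.89, 1, 0.0195, -0.0212, 0, 0.72, -2.24, 2.89, 1, 0.0195, -0.0212, 0, 0.72, -2.24, 2.89, 1, 0.0195, -0.0212, 0, 0.72, -2.24, 2.89, 1, 0.0195, -0.0212, 0, 0.72, -2.24, 2.89, 1, 0.0195, -0.0212, -0.0145, 0.72, -2.24, 2.89, 1, 0.0195, -0.0212, -0.0145, 0.72, -2.24, 2.89, 1, 0.0195, -0.0212, -0.0145, 0.72, -2.24, 2.89, 1, 0.0195, -0.0212, -0.0145, 0.72, -2.24, 2.89, 1, 0.0195, -0.0212, -0.0145, 0.72, -2.24, 2.89, 1, 0, 0, 0, 0, 0, 0, 1]}}

```text
time_s: 1.68
eef_pos: [0.4965, 0.2578, 0.2281]
tool_rot: [-0.323, 0.891, 0.132, 0.289]
wrist_force: [-0.2, -0.2, -1.2]
gripper_width: 0.0853
```

```bash
python3 - <<'E'
from h import *
o=st();phi=48.5
R=Rtool(phi,45);G=np.array([.576,.249,.125])
plan(G+R[:,2]*(.0187),R,6)
cap('top','t1');cap('side','s1')
crop('t1',170,160,330,280,5,'c5');crop('s1',240,270,400,390,5,'c6')
E
```

```text
t 1.68 p [0.4965 0.2578 0.2281] q [ 0.0725  0.3746 -0.6182  2.201   1.0615  0.0174  0.7655] F [-0.19   -0.1753 -1.1642] M [-0.4705  0.4596  0.0123] w 0.0853
tilt 37.12480626227588 zhead 44.474790084552716 yhead 130.73920886106856 grasp [0.4884 0.2499 0.243 ]
total [ 0.0883  0.0011 -0.1163] [ 3.5912 -7.6554  7.5504] 11.336239234059303
row [ 0.0147  0.0002 -0.0194] [ 0.5985 -1.2759  1.2584]
```

View pics/c5.png

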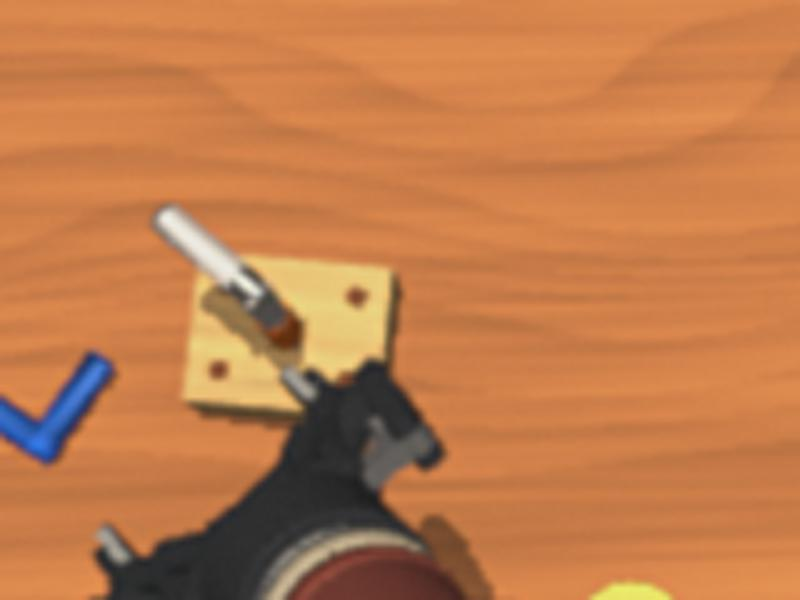

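View pics/c6.png

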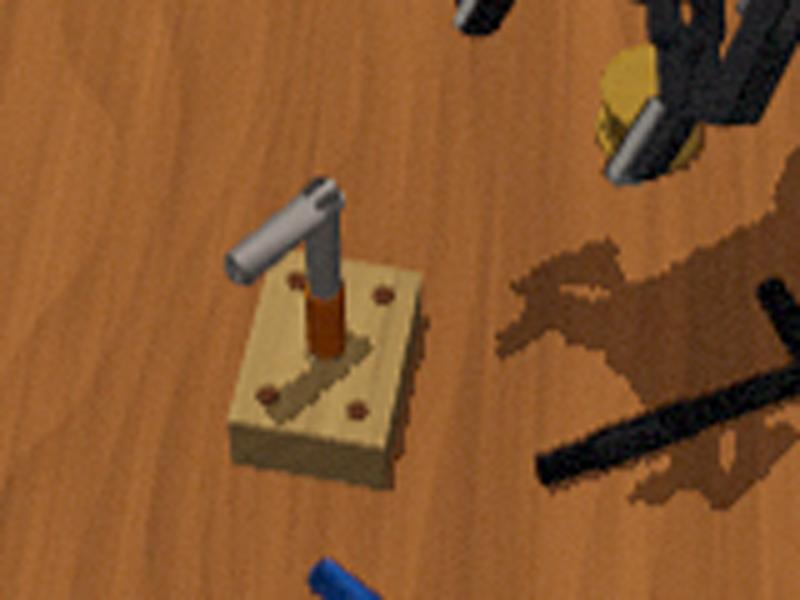

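```bash
cat > kin.py <<'E'
import numpy as np, itertools
from scipy.optimize import least_squares
from scipy.spatial.transform import Rotation as Rot
D=[([-1.36949319,0.61582181,-0.01262387,1.42477096,0.00808959,1.1033919,-0.04040704],[0.14661908,0.63253039,0.23024371],[1.13625566e-01,9.93522954e-01,-1.16443520e-03,-1.25031002e-04]),
([-1.0422,0.2756,0.0249,2.0283,0.3577,0.4933,0.5567],[0.3432,0.4182,0.2553],[-0.142,0.969,0.083,0.185]),
([0.0725,0.3746,-0.6182,2.201,1.0615,0.0174,0.7655],[0.4965,0.2578,0.2281],[-0.323,0.891,0.132,0.289])]
def fk(q,s,L,off):
    R=Rot.identity();p=np.array([0,0,L[0]])
    for i in range(7):
        a=[0,0,s[i]*q[i]] if i%2==0 else [0,s[i]*q[i],0]
        R=R*Rot.from_rotvec(a)
        if i in(1,3,5): p=p+R.apply([0,L[5+i//2] if len(L)>4 else 0,L[1+i//2]])
    return p,R*Rot.from_rotvec([0,0,off])
if __name__=='__main__':
    best=[]
    for s in itertools.product([1,-1],repeat=4):
        S=[s[0],1,s[1],1,s[2],1,s[3]]
        for off in(0,np.pi/2,np.pi,-np.pi/2):
            def f(L):
                r=[]
                for q,p,o in D:
                    P,R=fk(q,S,L,off);r+=list(P-p)+list(.3*(R.inv()*Rot.from_quat(o)).as_rotvec())
                return r
            x=least_squares(f,[.285,.42,.314,.3]);best.append((x.cost,S,off,x.x))
    best.sort(key=lambda b:b[0])
    for b in best[:3]:print(b)
    c,S,off,L=best[0]
    for q,p,o in D:
        P,R=fk(q,S,L,off);print(P-p,(R.inv()*Rot.from_quat(o)).magnitude())
E
python3 kin.py
```

```text
(np.float64(0.0005945238332540578), [-1, 1, -1, 1, -1, 1, -1], 1.5707963267948966, array([0.21395678, 0.58266109, 0.35297681, 0.30650198]))
(np.float64(0.1328636899196647), [-1, 1, -1, 1, -1, 1, 1], 0, array([0.21395678, 0.58266109, 0.35297681, 0.30650198]))
(np.float64(0.14024758473907475), [-1, 1, 1, 1, -1, 1, -1], 1.5707963267948966, array([-1.08396729,  1.31704099,  0.00527648, -0.1503144 ]))
[-0.02087566  0.0057743  -0.00694061] 9.613292747148237e-09
[-0.02176302  0.00681836  0.00183332] 0.0014100069043643086
[-8.66491885e-05  1.10369187e-02  5.10728236e-03] 0.0013944706023246117
```

```bash
python3 - <<'E'
from kin import *
S=[-1,1,-1,1,-1,1,-1];off=np.pi/2
def res(L):
    r=[]
    for q,p,o in D:
        P,R=fk(q,S,L,off);r+=list(P-p)
    return np.array(r)
L0=np.array([.2848,.4208,.3143])
x=least_squares(lambda v:res(np.r_[L0,v]),[.32,0,0,0]);print(x.x,res(np.r_[L0,x.x]).reshape(3,3))
x=least_squares(lambda v:np.r_[res(v),(v-np.r_[L0,.3,0,0,0])*.02],np.r_[L0,.32,0,0,0]);print(x.x,res(x.x).reshape(3,3))
E
```

```text
Traceback (most recent call last):
  File "kin.py", line 12, in fk
    if i in(1,3,5): p=p+R.apply([0,L[5+i//2] if len(L)>4 else 0,L[1+i//2]])
                                   ~^^^^^^^^
IndexError: index 7 is out of bounds for axis 0 with size 7
```

```bash
sed -i 's/L\[5+i/L[4+i/' kin.py; python3 - <<'E'
from kin import *
S=[-1,1,-1,1,-1,1,-1];off=np.pi/2
def res(L):
    r=[]
    for q,p,o in D:
        P,R=fk(q,S,L,off);r+=list(P-p)
    return np.array(r)
L0=np.array([.2848,.4208,.3143])
x=least_squares(lambda v:res(np.r_[L0,v]),[.32,0,0,0]);print(x.x,res(np.r_[L0,x.x]).reshape(3,3))
x=least_squares(lambda v:np.r_[res(v),(v-np.r_[L0,.3,0,0,0])*.02],np.r_[L0,.32,0,0,0]);print(x.x,res(x.x).reshape(3,3))
E
```

```text
[ 0.2753582   0.0617347  -0.01550952 -0.08345101] [[-0.00924557 -0.12578935 -0.01969297]
 [-0.03305692 -0.06357701 -0.00626498]
 [-0.00205006  0.01981089  0.01073697]]
[ 2.56060868e-01  5.49628843e-01  3.72493643e-01  3.05732249e-01
 -1.21389657e-02 -9.25054048e-03 -5.49521039e-04] [[ 6.59684185e-05 -1.06111763e-04  6.70430300e-05]
 [-4.76363992e-06  5.34126469e-05  8.57032000e-06]
 [-3.46435888e-05  6.23316005e-05 -6.41183049e-05]]
```

```bash
cat >> kin.py <<'E'
S=[-1,1,-1,1,-1,1,-1];OFF=np.pi/2
LL=[.25606,.54963,.37249,.30573,-.01214,-.00925,-.00055]
lo=np.array([-3.12,-.3,-1.34,.26,-1.36,.01,-2.84])+.03;hi=np.array([3.12,2.06,1.32,2.42,4.5,1.98,2.84])-.03
def ik(p,R,q0,w=.01):
    R=Rot.from_matrix(R)
    def f(q):
        P,Q=fk(q,S,LL,OFF);return np.r_[(P-p)*3,(Q.inv()*R).as_rotvec(),w*(q-q0)]
    x=least_squares(f,np.clip(q0,lo+.001,hi-.001),bounds=(lo,hi),max_nfev=200)
    P,Q=fk(x.x,S,LL,OFF);return x.x,np.linalg.norm(P-p),np.degrees((Q.inv()*R).magnitude())
E
cat > an.py <<'E'
from h import Rtool
from kin import *
np.set_printoptions(precision=2,suppress=True,linewidth=150)
rng=np.random.default_rng(0)
def best(p,R,seeds,n=6):
    out=None
    for s in seeds:
        q,e,a=ik(p,R,s,.003)
        if e<.002 and a<1 and (out is None or abs(q[2])<abs(out[2])): out=q
    return out
seeds=[np.array([0.,.6,0,1.4,q5,q6,q7]) for q5 in(-1,0,1.,2,3.14) for q6 in(.4,1.2) for q7 in(-1.5,0,1.5)]
import sys
print('START')
G=np.array([.576,.249,.125])
for tau in(15,20,30,40):
  for ys in(1,-1):
    R=Rtool(48.5,tau,ys);sd=[s+np.array([-.4,0,0,0,0,0,0]) for s in seeds]
    print(tau,ys,best(G+R[:,2]*.0187,R,sd))
print('END')
Sk=np.array([.5797,-.115,.124])
for tau in(50,60,70,75):
  for psi in(-120,-90,-60,-30,0,30,60,90,120):
   for ys in(1,-1):   # ysign at END relative to z-up x heading; = -ysign at start
    R=Rtool(psi,tau,ys);h=np.radians(psi);g=Sk+.03*np.array([np.cos(h),np.sin(h),0])
    print(tau,psi,'startys',-ys,best(g+R[:,2]*.0187,R,seeds[::1]))
E
time python3 an.py
```

```text
START
15 1 [-0.4   0.65  0.01  1.83 -0.28  0.45  2.27]
15 -1 [-0.42  0.65  0.05  1.83 -0.33  0.45 -0.83]
20 1 [-0.32  0.63 -0.08  1.89 -0.35  0.32  2.36]
20 -1 [-0.39  0.63  0.03  1.89 -0.54  0.35 -0.61]
30 1 [-0.07  0.66 -0.39  2.01 -0.25  0.05  2.33]
30 -1 [-0.24  0.63 -0.14  2.01 -1.33  0.17  0.23]
40 1 [-0.01  0.69 -0.41  2.11  3.62  0.24 -1.47]
40 -1 [-0.37  0.66  0.12  2.13  4.18  0.49  1.01]
END
50 -120 startys -1 [-0.09  0.91 -0.03  1.52  0.7   1.38 -1.02]
50 -120 startys 1 [-0.13  0.91  0.04  1.53  0.66  1.36  2.15]
50 -90 startys -1 [-0.19  0.82  0.05  1.81  1.03  1.02 -0.96]
50 -90 startys 1 [-0.18  0.82  0.03  1.81  1.04  1.03  2.17]
50 -60 startys -1 [-0.14  0.74 -0.01  2.09  1.67  0.8  -1.15]
50 -60 startys 1 [-0.12  0.74 -0.04  2.08  1.67  0.83  1.99]
50 -30 startys -1 [ 0.04  0.7  -0.06  2.28  2.5   0.76 -1.4 ]
50 -30 startys 1 [ 0.01  0.7  -0.02  2.28  2.52  0.74  1.71]
50 0 startys -1 [ 0.25  0.7  -0.02  2.3   3.4   0.73 -1.6 ]
50 0 startys 1 [0.22 0.7  0.03 2.3  3.43 0.74 1.5 ]
50 30 startys -1 [ 0.31  0.73  0.17  2.15  4.34  0.84 -1.95]
50 30 startys 1 [0.36 0.73 
[... 2851 characters left out ...]
.82  1.29  1.61]
75 -30 startys -1 [ 0.47  1.19 -0.86  2.39  2.6   1.92 -1.02]
75 -30 startys 1 [ 0.44  1.16 -0.8   2.39  2.58  1.89  2.06]
75 0 startys -1 None
75 0 startys 1 None
75 30 startys -1 [ 0.46  0.97  0.1   2.22  4.19  1.4  -1.58]
75 30 startys 1 [0.45 0.97 0.12 2.22 4.19 1.42 1.56]
75 60 startys -1 [ 0.76  1.01 -0.28  1.86 -1.33  1.12 -1.91]
75 60 startys 1 [ 0.76  1.01 -0.28  1.86 -1.33  1.12  1.23]
75 90 startys -1 [ 0.56  1.08 -0.07  1.5  -0.95  1.57 -2.08]
75 90 startys 1 [ 0.48  1.08  0.09  1.5  -1.03  1.66  1.13]
75 120 startys -1 [ 0.41  1.19 -0.01  1.16 -0.66  1.95 -2.05]
75 120 startys 1 [ 0.41  1.19 -0.01  1.15 -0.66  1.95  1.09]
real	3m4.124s
user	3m3.912s
sys	0m0.088s
```

```bash
python3 - <<'E'
from h import *
G=np.array([.576,.249,.130])
o=st()
R1=Rtool(130,0,-1);p1=[.53,.20,.27];plan(p1,R1,14)
R2=Rtool(48.5,18,-1);p2=G+R2[:,2]*(.0187-.09)
plan(p2,R2,14,dict(eef_pos=np.array(p1),tool_rot=Rot.from_matrix(R1).as_quat()))
E
```

```text
t 1.78 p [0.4943 0.2614 0.2293] q [ 0.066   0.372  -0.6184  2.2018  1.0511  0.0156  0.771 ] F [-0.6074  1.0622 -0.0409] M [-0.4143  0.4483 -0.0366] w 0.0855
tilt 37.255162285190714 zhead 44.857136494944115 yhead 130.96131309461794 grasp [0.4863 0.2534 0.2441]
total [ 0.0357 -0.0614  0.0407] [  0.0909  41.2439 -86.496 ] 95.8259997022441
row [ 0.0025 -0.0044  0.0029] [ 0.0065  2.946  -6.1783]
total [ 0.0314  0.0325 -0.0722] [ 19.5987  -0.2566 -80.7801] 83.12402698326603
row [ 0.0022  0.0023 -0.0052] [ 1.3999 -0.0183 -5.77  ]
```

>>> {"fn": "send_rows", "kwargs": {"deltas": [0.0025, -0.0044, 0.003, 0, 2.95, -6.2, 1, 0.0025, -0.0044, 0.003, 0, 2.95, -6.2, 1, 0.0025, -0.0044, 0.003, 0, 2.95, -6.2, 1, 0.0025, -0.0044, 0.003, 0, 2.95, -6.2, 1, 0.0025, -0.0044, 0.003, 0, 2.95, -6.2, 1, 0.0025, -0.0044, 0.003, 0, 2.95, -6.2, 1, 0.0025, -0.0044, 0.003, 0, 2.95, -6.2, 1, 0.0025, -0.0044, 0.003, 0, 2.95, -6.2, 1, 0.0025, -0.0044, 0.003, 0, 2.95, -6.2, 1, 0.0025, -0.0044, 0.003, 0, 2.95, -6.2, 1, 0.0025, -0.0044, 0.003, 0, 2.95, -6.2, 1, 0.0025, -0.0044, 0.003, 0, 2.95, -6.2, 1]}}

```text
time_s: 2.78
eef_pos: [0.5221, 0.2125, 0.2665]
tool_rot: [0.323, 0.945, 0.021, 0.044]
wrist_force: [0.4, 0.2, 0.3]
gripper_width: 0.0852
```

```bash
python3 - <<'E'
from h import *
G=np.array([.576,.249,.130])
o=st()
R1=Rtool(130,0,-1);p1=[.53,.20,.27];plan(p1,R1,14)
R2=Rtool(48.5,18,-1);p2=G+R2[:,2]*(.0187-.09)
plan(p2,R2,20)
E
```

```text
t 2.78 p [0.5221 0.2125 0.2665] q [-0.024   0.4624 -0.6282  1.695   0.369   1.0047  0.1338] F [0.4082 0.2196 0.3042] M [ 0.0334  0.0461 -0.0258] w 0.0852
tilt 5.576278136739872 zhead 6.826472156576869 yhead 52.45390498348875 grasp [0.5203 0.2123 0.2851]
total [ 0.0079 -0.0125  0.0035] [ -0.0651   5.5866 -12.3083] 13.51699261617198
row [ 0.0006 -0.0009  0.0002] [-0.0046  0.399  -0.8792]
total [ 0.0393  0.02   -0.0687] [ 24.0433   6.6382 -91.9009] 95.2255861681487
row [ 0.002   0.001  -0.0034] [ 1.2022  0.3319 -4.595 ]
```

>>> {"fn": "send_rows", "kwargs": {"deltas": [0.0025, 0.0012, -0.0043, 1.5, 0.41, -5.74, 1, 0.0025, 0.0012, -0.0043, 1.5, 0.41, -5.74, 1, 0.0025, 0.0012, -0.0043, 1.5, 0.41, -5.74, 1, 0.0025, 0.0012, -0.0043, 1.5, 0.41, -5.74, 1, 0.0025, 0.0012, -0.0043, 1.5, 0.41, -5.74, 1, 0.0025, 0.0012, -0.0043, 1.5, 0.41, -5.74, 1, 0.0025, 0.0012, -0.0043, 1.5, 0.41, -5.74, 1, 0.0025, 0.0012, -0.0043, 1.5, 0.41, -5.74, 1, 0.0025, 0.0012, -0.0043, 1.5, 0.41, -5.74, 1, 0.0025, 0.0012, -0.0043, 1.5, 0.41, -5.74, 1, 0.0025, 0.0012, -0.0043, 1.5, 0.41, -5.74, 1, 0.0025, 0.0012, -0.0043, 1.5, 0.41, -5.74, 1]}}

```text
time_s: 3.78
eef_pos: [0.5529, 0.2265, 0.2145]
tool_rot: [0.802, 0.584, 0.117, -0.038]
wrist_force: [0.2, 0.3, 0.7]
gripper_width: 0.0855
```

```bash
python3 - <<'E'
from h import *
G=np.array([.576,.249,.130])
o=st()
R2=Rtool(48.5,18,-1);p2=G+R2[:,2]*(.0187-.09)
plan(p2,R2,5)
E
```

```text
t 3.78 p [0.5529 0.2265 0.2145] q [-0.1129  0.4874 -0.3612  1.7841  0.0677  0.6826 -0.7772] F [0.1773 0.284  0.7246] M [-0.1874  0.1536 -0.03  ] w 0.0855
tilt 14.176950897270777 zhead 54.13348971782058 yhead -18.401192858320904 grasp [0.5503 0.2228 0.2327]
total [ 0.0085  0.006  -0.0167] [  6.092    1.5246 -22.906 ] 23.75124313898308
row [ 0.0017  0.0012 -0.0033] [ 1.2184  0.3049 -4.5812]
```

>>> {"fn": "send_rows", "kwargs": {"deltas": [0.0017, 0.0012, -0.0033, 1.22, 0.3, -4.6, 1, 0.0017, 0.0012, -0.0033, 1.22, 0.3, -4.6, 1, 0.0017, 0.0012, -0.0033, 1.22, 0.3, -4.6, 1, 0.0017, 0.0012, -0.0033, 1.22, 0.3, -4.6, 1, 0.0017, 0.0012, -0.0033, 1.22, 0.3, -4.6, 1, 0, 0, 0, 0, 0, 0, 0.3, 0, 0, 0, 0, 0, 0, 0.3]}}

```text
time_s: 4.37
eef_pos: [0.5615, 0.2317, 0.198]
tool_rot: [0.9, 0.408, 0.142, -0.063]
wrist_force: [-0.3, -0.1, 0.3]
gripper_width: 0.0638
```

```bash
python3 - <<'E'
from h import *
G=np.array([.576,.249,.130])
o=st()
R2=Rtool(48.5,18,-1)
plan(G+R2[:,2]*.0187,R2,8)
cap('top','t2');cap('side','s2')
crop('t2',160,170,280,260,6,'c5');crop('s2',240,260,360,350,6,'c6')
E
```

```text
t 4.37 p [0.5615 0.2317 0.198 ] q [-0.1821  0.4891 -0.2537  1.8414 -0.0326  0.5436 -1.084 ] F [-0.2782 -0.0948  0.3303] M [-0.2175  0.2331 -0.0081] w 0.0638
tilt 17.83963387454416 zhead 48.439513564165786 yhead -41.22295143966536 grasp [0.5577 0.2274 0.2158]
total [ 0.0183  0.0216 -0.0857] [ 0.1924 -0.0247 -0.2769] 0.33807007188296334
row [ 0.0023  0.0027 -0.0107] [ 0.024  -0.0031 -0.0346]
```

View pics/c5.png

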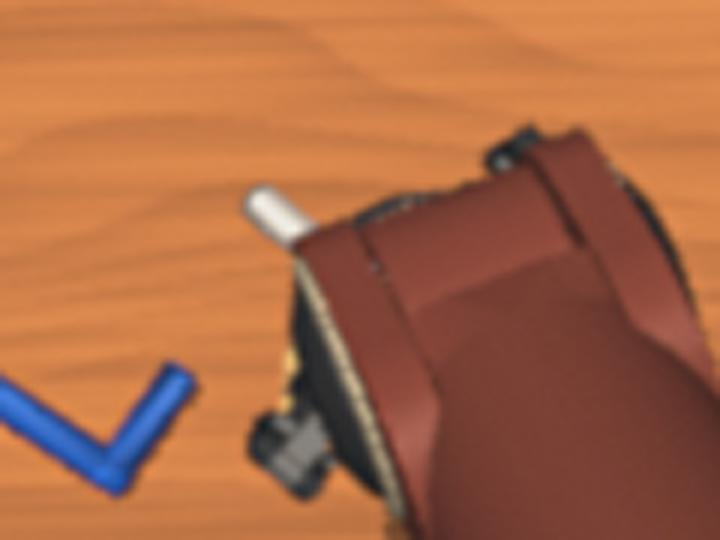

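View pics/c6.png

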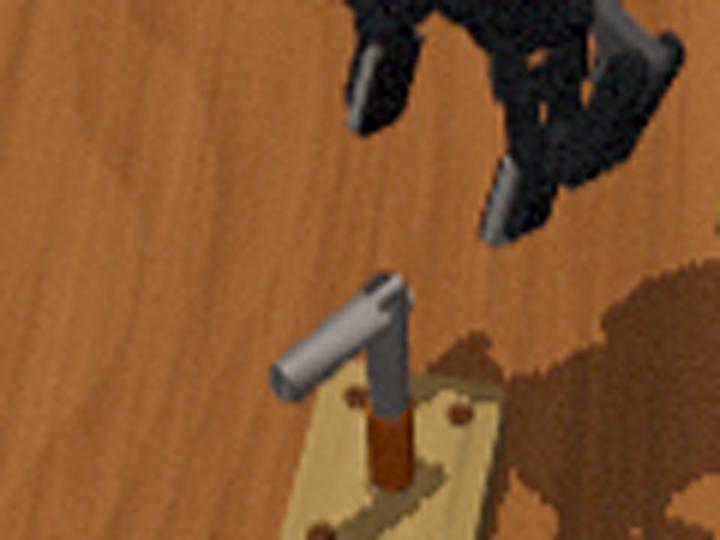

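The two pads straddle the key's plane (side crop: pads at about (365,90) and (500,200), key between and below them). I'll descend along the tool axis.

>>> {"fn": "send_rows", "kwargs": {"deltas": [0.0023, 0.0027, -0.0107, 0, 0, 0, 0.3, 0.0023, 0.0027, -0.0107, 0, 0, 0, 0.3, 0.0023, 0.0027, -0.0107, 0, 0, 0, 0.3, 0.0023, 0.0027, -0.0107, 0, 0, 0, 0.3, 0.0023, 0.0027, -0.0107, 0, 0, 0, 0.3, 0.0023, 0.0027, -0.0107, 0, 0, 0, 0.3, 0.0023, 0.0027, -0.0107, 0, 0, 0, 0.3, 0.0023, 0.0027, -0.0107, 0, 0, 0, 0.3, 0, 0, 0, 0, 0, 0, 0.3], "force": 40}}

```text
time_s: 5.22
eef_pos: [0.5802, 0.2513, 0.109]
tool_rot: [0.901, 0.406, 0.14, -0.063]
wrist_force: [-0.8, -0.3, 0.0]
gripper_width: 0.0554
```

```bash
python3 - <<'E'
from h import *
st()
cap('side','s3')
crop('s3',240,260,360,350,6,'c6')
E
```

```text
t 5.22 p [0.5802 0.2513 0.109 ] q [-0.2353  0.6439 -0.2193  1.859  -0.0048  0.3724 -1.1128] F [-0.7728 -0.336   0.0395] M [-0.2549  0.2142 -0.0208] w 0.0554
tilt 17.60068424759983 zhead 48.49593573254935 yhead -41.459469351357605 grasp [0.5764 0.2471 0.1268]
```

View pics/c6.png

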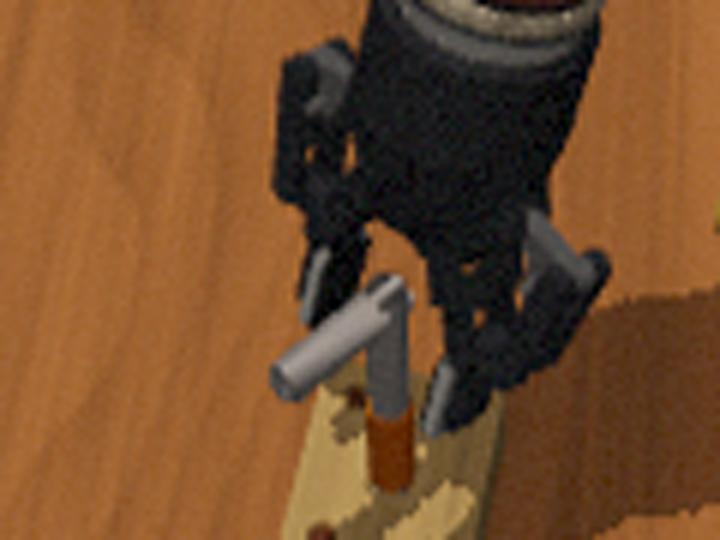

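The key's long arm (about 388,350 in the crop) sits between the pads (318,290 and 440,400). Closing.

>>> {"fn": "send_rows", "kwargs": {"deltas": [0, 0, 0, 0, 0, 0, -0.2, 0, 0, 0, 0, 0, 0, -0.5, 0, 0, 0, 0, 0, 0, -0.8, 0, 0, 0, 0, 0, 0, -1, 0, 0, 0, 0, 0, 0, -1, 0, 0, 0, 0, 0, 0, -1, 0, 0, 0, 0, 0, 0, -1, 0, 0, 0, 0, 0, 0, -1, 0, 0, 0, 0, 0, 0, -1], "force": 40}}

```text
time_s: 6.02
eef_pos: [0.5817, 0.2513, 0.1128]
tool_rot: [0.901, 0.406, 0.142, -0.062]
wrist_force: [-0.6, -1.0, 5.1]
gripper_width: 0.013
```

```bash
python3 - <<'E'
from h import *
st()
cap('side','s4')
crop('s4',240,260,360,350,6,'c6')
E
```

```text
t 6.02 p [0.5817 0.2513 0.1128] q [-0.2341  0.6385 -0.2198  1.8574 -0.005   0.3737 -1.1127] F [-0.5973 -0.9929  5.1145] M [-0.2194  0.3891  0.0028] w 0.013
tilt 17.886190843847373 zhead 47.9292918087275 yhead -41.51566021444103 grasp [0.5778 0.247  0.1306]
```

View pics/c6.png

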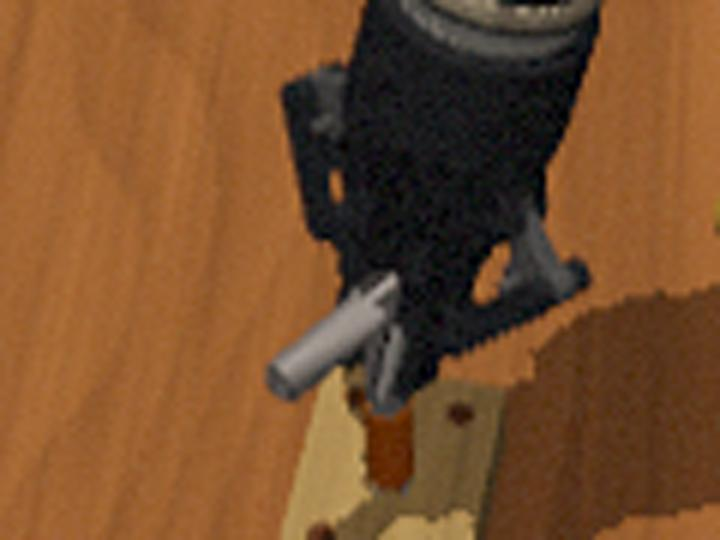

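Gripped: opening is 13 mm, with the pad tips just above the sleeve (about 385,400). Now lift straight up with a firmer grip.

>>> {"fn": "send_rows", "kwargs": {"deltas": [0, 0, 0, 0, 0, 0, -1, 0, 0, 0, 0, 0, 0, -1, 0, 0, 0.005, 0, 0, 0, -1, 0, 0, 0.008, 0, 0, 0, -1, 0, 0, 0.01, 0, 0, 0, -1, 0, 0, 0.01, 0, 0, 0, -1, 0, 0, 0.01, 0, 0, 0, -1, 0, 0, 0.015, 0, 0, 0, -1, 0, 0, 0.02, 0, 0, 0, -1, 0, 0, 0.02, 0, 0, 0, -1, 0, 0, 0.02, 0, 0, 0, -1, 0, 0, 0.02, 0, 0, 0, -1], "force": 90}}

```text
time_s: 7.07
eef_pos: [0.5809, 0.2505, 0.2517]
tool_rot: [0.901, 0.406, 0.142, -0.062]
wrist_force: [0.0, -0.5, -2.1]
gripper_width: 0.0126
```

```bash
python3 - <<'E'
from h import *
st()
cap('side','s5');cap('top','t5')
crop('s5',230,190,390,310,5,'c6');crop('t5',150,150,310,270,5,'c5')
E
```

```text
t 7.07 p [0.5809 0.2505 0.2517] q [-0.2161  0.4604 -0.239   1.7068 -0.0304  0.7015 -1.1197] F [ 0.041  -0.5466 -2.1486] M [-0.3338  0.2862 -0.0274] w 0.0126
tilt 17.781285654623073 zhead 47.93575722184534 yhead -41.52341906638595 grasp [0.5771 0.2462 0.2696]
```

View pics/c6.png

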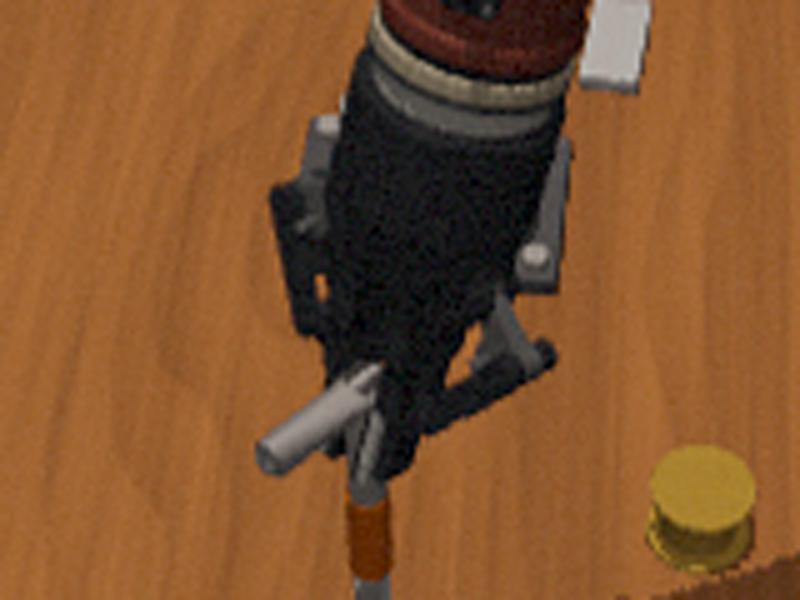

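View pics/c5.png

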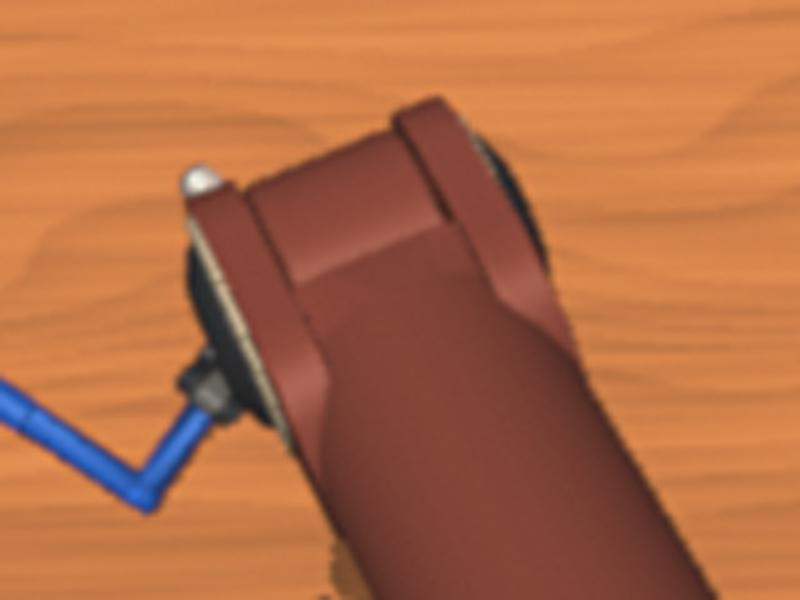

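```bash
cat >> h.py <<'E'
def Rkey_up(h):  return Rot.from_euler('z',h,degrees=True).as_matrix()
def Rkey_end(psi):
    p=np.radians(psi);h=np.array([np.cos(p),np.sin(p),0]);z=-h;x=np.array([0,0,-1.]);return np.stack([x,np.cross(z,x),z],1)
# tool-in-key: rotation and corner offset in tool frame
T0=Rot.from_quat([0.90099,0.40637,0.14172,-0.06229]).as_matrix()
E
python3 - <<'E'
from h import *
from kin import ik
o=st();q0=o['q'];R0=Rot.from_quat(o['tool_rot']).as_matrix()
print(o['tool_rot'].tolist())
Kt=Rkey_up(48.48).T@R0        # tool in key
ct=R0.T@(np.array([0,0,.0244])) # corner rel grasp in tool frame
for psi in(-40,-70,-100):
    R1=Rkey_end(psi)@Kt
    corner=np.array([.5797,-.115,.18]);p1=corner-R1@ct+R1[:,2]*.0187
    rv=Rot.from_matrix(R1@R0.T).as_rotvec();print(psi,p1,'rot',np.degrees(rv),np.degrees(np.linalg.norm(rv)))
    q=q0
    for s in np.linspace(0,1,31)[1:]:
        R=Rot.from_rotvec(rv*s).as_matrix()@R0;p=o['eef_pos']*(1-s)+p1*s;p[2]+=.06*np.sin(np.pi*s)
        qn,e,a=ik(p,R,q,.03);
        if round(s*30)%5==0:print(round(s,2),qn,round(e*1e3,1),round(a,2))
        q=qn
E
```

```text
t 7.17 p [0.5834 0.2519 0.2551] q [-0.2162  0.458  -0.2397  1.703  -0.0306  0.6979 -1.1197] F [ 1.067   0.4583 -2.1316] M [-0.3189  0.2325  0.01  ] w 0.0126
tilt 18.287143378661757 zhead 47.227030175162426 yhead -41.53673787619857 grasp [0.5795 0.2476 0.2728]
[0.9000738735699622, 0.40572771340942715, 0.14631700359967556, -0.06199499291018546]
-40 [ 0.6121 -0.142   0.1741] rot [-97.9968  -7.2652  70.3999] 120.88141843532145
0.17 [-0.2719  0.4406 -0.1663  1.6478  0.2074  0.8752 -1.0221] 0.0 0.0
0.33 [-0.3235  0.43   -0.1067  1.6735  0.456   0.9437 -0.9213] 0.0 0.0
0.5 [-0.3767  0.4308 -0.034   1.7883  0.7525  0.9059 -0.8852] 0.0 0.01
0.67 [-0.4308  0.4674  0.0726  1.9727  1.168   0.8106 -1.0096] 0.1 0.02
0.83 [-0.4107  0.5804  0.143   2.1831  1.7773  0.8378 -1.3675] 0.1 0.03
1.0 [-0.2725  0.7996  0.1606  2.3567  2.3221  1.1718 -1.6598] 0.1 0.02
-70 [ 0.5942 -0.1546  0.1741] rot [-91.9824  17.48    47.8857] 105.16347925552418
0.17 [-0.2633  0.461  -0.1638  1.6017  0.1669  0.956  -1.0564] 0.0 0.0
0.33 [-0.3065  0.4799 -0.1056  1.5659  0.3665  1.1163 -0.9688] 0.0 0.0
0.5 [-0.3483  0.5105 -0.0462  1.6132  0.5863  1.1706 -0.9036] 0.0 0.0
0.67 [-0.388   0.5645  0.0267  1.7336  0.8408  1.1408 -0.9115] 0.0 0.01
0.83 [-0.4207  0.6667  0.1217  1.8926  1.1504  1.0805 -1.0354] 0.0 0.01
1.0 [-0.4221  0.841   0.2237  2.0437  1.5177  1.0811 -1.2816] 0.0 0.01
-100 [ 0.5725 -0.1565  0.1741] rot [-81.8991  39.521   24.699 ] 94.23061803127356
0.17 [-0.2497  0.4774 -0.1638  1.5668  0.1206  1.0174 -1.0918] 0.0 0.01
0.33 [-0.2787  0.5228 -0.1043  1.4772  0.272   1.253  -1.0294] 0.0 0.0
0.5 [-0.3046  0.5847 -0.0459  1.4568  0.4361  1.39   -0.9624] 0.0 0.0
0.67 [-0.3253  0.6657  0.017   1.5028  0.6131  1.4364 -0.9243] 0.0 0.0
0.83 [-0.3387  0.7779  0.0891  1.5871  0.7983  1.4241 -0.9396] 0.0 0.0
1.0 [-0.3413  0.932   0.1737  1.6708  0.9859  1.3949 -1.0098] 0.0 0.0
```

```bash
cat >> h.py <<'E'
KT=Rkey_up(48.48).T@T0; CT=T0.T@np.array([0,0,.0244]); SK=np.array([.5797,-.115,.09])
def endpose(psi,corner):
    R=Rkey_end(psi)@KT;return np.array(corner)-R@CT+R[:,2]*.0187,R
def keynow(o=None):
    o=o or arm.get_obs();R=Rot.from_quat(o['tool_rot']).as_matrix();c=o['eef_pos']-R[:,2]*.0187+R@CT;K=R@KT.T
    tip=c+K[:,0]*.05;d=-K[:,2]
    print('corner',c,'tip',tip,'tipaxis',K[:,0],'tail head',np.degrees(np.arctan2(d[1],d[0])),'tail elev',np.degrees(np.arcsin(d[2])));return c,tip,K
E
python3 - <<'E'
from h import *
keynow()
p,R=endpose(-75,SK+[0,0,.09]);plan(p,R,18)
E
```

```text
corner [0.5792 0.2475 0.2972] tip [0.6124 0.2849 0.2977] tipaxis [0.6636 0.748  0.0084] tail head 21.88139556148799 tail elev -89.46275457204854
total [ 0.0072 -0.4076 -0.0808] [-90.9705  21.6892  43.7813] 103.26108527902318
row [ 0.0004 -0.0226 -0.0045] [-5.0539  1.205   2.4323]
```

>>> {"fn": "send_rows", "kwargs": {"deltas": [0.0004, -0.0226, 0.004, -5.05, 1.205, 2.43, -1, 0.0004, -0.0226, 0.004, -5.05, 1.205, 2.43, -1, 0.0004, -0.0226, 0.004, -5.05, 1.205, 2.43, -1, 0.0004, -0.0226, 0.004, -5.05, 1.205, 2.43, -1, 0.0004, -0.0226, 0.004, -5.05, 1.205, 2.43, -1, 0.0004, -0.0226, 0.004, -5.05, 1.205, 2.43, -1, 0.0004, -0.0226, 0.002, -5.05, 1.205, 2.43, -1, 0.0004, -0.0226, 0, -5.05, 1.205, 2.43, -1, 0.0004, -0.0226, 0, -5.05, 1.205, 2.43, -1]}}

```text
time_s: 7.92
eef_pos: [0.5848, 0.0471, 0.2754]
tool_rot: [0.772, 0.581, -0.123, 0.227]
wrist_force: [-0.4, -0.8, -2.6]
gripper_width: 0.013
```

```bash
python3 - <<'E'
from h import *
st();keynow()
p,R=endpose(-75,SK+[0,0,.09]);plan(p,R,10)
E
```

```text
t 7.92 p [0.5848 0.0471 0.2754] q [-0.3501  0.5263 -0.0398  1.5828  0.5626  1.2253 -0.9127] F [-0.4306 -0.7746 -2.5619] M [ 0.8095  0.1301 -0.0051] w 0.013
tilt 29.90507314515612 zhead -81.54386656456012 yhead -13.101634934393301 grasp [0.5834 0.0563 0.2916]
corner [0.584  0.074  0.3084] tip [0.5992 0.1065 0.2736] tipaxis [ 0.3033  0.65   -0.6968] tail head -91.80985366978305 tail elev -43.41260159302957
total [ 0.0059 -0.2028 -0.1011] [-44.8923  10.6332  22.1164] 51.16171544735066
row [ 0.0006 -0.0203 -0.0101] [-4.4892  1.0633  2.2116]
```

>>> {"fn": "send_rows", "kwargs": {"deltas": [0.0006, -0.0203, -0.0101, -4.5, 1.06, 2.21, -1, 0.0006, -0.0203, -0.0101, -4.5, 1.06, 2.21, -1, 0.0006, -0.0203, -0.0101, -4.5, 1.06, 2.21, -1, 0.0006, -0.0203, -0.0101, -4.5, 1.06, 2.21, -1, 0.0006, -0.0203, -0.0101, -4.5, 1.06, 2.21, -1, 0.0006, -0.0203, -0.0101, -4.5, 1.06, 2.21, -1, 0.0006, -0.0203, -0.0101, -4.5, 1.06, 2.21, -1, 0.0006, -0.0203, -0.0101, -4.5, 1.06, 2.21, -1, 0.0006, -0.0203, -0.0101, -4.5, 1.06, 2.21, -1, 0.0006, -0.0203, -0.0101, -4.5, 1.06, 2.21, -1, 0, 0, 0, 0, 0, 0, -1]}}

```text
time_s: 8.83
eef_pos: [0.5867, -0.1578, 0.1694]
tool_rot: [0.49, 0.643, -0.362, 0.464]
wrist_force: [-0.6, -0.1, -2.3]
gripper_width: 0.0126
```

```bash
python3 - <<'E'
from h import *
st();c,tip,K=keynow()
p,R=endpose(-75,SK+[0,0,.09]);plan(p,R,1)
cap('side','s6');cap('top','t6')
for n in('side','top'):
    print(n,'corner',proj(n,c),'tip',proj(n,tip),'sleeve',proj(n,c-.09*K[:,2]),'socket',proj(n,SK))
crop('s6',240,130,400,250,5,'c6');crop('t6',310,150,470,270,5,'c5')
E
```

```text
t 8.83 p [ 0.5867 -0.1578  0.1694] q [-0.4358  0.8686  0.2463  1.9876  1.3928  1.1011 -1.2166] F [-0.5638 -0.096  -2.3265] M [ 1.4588  0.4452 -0.1085] w 0.0126
tilt 72.10049812823607 zhead -75.26970135652995 yhead 14.945012862733362 grasp [ 0.5822 -0.1406  0.1752]
corner [ 0.576  -0.117   0.1752] tip [ 0.5755 -0.1171  0.1252] tipaxis [-0.0109 -0.0011 -0.9999] tail head -75.22420075712682 tail elev -0.09651113312152922
total [0.0039 0.0021 0.0049] [ 0.0655 -0.6222  0.2237] 0.6644061999305
row [0.0039 0.0021 0.0049] [ 0.0655 -0.6222  0.2237]
side corner [317.5224 184.0945] tip [317.7092 198.5788] sleeve [311.3021 161.6914] socket [316.0341 208.7429]
top corner [392.0132 211.4526] tip [388.7689 216.2133] sleeve [432.847  199.6108] socket [385.5906 217.3421]
```

View pics/c6.png

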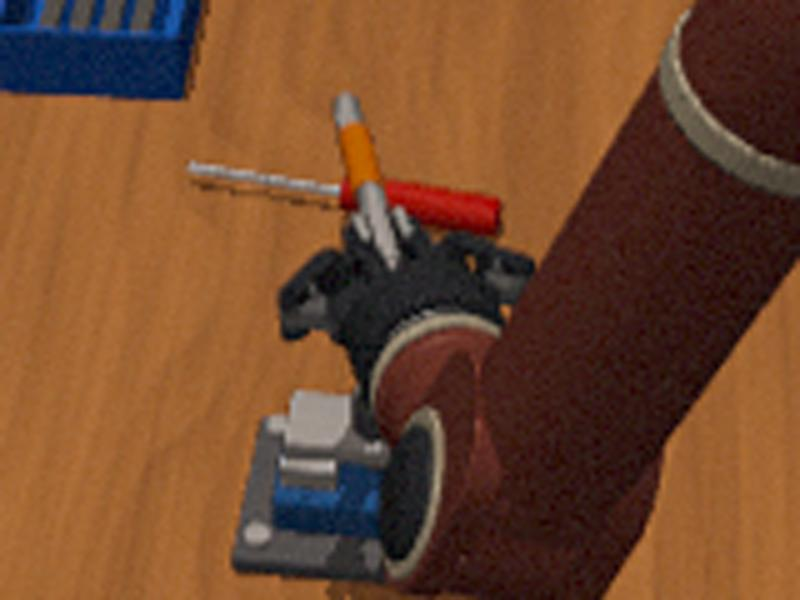

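View pics/c5.png

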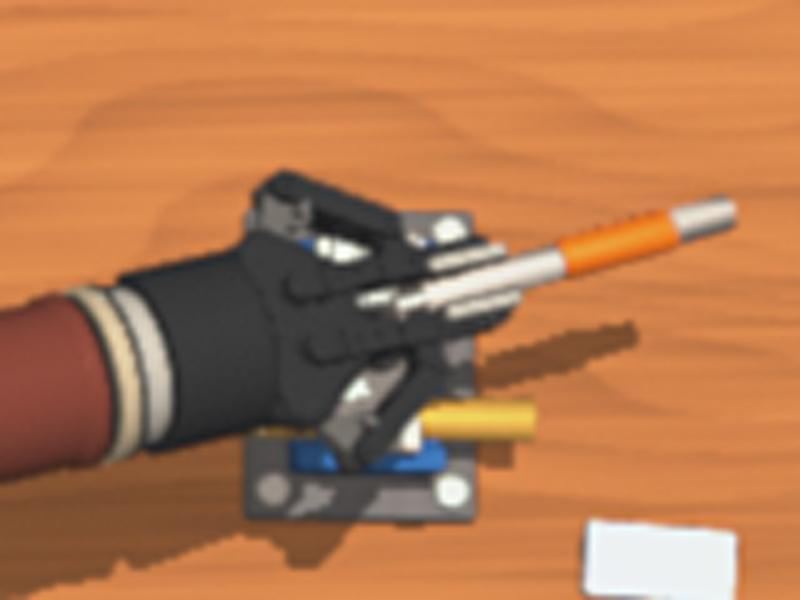

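```bash
cat >> h.py <<'E'
def sleeve(n,f,box):
    D=np.load(f'pics/{f}.npz');im,d=D['im'],D['d'];x0,y0,x1,y1=box
    hsv=cv2.cvtColor(im,cv2.COLOR_BGR2HSV);m=(hsv[...,0]>=6)&(hsv[...,0]<=16)&(hsv[...,1]>215)&(hsv[...,2]>120)&(d>0)
    k=np.zeros_like(m);k[y0:y1,x0:x1]=1;m&=k
    # keep largest blob
    nn,l,s,c=cv2.connectedComponentsWithStats(m.astype(np.uint8));i=1+np.argmax(s[1:,4]);v,u=np.where(l==i)
    P=np.array([(lambda cr:cr[0]+cr[1]*d[b,a])(ray(n,a,b)) for a,b in zip(u,v)])
    c=np.median(P,0);U,S,V=np.linalg.svd(P-P.mean(0));a=V[0]
    k=(P-P.mean(0))@a;mid=P.mean(0)+a*(np.percentile(k,1)+np.percentile(k,99))/2
    print(n,f,len(P),'pix',u.mean(),v.mean(),'mean',P.mean(0),'mid',mid,'axis',a,'len',np.percentile(k,99)-np.percentile(k,1));return u,v,P
E
python3 - <<'E'
from h import *
c,tip,K=keynow()
print('pred sleeve',c-.09*K[:,2])
sleeve('side','s6',(290,140,340,175));sleeve('top','t6',(400,180,470,215))
E
```

```text
corner [ 0.5793 -0.1144  0.1788] tip [ 0.5793 -0.1142  0.1288] tipaxis [-0.0011  0.003  -1.    ] tail head -75.08511332212046 tail elev -0.18413831317872276
pred sleeve [ 0.6025 -0.2013  0.1785]
side s6 71 pix 311.3521126760563 160.77464788732394 mean [ 0.599  -0.2063  0.1763] mid [ 0.6049 -0.2818  0.114 ] axis [ 0.0598 -0.7701 -0.6351] len 0.24472753874349815
top t6 42 pix 433.8333333333333 200.5 mean [ 0.5952 -0.2041  0.1832] mid [ 0.5953 -0.2045  0.1832] axis [-0.2525  0.9676  0.0069] len 0.044504701093554644
```

```bash
python3 - <<'E'
from h import *
o=arm.get_obs();print(o['time_s'])
c,tip,K=keynow(o)
print('pred sleeve',c-.09*K[:,2])
cap('side','s7');cap('top','t7')
keynow()
for n,f in(('side','s7'),('top','t7')):
    print(n,'sleeve',proj(n,c-.09*K[:,2]),'tailend',proj(n,c-.14*K[:,2]),'s0',proj(n,c-.065*K[:,2]),'s1',proj(n,c-.115*K[:,2]))
crop('s7',290,140,340,200,10,'c6');crop('t7',390,170,470,225,10,'c5')
E
```

```text
8.9333
corner [ 0.5793 -0.1144  0.1788] tip [ 0.5793 -0.1142  0.1288] tipaxis [-0.0011  0.003  -1.    ] tail head -75.08511332212046 tail elev -0.18413831317872276
pred sleeve [ 0.6025 -0.2013  0.1785]
corner [ 0.5809 -0.1133  0.1808] tip [ 0.5811 -0.1131  0.1308] tipaxis [ 0.0046  0.0048 -1.    ] tail head -75.00228439480858 tail elev -0.19539751172929928
side sleeve [309.8613 161.2389] tailend [306.6215 149.6408] s0 [311.5428 167.2582] s1 [308.2214 155.3682]
top sleeve [431.8006 197.6269] tailend [454.3991 191.0239] s0 [420.4688 200.938 ] s1 [443.1107 194.3222]
```

View pics/c6.png

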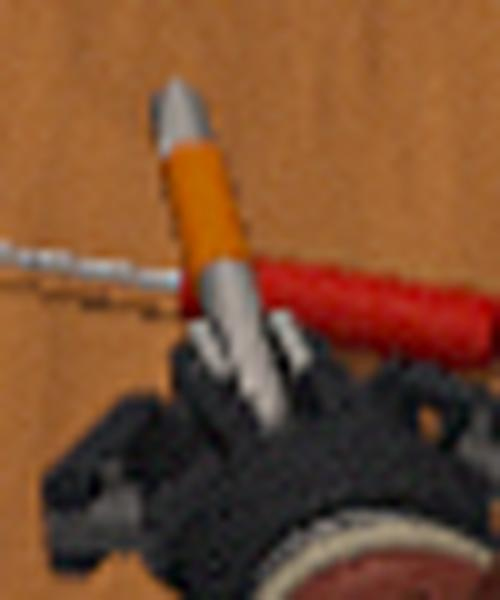

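View pics/c5.png

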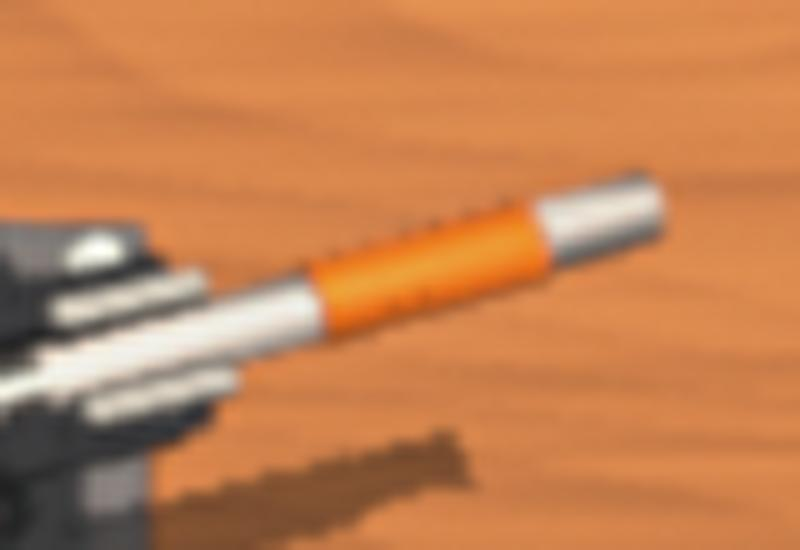

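```bash
cat >> h.py <<'E'
def tri(a,b):
    c1,r1=ray('top',*a);c2,r2=ray('side',*b);r1=r1/np.linalg.norm(r1);r2=r2/np.linalg.norm(r2)
    s=np.linalg.lstsq(np.stack([r1,-r2],1),c2-c1,rcond=None)[0];p,q=c1+r1*s[0],c2+r2*s[1];return (p+q)/2,np.linalg.norm(p-q)
E
python3 - <<'E'
from h import *
o=arm.get_obs();c,tip,K=keynow(o)
a,e1=tri((421.4,200.4),(312.05,165.5));b,e2=tri((443.9,193.6),(308.5,153.8));t,e3=tri((455.6,190.2),(307.4,148.2))
print(a,b,t,e1,e2,e3,np.linalg.norm(a-b),'elev',np.degrees(np.arcsin((b-a)[2]/np.linalg.norm(b-a))))
print('pred',c-.065*K[:,2],c-.115*K[:,2],c-.14*K[:,2])
d=np.load('pics/t7.npz')['d']
for l in np.linspace(.045,.135,10):
    X=c-l*K[:,2]
    u,v=proj('top',X);cr=ray('top',round(u),round(v)) ;print(round(l,3),X,'top depth pt',cr[0]+cr[1]*d[round(v),round(u)])
E
```

```text
corner [ 0.5809 -0.1133  0.1808] tip [ 0.5811 -0.1131  0.1308] tipaxis [ 0.0046  0.0048 -1.    ] tail head -75.00228439480858 tail elev -0.19539751172929928
[ 0.5954 -0.178   0.1841] [ 0.6087 -0.2259  0.1836] [ 0.6146 -0.2508  0.1828] 0.0012272183279544526 0.0011230324176029483 0.0027573230000461214 0.04973820071027959 elev -0.5587593380024273
pred [ 0.5977 -0.1761  0.1806] [ 0.6107 -0.2244  0.1804] [ 0.6171 -0.2486  0.1804]
0.045 [ 0.5925 -0.1568  0.1807] top depth pt [ 0.5912 -0.1562  0.1834]
0.055 [ 0.5951 -0.1665  0.1807] top depth pt [ 0.5948 -0.1665  0.1851]
0.065 [ 0.5977 -0.1761  0.1806] top depth pt [ 0.5957 -0.174   0.1898]
0.075 [ 0.6003 -0.1858  0.1806] top depth pt [ 0.5982 -0.1851  0.1868]
0.085 [ 0.6029 -0.1954  0.1806] top depth pt [ 0.6025 -0.194   0.1855]
0.095 [ 0.6055 -0.2051  0.1805] top depth pt [ 0.6032 -0.2034  0.1903]
0.105 [ 0.6081 -0.2148  0.1805] top depth pt [ 0.6059 -0.2127  0.1868]
0.115 [ 0.6107 -0.2244  0.1804] top depth pt [ 0.6097 -0.2232  0.1877]
0.125 [ 0.6132 -0.2341  0.1804] top depth pt [ 0.6114 -0.2314  0.1884]
0.135 [ 0.6158 -0.2437  0.1804] top depth pt [0.3454 0.0626 1.349 ]
```

Key is level within a degree, and camera triangulation puts its corner over the socket to within about 1 to 2 mm. Descending.

>>> {"fn": "send_rows", "kwargs": {"deltas": [0, 0, -0.006, 0, 0, 0, -1, 0, 0, -0.006, 0, 0, 0, -1, 0, 0, -0.006, 0, 0, 0, -1, 0, 0, -0.006, 0, 0, 0, -1, 0, 0, -0.006, 0, 0, 0, -1, 0, 0, -0.004, 0, 0, 0, -1, 0, 0, 0, 0, 0, 0, -1, 0, 0, 0, 0, 0, 0, -1]}}

```text
time_s: 9.7
eef_pos: [0.5908, -0.1554, 0.1407]
tool_rot: [0.492, 0.641, -0.358, 0.468]
wrist_force: [0.1, -0.3, -1.6]
gripper_width: 0.0124
```

```bash
python3 - <<'E'
from h import *
st();keynow()
E
```

```text
t 9.7 p [ 0.5908 -0.1554  0.1407] q [-0.4342  0.9254  0.24    1.9793  1.4102  1.0921 -1.2838] F [ 0.079  -0.322  -1.5747] M [ 1.3802  0.3776 -0.0276] w 0.0124
tilt 72.16443538437154 zhead -74.88306603892421 yhead 15.08749719324864 grasp [ 0.5862 -0.1382  0.1464]
corner [ 0.5799 -0.1146  0.1464] tip [ 0.58   -0.1145  0.0964] tipaxis [ 0.0022  0.0012 -1.    ] tail head -75.08053170530154 tail elev -0.033577122389132415
```

>>> {"fn": "send_rows", "kwargs": {"deltas": [0, 0, -0.002, 0, 0, 0, -1, 0, 0, -0.002, 0, 0, 0, -1, 0, 0, -0.001, 0, 0, 0, -1, 0, 0, -0.001, 0, 0, 0, -1, 0, 0, -0.001, 0, 0, 0, -1, 0, 0, -0.001, 0, 0, 0, -1, 0, 0, 0, 0, 0, 0, -1]}}

```text
time_s: 10.28
eef_pos: [0.5912, -0.1553, 0.1331]
tool_rot: [0.492, 0.641, -0.357, 0.468]
wrist_force: [0.5, 0.6, -1.4]
gripper_width: 0.0124
```

```bash
python3 - <<'E'
from h import *
st();keynow()
E
```

```text
t 10.28 p [ 0.5912 -0.1553  0.1331] q [-0.4337  0.9401  0.239   1.9778  1.4146  1.0894 -1.2995] F [ 0.5292  0.5821 -1.4342] M [1.2982 0.3526 0.0608] w 0.0124
tilt 72.17425327956018 zhead -74.84271798376543 yhead 15.10598627685054 grasp [ 0.5865 -0.1381  0.1389]
corner [ 0.5802 -0.1145  0.1389] tip [ 0.5804 -0.1145  0.0889] tipaxis [ 0.0034  0.0013 -1.    ] tail head -75.0620298217701 tail elev -0.024006700949230037
```

>>> {"fn": "send_rows", "kwargs": {"deltas": [0, 0, -0.001, 0, 0, 0, -1, 0, 0, -0.001, 0, 0, 0, -1, 0, 0, -0.001, 0, 0, 0, -1, 0, 0, -0.001, 0, 0, 0, -1, 0, 0, 0, 0, 0, 0, -1]}}

```text
time_s: 10.7
eef_pos: [0.5917, -0.1552, 0.1294]
tool_rot: [0.492, 0.641, -0.357, 0.469]
wrist_force: [3.0, -0.3, 0.1]
gripper_width: 0.0128
```

```bash
python3 - <<'E'
from h import *
st();keynow()
cap('side','s8');crop('s8',270,150,370,225,7,'c6')
E
```

```text
t 10.7 p [ 0.5917 -0.1552  0.1294] q [-0.4334  0.9477  0.2386  1.9764  1.4172  1.0883 -1.3072] F [ 3.0209 -0.2542  0.1146] M [1.0792 0.085  0.4693] w 0.0128
tilt 72.19850474960019 zhead -74.7882245019106 yhead 15.14493641437208 grasp [ 0.587  -0.138   0.1351]
corner [ 0.5807 -0.1144  0.1351] tip [ 0.5809 -0.1144  0.0851] tipaxis [ 0.0043  0.0011 -1.    ] tail head -75.02314715482147 tail elev 5.18756867837773e-05
```

View pics/c6.png

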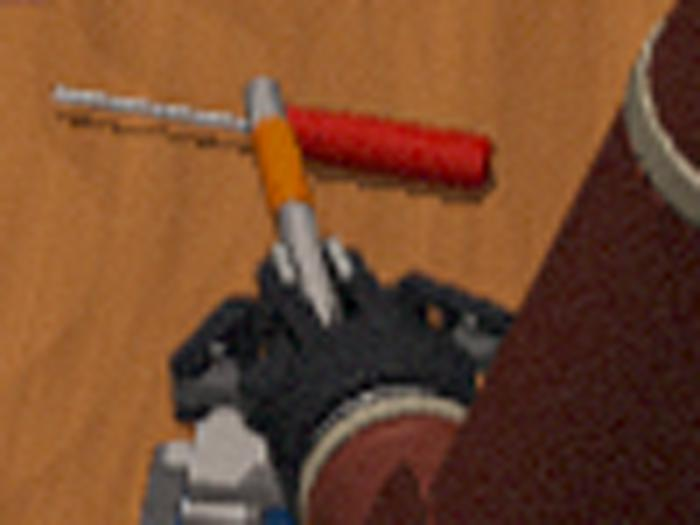

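Contact: +3 N along x means the key sits a little short in x. I'll shift +1 mm and press lightly.

>>> {"fn": "send_rows", "kwargs": {"deltas": [0.001, 0, 0, 0, 0, 0, -1, 0, 0, -0.001, 0, 0, 0, -1, 0, 0, -0.001, 0, 0, 0, -1, 0, 0, 0, 0, 0, 0, -1]}}

```text
time_s: 11.08
eef_pos: [0.5922, -0.1551, 0.1266]
tool_rot: [0.492, 0.641, -0.357, 0.468]
wrist_force: [1.8, 0.8, -2.0]
gripper_width: 0.0126
```

```bash
python3 - <<'E'
from h import *
st();keynow()
E
```

```text
t 11.08 p [ 0.5922 -0.1551  0.1266] q [-0.4325  0.9525  0.2378  1.9741  1.4168  1.0866 -1.3085] F [ 1.7512  0.7704 -1.9934] M [1.2605 0.0326 0.5287] w 0.0126
tilt 72.10843139265916 zhead -74.82738870066541 yhead 15.12671089011135 grasp [ 0.5875 -0.1379  0.1323]
corner [ 0.5812 -0.1143  0.1324] tip [ 0.5813 -0.1142  0.0824] tipaxis [ 0.0028  0.0024 -1.    ] tail head -75.0411493537754 tail elev -0.08976279955162596
```

>>> {"fn": "send_rows", "kwargs": {"deltas": [0.0014, 0.0004, 0, 0, 0, 2, -1, 0.0015, 0.0004, 0, 0, 0, 2, -1, 0, 0, 0, 0, 0, 0, -1]}}

```text
time_s: 11.33
eef_pos: [0.595, -0.154, 0.1264]
tool_rot: [0.469, 0.659, -0.34, 0.48]
wrist_force: [4.5, -0.1, -2.5]
gripper_width: 0.0127
```

```bash
python3 - <<'E'
from h import *
st();keynow()
E
```

```text
t 11.33 p [ 0.595  -0.154   0.1264] q [-0.4381  0.946   0.2449  2.0237  1.5133  1.0609 -1.3691] F [ 4.5103 -0.1153 -2.4977] M [1.4455 0.078  0.6111] w 0.0127
tilt 72.06051430442398 zhead -70.73442674344808 yhead 19.22787441896941 grasp [ 0.5892 -0.1372  0.1322]
corner [ 0.5812 -0.1142  0.1322] tip [ 0.5813 -0.114   0.0822] tipaxis [ 0.0019  0.0032 -1.    ] tail head -70.93992906453006 tail elev -0.13758552449041808
```

>>> {"fn": "send_rows", "kwargs": {"deltas": [0.0015, 0, 0, 0, 0, 0, -1, 0, 0, -0.001, 0, 0, 0, -1, 0, 0, -0.001, 0, 0, 0, -1, 0, 0, 0, 0, 0, 0, -1]}}

```text
time_s: 11.67
eef_pos: [0.5956, -0.1546, 0.1244]
tool_rot: [0.47, 0.658, -0.341, 0.48]
wrist_force: [-0.1, -0.4, -1.4]
gripper_width: 0.0129
```

```bash
cat >> h.py <<'E'
def pure(o):
    """torque about vertical through the tip, given lateral force, sensor at distance D behind TCP"""
    c,tip,K=keynow(o);z=Rot.from_quat(o['tool_rot']).as_matrix()[:,2];out=[]
    for D in(0.,.1,.15,.2):
        r=tip-(o['eef_pos']-z*D);m=o['moment']-np.cross(r,o['wrist_force']);out.append(round(m[2],2))
    print('pure Mz for D 0,.1,.15,.2:',out)
E
python3 - <<'E'
from h import *
pure(st())
E
```

```text
t 11.67 p [ 0.5956 -0.1546  0.1244] q [-0.4368  0.9511  0.2447  2.0189  1.5097  1.0619 -1.368 ] F [-0.0562 -0.3532 -1.4476] M [1.4207 0.4525 0.0418] w 0.0129
tilt 72.11120735430762 zhead -70.95657381393487 yhead 19.019589723103433 grasp [ 0.5898 -0.1378  0.1302]
corner [ 0.582  -0.1147  0.1302] tip [ 0.582  -0.1146  0.0802] tipaxis [ 0.0015  0.0021 -1.    ] tail head -71.14838107444143 tail elev -0.08674500175725848
pure Mz for D 0,.1,.15,.2: [np.float64(0.03), np.float64(0.05), np.float64(0.06), np.float64(0.07)]
```

>>> {"fn": "send_rows", "kwargs": {"deltas": [0, 0, -0.001, 0, 0, 0, -1, 0, 0, -0.001, 0, 0, 0, -1, 0, 0, -0.001, 0, 0, 0, -1, 0, 0, 0, 0, 0, 0, -1]}}

```text
time_s: 12.0
eef_pos: [0.596, -0.1546, 0.1217]
tool_rot: [0.469, 0.658, -0.341, 0.48]
wrist_force: [0.0, -0.4, -2.9]
gripper_width: 0.013
```

```bash
python3 - <<'E'
from h import *
pure(st())
E
```

```text
t 12.0 p [ 0.596  -0.1546  0.1217] q [-0.4365  0.9569  0.2444  2.0181  1.5123  1.0614 -1.3742] F [ 0.0261 -0.4424 -2.8772] M [ 1.3929  0.5088 -0.0069] w 0.013
tilt 72.13309561124822 zhead -70.90519465874071 yhead 19.06216845972751 grasp [ 0.5902 -0.1378  0.1274]
corner [ 0.5823 -0.1147  0.1274] tip [ 0.5824 -0.1146  0.0774] tipaxis [ 0.0021  0.0019 -1.    ] tail head -71.10579940924518 tail elev -0.06495065579852449
pure Mz for D 0,.1,.15,.2: [np.float64(-0.01), np.float64(-0.0), np.float64(0.01), np.float64(0.01)]
```

>>> {"fn": "send_rows", "kwargs": {"deltas": [0, 0, -0.001, 0, 0, 0, -1, 0, 0, -0.001, 0, 0, 0, -1, 0, 0, -0.001, 0, 0, 0, -1, 0, 0, 0, 0, 0, 0, -1]}}

```text
time_s: 12.33
eef_pos: [0.5962, -0.1547, 0.1201]
tool_rot: [0.469, 0.657, -0.341, 0.481]
wrist_force: [-2.0, 2.0, 3.1]
gripper_width: 0.0125
```

```bash
python3 - <<'E'
from h import *
pure(st())
E
```

```text
t 12.33 p [ 0.5962 -0.1547  0.1201] q [-0.4367  0.9618  0.2444  2.0172  1.5141  1.0636 -1.38  ] F [-2.02    1.9976  3.1286] M [ 0.6924  0.3166 -0.155 ] w 0.0125
tilt 72.30078135099315 zhead -70.88824412046506 yhead 19.06093649957865 grasp [ 0.5904 -0.1379  0.1258]
corner [ 0.5825 -0.1148  0.1257] tip [ 0.5827 -0.1148  0.0757] tipaxis [ 0.004  -0.0005 -1.    ] tail head -71.10743163710225 tail elev 0.1025219299551533
pure Mz for D 0,.1,.15,.2: [np.float64(-0.21), np.float64(-0.09), np.float64(-0.03), np.float64(0.03)]
```

```bash
python3 - <<'E'
from h import *
o=arm.get_obs();c,tip,K=keynow(o)
cap('top','t9');cap('side','s9')
d=np.load('pics/t9.npz')['d']
def pt(u,v):cr=ray('top',u,v);return cr[0]+cr[1]*d[v,u]
Z=[]
for l in np.linspace(.07,.11,12):
    X=c-l*K[:,2];X[2]+=.009;u,v=np.round(proj('top',X)).astype(int);Z.append([pt(u+a,v+b)[2] for a in(-1,0,1) for b in(-1,0,1)])
Z=np.array(Z);print('sleeve z',Z.max(1),np.median(Z.max(1)),'hex')
Z=[]
for l in np.linspace(.045,.06,6):
    X=c-l*K[:,2];X[2]+=.007;u,v=np.round(proj('top',X)).astype(int);Z.append(max(pt(u+a,v+b)[2] for a in(-1,0,1) for b in(-1,0,1)))
print('hex z',Z)
# bench calibration nearby
b=[pt(u,v)[2] for u in range(430,480,4) for v in range(130,160,4)];print('bench',np.mean(b),np.std(b))
D0=np.load('pics/t0.npz')['d'];d=D0
for nm,(u0,v0,u1,v1) in dict(strap=(379,198,391,207),strap2=(379,224,391,231),blank=(432,259,452,267),stand=(214,232,236,240)).items():
    b=[pt(u,v)[2] for u in range(u0,u1) for v in range(v0,v1)];print(nm,np.median(b),np.std(b))
crop('t9',360,170,470,250,7,'c5');crop('s9',270,140,370,215,7,'c6')
for n in('top','side'):print(n,proj(n,c-.065*K[:,2]),proj(n,c-.115*K[:,2]))
E
```

```text
corner [ 0.5825 -0.1148  0.1257] tip [ 0.5827 -0.1148  0.0757] tipaxis [ 0.004  -0.0005 -1.    ] tail head -71.10743163710225 tail elev 0.1025219299551533
sleeve z [0.1417 0.1356 0.1342 0.136  0.1365 0.1399 0.141  0.141  0.1349 0.1345
 0.1361 0.1417] 0.13625416184511663 hex
hex z [np.float64(0.13664089786332223), np.float64(0.1352461056361034), np.float64(0.1352461056361034), np.float64(0.1338870226192963), np.float64(0.1341062547673184), np.float64(0.1341062547673184)]
bench 0.014234296512787717 0.1315510459721834
strap 0.07066241965566622 0.12248615468257976
strap2 0.0709064478882524 0.0024784614818686972
blank 0.012608236819276253 0.0025871099752178437
stand 0.040687076743582073 0.09838788969914711
top [415.2348 202.7905] [436.3943 194.9593]
side [308.8853 182.663 ] [304.4834 170.8556]
```

View pics/c5.png

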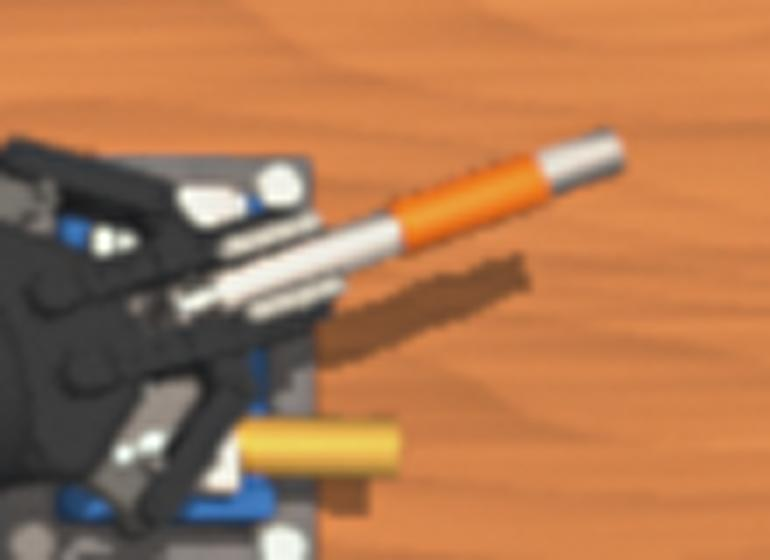

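View pics/c6.png

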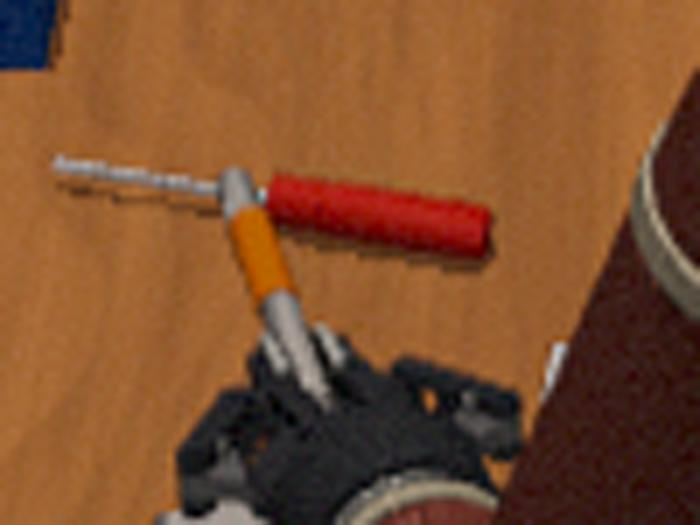

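```bash
python3 - <<'E'
from h import *
D=np.load('pics/t9.npz');d,im=D['d'],D['im']
def pt(u,v):cr=ray('top',u,v);return cr[0]+cr[1]*d[v,u]
# sleeve centre line read from crop c5: (400,215)->(545,172); /7+360,170
for nm,a,b in(('sleeve',(410,213),(530,178)),('hex',(320,252),(390,230)),('tail',(555,167),(605,148))):
    Z=[]
    for s in np.linspace(0,1,30):
        u=((1-s)*a[0]+s*b[0]+.5)/7-.5+360;v=((1-s)*a[1]+s*b[1]+.5)/7-.5+170;Z.append(pt(round(u),round(v))[2])
    print(nm,np.mean(Z),np.median(Z),np.std(Z)/np.sqrt(len(set(Z))))
st()
def T(x,y):return((x+.5)/7-.5+360,(y+.5)/7-.5+170)
def Sd(x,y):return((x+.5)/7-.5+270,(y+.5)/7-.5+140)
print(tri(T(400,222),Sd(279,298)),tri(T(545,170),Sd(245,212)))
E
```

```text
sleeve 0.13354586228206367 0.13308935394070476 0.0007770422918309522
hex 0.1322544730513703 0.1324759052475113 0.000366845298357896
tail 0.1337978597262464 0.13384332071598637 0.0007317018236087065
t 12.43 p [ 0.5962 -0.1547  0.1201] q [-0.4367  0.9616  0.2446  2.0173  1.5142  1.0629 -1.38  ] F [-1.1596  2.9427  4.3618] M [ 0.6504  0.3182 -0.1059] w 0.0127
tilt 72.27041697557421 zhead -70.88366698004747 yhead 19.063116285978 grasp [ 0.5904 -0.1379  0.1257]
(array([ 0.6045, -0.1794,  0.1258]), np.float64(0.004526964512629165)) (array([ 0.6206, -0.2253,  0.1284]), np.float64(0.002001265402683014))
```

Depth on the long arm (sleeve top 0.1335, hex top 0.1323, strap reading 0.0007 high) puts its axis at 0.124 m, which matches home (90−16+50 mm). The floor contact is about 5 N. As a check, I'll feel the play with a small turn each way before letting go.

>>> {"fn": "send_rows", "kwargs": {"deltas": [-0.0022, -0.0007, 0, 0, 0, -3, -1, 0, 0, 0, 0, 0, 0, -1]}}

```text
time_s: 12.6
eef_pos: [0.5947, -0.1554, 0.12]
tool_rot: [0.487, 0.644, -0.353, 0.472]
wrist_force: [-1.1, 2.8, 4.8]
gripper_width: 0.0126
```

```bash
python3 - <<'E'
from h import *
pure(st())
E
```

```text
t 12.6 p [ 0.5947 -0.1554  0.12  ] q [-0.4341  0.9664  0.2418  1.9787  1.4399  1.0782 -1.333 ] F [-1.0733  2.7856  4.7613] M [ 0.5413  0.2167 -0.1538] w 0.0126
tilt 72.25356155516081 zhead -73.93615244345835 yhead 15.981033356215478 grasp [ 0.5898 -0.1382  0.1257]
corner [ 0.5831 -0.1148  0.1257] tip [ 0.5834 -0.1147  0.0757] tipaxis [ 0.0054  0.0005 -1.    ] tail head -74.18729862653407 tail elev 0.05489383583979051
pure Mz for D 0,.1,.15,.2: [np.float64(-0.17), np.float64(-0.14), np.float64(-0.13), np.float64(-0.12)]
```

>>> {"fn": "send_rows", "kwargs": {"deltas": [-0.0015, -0.0005, 0, 0, 0, -2, -1, 0, 0, 0, 0, 0, 0, -1]}}

```text
time_s: 12.77
eef_pos: [0.5931, -0.1557, 0.12]
tool_rot: [0.498, 0.636, -0.361, 0.466]
wrist_force: [-1.7, 4.3, 6.3]
gripper_width: 0.013
```

```bash
python3 - <<'E'
from h import *
pure(st())
E
```

```text
t 12.77 p [ 0.5931 -0.1557  0.12  ] q [-0.4311  0.9695  0.2388  1.9558  1.3961  1.091  -1.3054] F [-1.6814  4.2816  6.3235] M [ 0.4805  0.1231 -0.0594] w 0.013
tilt 72.25050150949077 zhead -75.84537404413591 yhead 14.076675623829445 grasp [ 0.5888 -0.1385  0.1257]
corner [ 0.5829 -0.1148  0.1256] tip [ 0.5832 -0.1147  0.0757] tipaxis [ 0.0051  0.0003 -1.    ] tail head -76.09162882599173 tail elev 0.05189996232773685
pure Mz for D 0,.1,.15,.2: [np.float64(-0.09), np.float64(-0.03), np.float64(-0.0), np.float64(0.03)]
```

It turned 5° with no torque and no rise, so it is seated. Open and back off.

>>> {"fn": "send_rows", "kwargs": {"deltas": [0, 0, 0, 0, 0, 0, -0.4, 0, 0, 0, 0, 0, 0, 0, 0, 0, 0, 0, 0, 0, 0.3, 0, 0, 0, 0, 0, 0, 0.3, 0, 0, 0, 0, 0, 0, 0.3, 0, 0, 0, 0, 0, 0, 0.3]}}

```text
time_s: 13.27
eef_pos: [0.5925, -0.1558, 0.1188]
tool_rot: [0.498, 0.637, -0.361, 0.465]
wrist_force: [1.0, 0.4, 1.1]
gripper_width: 0.0555
```

```bash
python3 - <<'E'
from h import *
st()
cap('top','t10');cap('side','s10');crop('t10',360,170,470,250,7,'c5');crop('s10',270,140,370,215,7,'c6')
E
```

```text
t 13.27 p [ 0.5925 -0.1558  0.1188] q [-0.4308  0.9704  0.2385  1.9571  1.3962  1.089  -1.3053] F [1.0376 0.4486 1.0607] M [ 0.8977  0.2232 -0.0154] w 0.0555
tilt 72.13679530209835 zhead -75.86856648470915 yhead 14.092164079497035 grasp [ 0.5881 -0.1385  0.1245]
```

View pics/c5.png

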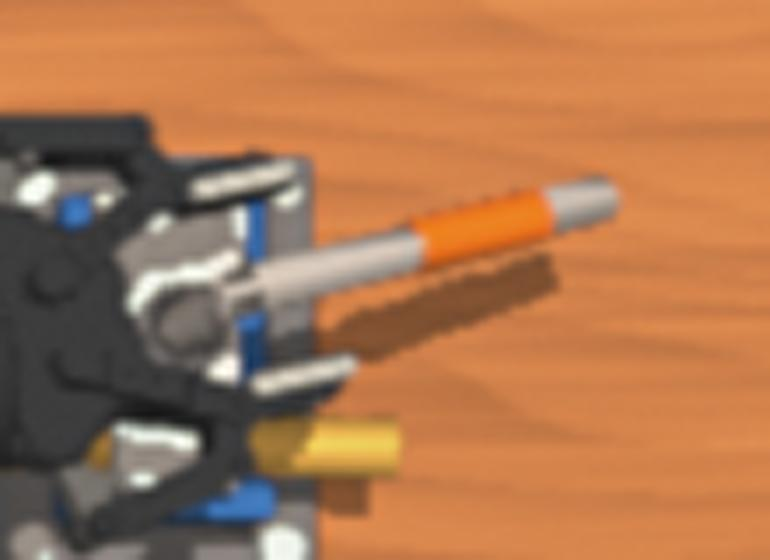

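View pics/c6.png

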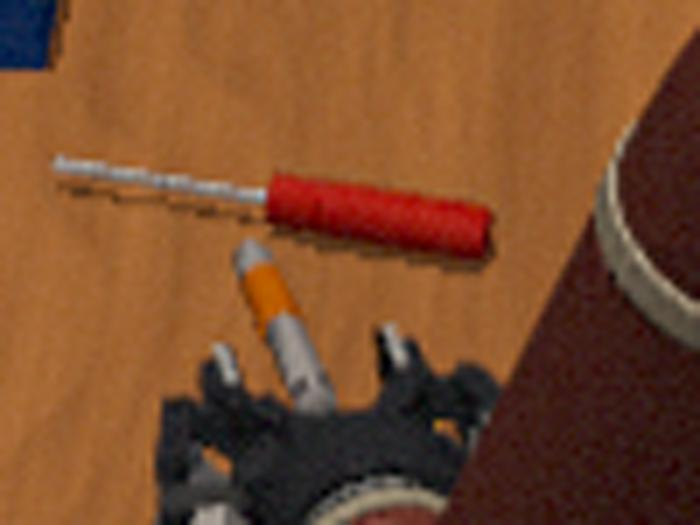

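```bash
python3 - <<'E'
from h import *
crop('t10',370,185,430,230,13,'c5');crop('s10',290,165,330,205,14,'c6')
for z in(.07,.09,.124,.131):print(z,proj('top',[.5797,-.115,z]),proj('side',[.5797,-.115,z]))
E
```

```text
0.07 [384.4309 218.9827] [316.042  214.0821]
0.09 [385.5906 217.3421] [316.0341 208.7429]
0.124 [387.6464 214.4336] [316.0203 199.3791]
0.131 [388.0835 213.8152] [316.0174 197.4048]
```

View pics/c5.png

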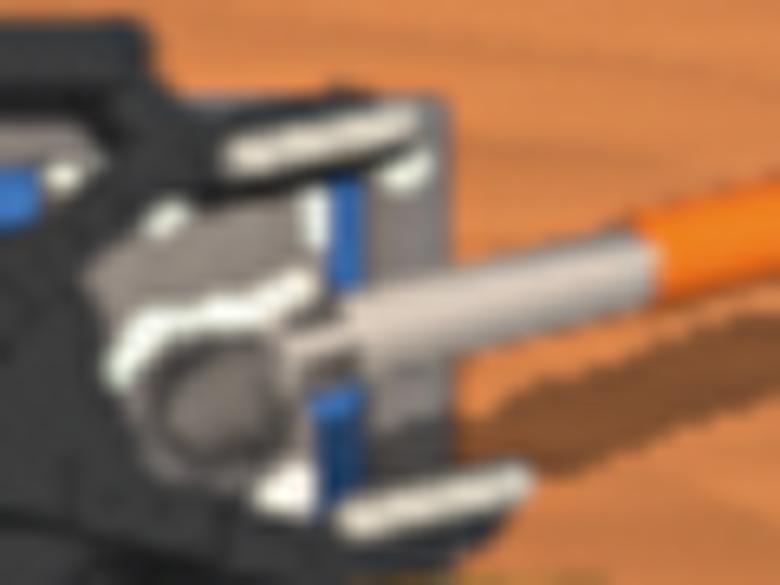

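View pics/c6.png

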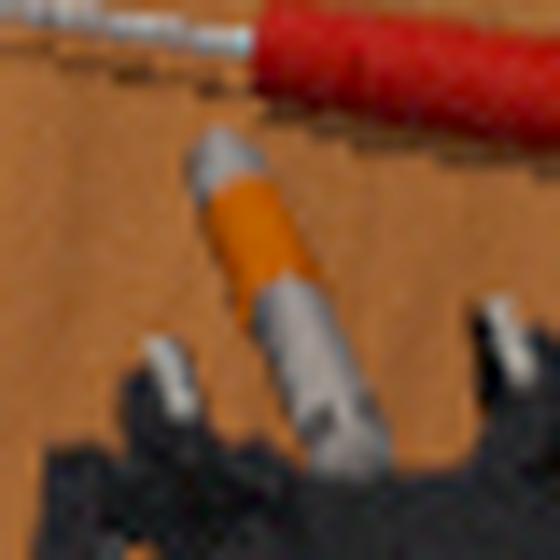

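```bash
python3 - <<'E'
from h import *
a=cv2.imread('pics/t0.png')[200:232,370:405];b=cv2.imread('pics/t10.png')[200:232,370:405]
f=lambda x:cv2.resize(x,None,fx=11,fy=11,interpolation=cv2.INTER_LANCZOS4)
im=np.hstack([f(a),f(b)]);im=np.clip(im.astype(float)*1.4,0,255).astype(np.uint8);cv2.imwrite('pics/c7.png',im)
d=np.load('pics/t10.npz')['d']
for v in range(206,224,2):
    print(v,[round(float((lambda cr:cr[0][2]+cr[1][2]*d[v,u])(ray('top',u,v))),3) for u in range(378,408,2)])
E
```

```text
206 [0.072, 0.071, 0.071, 0.071, 0.07, 0.067, 0.07, 0.072, 0.06, 0.035, 0.018, 0.018, 0.119, 0.121, 0.118]
208 [0.073, 0.064, 0.073, 0.067, 0.07, 0.071, 0.071, 0.074, 0.129, 0.123, 0.126, 0.125, 0.126, 0.125, 0.121]
210 [0.152, 0.07, 0.07, 0.09, 0.09, 0.094, 0.127, 0.136, 0.132, 0.124, 0.127, 0.121, 0.122, 0.119, 0.119]
212 [0.153, 0.067, 0.095, 0.089, 0.088, 0.116, 0.125, 0.13, 0.129, 0.126, 0.127, 0.125, 0.119, 0.116, 0.001]
214 [0.151, 0.091, 0.089, 0.092, 0.102, 0.113, 0.124, 0.127, 0.13, 0.122, 0.016, 0.016, 0.011, 0.015, 0.002]
216 [0.152, 0.091, 0.092, 0.093, 0.102, 0.105, 0.116, 0.113, 0.042, 0.04, 0.014, 0.015, 0.017, 0.013, -0.008]
218 [0.152, 0.151, 0.093, 0.087, 0.095, 0.1, 0.091, 0.093, 0.043, 0.042, 0.017, 0.013, 0.014, 0.011, 0.001]
220 [0.152, 0.152, 0.091, 0.09, 0.093, 0.088, 0.085, 0.073, 0.039, 0.042, 0.014, 0.013, 0.012, 0.016, -0.002]
222 [0.161, 0.163, 0.158, 0.158, 0.158, 0.085, 0.074, 0.07, 0.037, 0.04, 0.019, 0.14, 0.14, 0.14, 0.137]
```

View pics/c7.png

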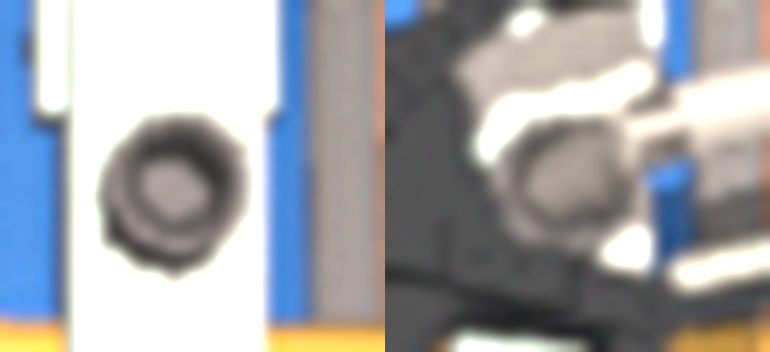

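```bash
python3 - <<'E'
from h import *
d=np.load('pics/t10.npz')['d']
def pt(u,v):cr=ray('top',u,v);return cr[0]+cr[1]*d[v,u]
# centreline in 7x crop (360,170): hex (270,285)->(415,250), sleeve (425,243)->(550,210), tail(560,205)->(610,192)
for nm,a,b in(('hex',(260,285),(415,250)),('sleeve',(430,240),(545,208)),('tail',(560,204),(608,192))):
    P=[]
    for s in np.linspace(0,1,40):
        u=((1-s)*a[0]+s*b[0]+.5)/7-.5+360;v=((1-s)*a[1]+s*b[1]+.5)/7-.5+170;P.append(pt(round(u),round(v)))
    P=np.array(P);print(nm,'mean',P.mean(0),'start',P[:8].mean(0),'end',P[-8:].mean(0))
E
```

```text
hex mean [ 0.5941 -0.1606  0.12  ] start [ 0.5887 -0.1394  0.1264] end [ 0.5995 -0.182   0.1131]
sleeve mean [ 0.6098 -0.2116  0.105 ] start [ 0.6043 -0.1948  0.1128] end [ 0.6148 -0.228   0.0993]
tail mean [ 0.6205 -0.2462  0.0912] start [ 0.6183 -0.2393  0.0937] end [ 0.6237 -0.2542  0.0846]
```

The key did not stay level. Top-camera depth shows the long arm drooping about 18° after release. The short arm is still in the socket mouth: heights rise from 0.09 to 0.127 between top pixels (384,217) and (392,211). I'll re-grip it at its present pitch, level it, and seat it properly.

```bash
python3 - <<'E'
from h import *
st()
R=Rtool(-74,53.5,1)
for ys in(1,-1):
  R=Rtool(-74,53.5,ys);G=np.array([.592,-.1515,.1155]);plan(G+R[:,2]*.0187,R,5)
E
```

```text
t 13.37 p [ 0.5925 -0.1557  0.1188] q [-0.4309  0.9703  0.2384  1.957   1.3961  1.0891 -1.3052] F [ 1.0797 -0.6471  0.1445] M [ 0.9264  0.2482 -0.0035] w 0.0554
tilt 72.13788771576775 zhead -75.86861168369538 yhead 14.090864134825173 grasp [ 0.5882 -0.1385  0.1246]
total [ 0.0036 -0.0102 -0.0145] [17.9674  4.9587  1.9127] 18.73701067698035
row [ 0.0007 -0.002  -0.0029] [3.5935 0.9917 0.3825]
total [ 0.0036 -0.0102 -0.0145] [  41.4262 -153.7702  -81.764 ] 179.01608061222973
row [ 0.0007 -0.002  -0.0029] [  8.2852 -30.754  -16.3528]
```

>>> {"fn": "send_rows", "kwargs": {"deltas": [0.0007, -0.002, -0.0029, 3.6, 1, 0.38, 0.3, 0.0007, -0.002, -0.0029, 3.6, 1, 0.38, 0.3, 0.0007, -0.002, -0.0029, 3.6, 1, 0.38, 0.3, 0.0007, -0.002, -0.0029, 3.6, 1, 0.38, 0.3, 0.0007, -0.002, -0.0029, 3.6, 1, 0.38, 0.3, 0, 0, 0, 0, 0, 0, 0.3]}}

```text
time_s: 13.87
eef_pos: [0.596, -0.1695, 0.1073]
tool_rot: [0.54, 0.711, -0.271, 0.36]
wrist_force: [-1.3, -0.8, 1.4]
gripper_width: 0.0557
```

```bash
python3 - <<'E'
from h import *
st()
cap('top','t11');cap('side','s11');crop('t11',370,185,430,230,13,'c5');crop('s11',270,140,370,215,7,'c6')
E
```

```text
t 13.87 p [ 0.596  -0.1695  0.1073] q [-0.2605  0.8141  0.145   1.9664  1.3621  0.8468 -1.0968] F [-1.3467 -0.7529  1.4275] M [ 0.7119  0.2403 -0.0048] w 0.0557
tilt 53.608244184075915 zhead -74.20898928133857 yhead 15.656294568621206 grasp [ 0.5919 -0.1551  0.1184]
```

View pics/c5.png

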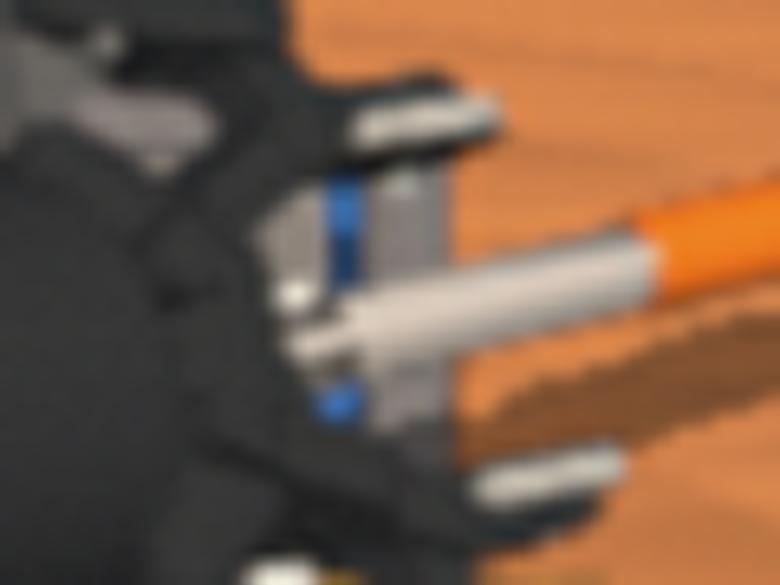

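View pics/c6.png

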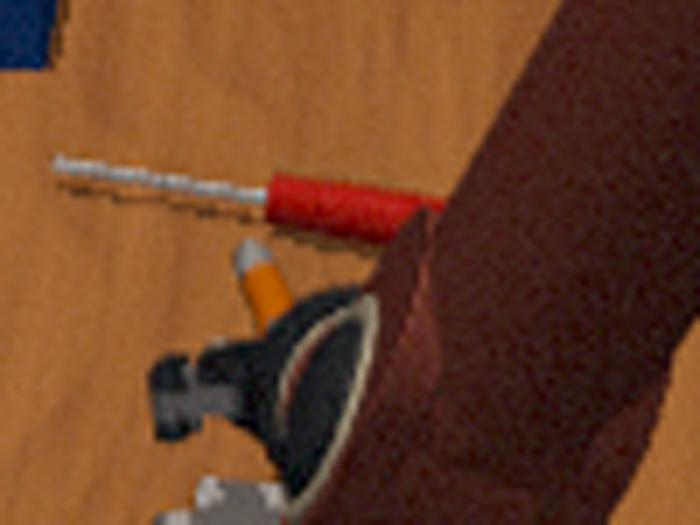

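>>> {"fn": "send_rows", "kwargs": {"deltas": [0, 0, 0, 0, 0, 0, -0.2, 0, 0, 0, 0, 0, 0, -0.5, 0, 0, 0, 0, 0, 0, -0.8, 0, 0, 0, 0, 0, 0, -1, 0, 0, 0, 0, 0, 0, -1, 0, 0, 0, 0, 0, 0, -1, 0, 0, 0, 0, 0, 0, -1, 0, 0, 0, 0, 0, 0, -1, 0, 0, 0, 0, 0, 0, -1], "force": 60}}

```text
time_s: 14.72
eef_pos: [0.5961, -0.1646, 0.1037]
tool_rot: [0.537, 0.714, -0.27, 0.358]
wrist_force: [-0.6, 2.1, -1.8]
gripper_width: 0.0135
```

```bash
python3 - <<'E'
from h import *
st()
cap('top','t12');crop('t12',370,175,470,230,8,'c5')
d=np.load('pics/t12.npz')['d']
def pt(u,v):cr=ray('top',u,v);return cr[0]+cr[1]*d[v,u]
D=np.load('pics/t12.npz');hsv=cv2.cvtColor(D['im'],cv2.COLOR_BGR2HSV)
m=(hsv[...,0]>=6)&(hsv[...,0]<=15)&(hsv[...,1]>225)&(hsv[...,2]>170);m[:, :405]=0;m[:,460:]=0;m[:180]=0;m[215:]=0
v,u=np.where(m);P=np.array([pt(a,b) for a,b in zip(u,v)]);P=P[P[:,2]>.05];print(len(P),P.mean(0))
A=np.c_[P[:,1],np.ones(len(P))];print('slope dz/dy',np.linalg.lstsq(A,P[:,2],rcond=None)[0])
E
```

```text
t 14.72 p [ 0.5961 -0.1646  0.1037] q [-0.2651  0.8182  0.1409  1.9671  1.3616  0.8451 -1.0976] F [-0.6357  2.1103 -1.7887] M [1.521  0.3244 0.0252] w 0.0135
tilt 53.332016097694286 zhead -73.95943995641352 yhead 16.0566597621331 grasp [ 0.592  -0.1502  0.1148]
2 [ 0.6046 -0.2111  0.1041]
slope dz/dy [0.3974 0.188 ]
```

View pics/c5.png

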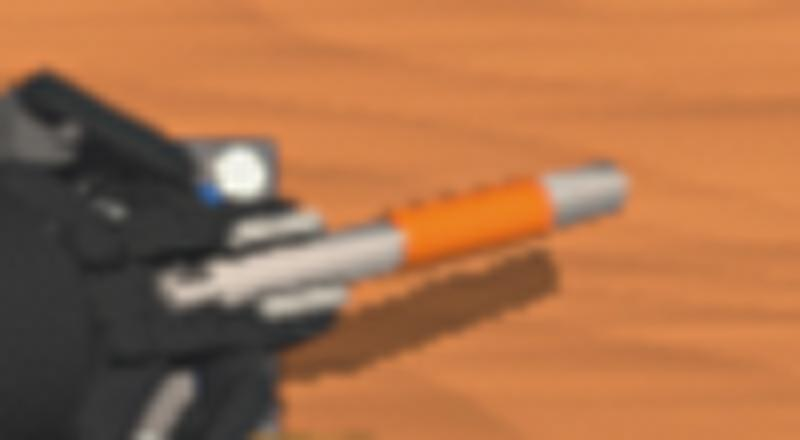

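```bash
cat >> h.py <<'E'
def line3(f,sc,ox,oy,a,b,n=60):
    d=np.load(f'pics/{f}.npz')['d'];P=[]
    for s in np.linspace(0,1,n):
        u=((1-s)*a[0]+s*b[0]+.5)/sc-.5+ox;v=((1-s)*a[1]+s*b[1]+.5)/sc-.5+oy;c,r=ray('top',round(u),round(v));P.append(c+r*d[round(v),round(u)])
    P=np.array(P);h=np.hypot(P[:,0]-P[0,0],P[:,1]-P[0,1]);k=np.polyfit(h,P[:,2],1)
    print('mean',P.mean(0),'from',P[:8].mean(0),'to',P[-8:].mean(0),'elev',np.degrees(np.arctan(k[0])),'z0',k[1]);return P
E
python3 - <<'E'
from h import *
line3('t12',8,370,175,(240,278),(390,245));line3('t12',8,370,175,(410,236),(540,206));line3('t12',8,370,175,(240,278),(610,188))
def T(x,y):return((x+.5)/8-.5+370,(y+.5)/8-.5+175)
print(T(165,290),T(400,240),T(548,203),T(626,187))
E
```

```text
mean [ 0.5954 -0.1633  0.1191] from [ 0.5903 -0.1437  0.1274] to [ 0.6005 -0.1828  0.1124] elev -18.845222457092543 z0 0.12641073111211806
mean [ 0.6083 -0.2108  0.1055] from [ 0.6036 -0.1935  0.1109] to [ 0.6129 -0.2286  0.0987] elev -18.38909484103458 z0 0.11193541883242372
mean [ 0.6047 -0.1963  0.1089] from [ 0.5917 -0.1475  0.1242] to [ 0.6185 -0.2458  0.0923] elev -16.81551958407283 z0 0.12574110293180754
(390.1875, 210.8125) (419.5625, 204.5625) (438.0625, 199.9375) (447.8125, 197.9375)
```

```bash
python3 - <<'E'
from h import *
d=np.array([np.cos(np.radians(18.2))*np.cos(np.radians(-74)),np.cos(np.radians(18.2))*np.sin(np.radians(-74)),-np.sin(np.radians(18.2))])
g=np.array([.592,-.1502,.1150])
for px,l in(((419.56,204.56),.065),((438.06,199.94),.115),((447.81,197.94),.14)):
    best=min(((np.linalg.norm(proj('top',g+d*s)-px),s) for s in np.linspace(0,.2,401)));print(l,best,'corner dist from grasp',l-best[1])
E
```

```text
0.065 (np.float64(0.3930160474119774), np.float64(0.0445)) corner dist from grasp 0.020500000000000004
0.115 (np.float64(0.2435440291509675), np.float64(0.094)) corner dist from grasp 0.021000000000000005
0.14 (np.float64(0.2788402784428135), np.float64(0.1205)) corner dist from grasp 0.019500000000000017
```

>>> {"fn": "send_rows", "kwargs": {"deltas": [0, 0, 0, 0, 0, 0, -1, -0.0004, 0.0014, 0.0026, -2.91, -0.84, 0, -1, -0.0004, 0.0016, 0.0025, -2.91, -0.84, 0, -1, -0.0005, 0.0018, 0.0024, -2.91, -0.84, 0, -1, -0.0005, 0.002, 0.0023, -2.91, -0.84, 0, -1, -0.0006, 0.0022, 0.0022, -2.91, -0.84, 0, -1, -0.0006, 0.0023, 0.0021, -2.91, -0.84, 0, -1, 0, 0, 0, 0, 0, 0, -1], "force": 90}}

```text
time_s: 15.43
eef_pos: [0.5934, -0.1554, 0.1193]
tool_rot: [0.486, 0.646, -0.355, 0.469]
wrist_force: [1.3, -1.2, -1.3]
gripper_width: 0.0128
```

```bash
cat >> h.py <<'E'
def setgrip(dist,tilt_level,perp=0.0):
    """redefine key-in-tool: corner `dist` behind grasp along long arm; long arm level when tool tilt = tilt_level; perp = axis above grasp"""
    global KT,CT
    R=Rtool(0,tilt_level,1);KT=Rkey_end(0).T@R;CT=R.T@np.array([-dist,0,perp])
E
python3 - <<'E'
from h import *
import h
o=st();setgrip(.0205,71.7);pure(o)
cap('top','t13');crop('t13',370,175,470,230,8,'c5')
E
```

```text
t 15.43 p [ 0.5934 -0.1554  0.1193] q [-0.4329  0.9654  0.24    1.9807  1.4385  1.0766 -1.3273] F [ 1.3466 -1.1887 -1.2955] M [1.1419 0.2106 0.1566] w 0.0128
tilt 72.05832264963118 zhead -74.0340518850268 yhead 15.998136626712835 grasp [ 0.5885 -0.1383  0.125 ]
corner [ 0.5829 -0.1186  0.1249] tip [ 0.5829 -0.1189  0.0749] tipaxis [ 0.0001 -0.0065 -1.    ] tail head -74.00124171181238 tail elev 0.3582941862332862
pure Mz for D 0,.1,.15,.2: [np.float64(0.19), np.float64(0.1), np.float64(0.06), np.float64(0.01)]
```

View pics/c5.png

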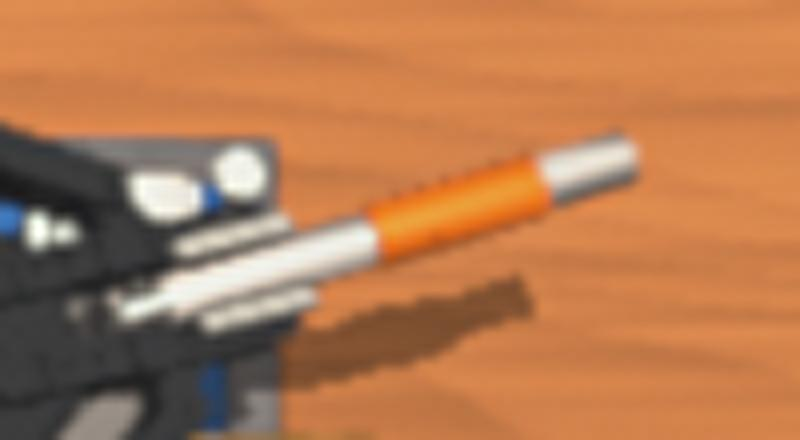

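>>> {"fn": "send_rows", "kwargs": {"deltas": [0, 0, -0.001, 0, 0, 0, -1, 0, 0, -0.001, 0, 0, 0, -1, 0, 0, 0, 0, 0, 0, -1]}}

```text
time_s: 15.73
eef_pos: [0.5934, -0.1556, 0.1185]
tool_rot: [0.488, 0.646, -0.353, 0.469]
wrist_force: [1.0, -1.1, 3.2]
gripper_width: 0.0129
```

```bash
python3 - <<'E'
from h import *
import h
o=st();setgrip(.0205,71.7);pure(o)
line3('t13',8,370,175,(190,293),(370,236));line3('t13',8,370,175,(390,228),(540,184));line3('t13',8,370,175,(190,293),(625,158))
E
```

```text
t 15.73 p [ 0.5934 -0.1556  0.1185] q [-0.4306  0.9644  0.238   1.9806  1.4383  1.0747 -1.3302] F [ 0.9858 -1.1224  3.2412] M [0.3873 0.0525 0.0419] w 0.0129
tilt 71.84270640850396 zhead -74.06977914774113 yhead 15.892284345183352 grasp [ 0.5885 -0.1386  0.1244]
corner [ 0.5829 -0.1188  0.1243] tip [ 0.583  -0.1189  0.0743] tipaxis [ 0.0026 -0.0018 -1.    ] tail head -74.1080036889771 tail elev 0.14266782257801727
pure Mz for D 0,.1,.15,.2: [np.float64(0.07), np.float64(0.01), np.float64(-0.02), np.float64(-0.06)]
mean [ 0.592  -0.1512  0.1329] from [ 0.5857 -0.1293  0.1328] to [ 0.5982 -0.173   0.1333] elev 1.33410677587345 z0 0.13231726199397237
mean [ 0.6063 -0.2018  0.135 ] from [ 0.601  -0.1836  0.1357] to [ 0.6107 -0.2197  0.1362] elev 0.5196328400934136 z0 0.13483561567019345
mean [ 0.6016 -0.1861  0.1342] from [ 0.5872 -0.1335  0.1319] to [ 0.6166 -0.2391  0.1348] elev 1.429532928156757 z0 0.13261353160371778
```

Floor contact at axis height 0.1243 with about 4.5 N: home (0.124) again. So the droop is only the key tipping in its play when unsupported. Next: release, move to the orange sleeve, and hold it level there for the swing.

>>> {"fn": "send_rows", "kwargs": {"deltas": [0, 0, 0, 0, 0, 0, -0.6, 0, 0, 0, 0, 0, 0, -0.2, 0, 0, 0, 0, 0, 0, 0.2, 0, 0, 0, 0, 0, 0, 0.3, 0, 0, 0, 0, 0, 0, 0.3]}}

```text
time_s: 16.15
eef_pos: [0.593, -0.1541, 0.1163]
tool_rot: [0.488, 0.648, -0.352, 0.467]
wrist_force: [0.2, 0.1, -0.3]
gripper_width: 0.0557
```

```bash
python3 - <<'E'
from h import *
from kin import ik
o=st()
R1=Rtool(-75,38,1);p1=o['eef_pos']+[0,-.01,.075]
R2=Rtool(-75,0,1);
d=np.array([np.cos(np.radians(18.2))*np.cos(np.radians(-75)),np.cos(np.radians(18.2))*np.sin(np.radians(-75)),-np.sin(np.radians(18.2))])
S=np.array([.586,-.131,.1214])+.09*d;print('sleeve',S)
p2=S+[0,0,.07]-[0,0,.0187]
plan(p1,R1,7);plan(p2,R2,8,dict(eef_pos=p1,tool_rot=Rot.from_matrix(R1).as_quat()))
q=o['q']
for p,R in((p1,R1),((p1+p2)/2,Rtool(-75,19,1)),(p2,R2),(p2-[0,0,.07],R2)):
    q,e,a=ik(p,R,q,.03);print(q,e,a)
# swing feasibility
for psi in(-75,-90,-105,-120,-135,-150):
    R=Rtool(psi,18,1);h=np.array([np.cos(np.radians(psi)),np.sin(np.radians(psi)),0]);g=SK+[0,0,.034]+.09*h
    q,e,a=ik(g+R[:,2]*.0187,R,q,.03);print(psi,q,round(e,4),a)
E
```

```text
t 16.15 p [ 0.593  -0.1541  0.1163] q [-0.4315  0.9659  0.2359  1.9812  1.4376  1.0718 -1.3302] F [ 0.1915  0.0742 -0.2902] M [ 0.9485  0.2307 -0.0129] w 0.0557
tilt 71.5890321756354 zhead -73.99658182896867 yhead 16.00313832269024 grasp [ 0.5881 -0.137   0.1222]
sleeve [ 0.6081 -0.2136  0.0933]
total [ 0.    -0.01   0.075] [32.3674  8.9781 -0.974 ] 33.60356958422376
row [ 0.     -0.0014  0.0107] [ 4.6239  1.2826 -0.1391]
total [ 0.0151 -0.0495 -0.0467] [36.7052  9.8351  0.    ] 38.00000000000001
row [ 0.0019 -0.0062 -0.0058] [4.5881 1.2294 0.    ]
[-0.0248  0.5832 -0.0739  1.8538  0.9988  0.8635 -0.5615] 0.00037557744619243905 0.1251031317285255
[ 0.3155  0.6144 -0.3087  1.718   0.6834  0.8409 -0.1364] 0.00021063465033727182 0.07506278081490922
[ 0.5981  0.7433 -0.5254  1.5323  0.4219  0.9802  0.2113] 0.00016689007750470542 0.054328946018422045
[ 0.5771  0.8242 -0.4847  1.5862  0.4724  0.8503  0.1703] 5.8648515932253434e-05 0.014348259752568166
-75 [ 0.3311  0.7037 -0.2752  1.7398  0.7352  0.7332 -0.1697] 0.0002 0.07403293079794725
-90 [ 0.2937  0.6973 -0.2142  1.7434  0.6597  0.7851 -0.3603] 0.0 0.01529664773781678
-105 [ 0.2617  0.6931 -0.1622  1.7454  0.5726  0.8385 -0.543 ] 0.0 0.013172902158175648
-120 [ 0.2332  0.6902 -0.1164  1.7473  0.4769  0.8889 -0.722 ] 0.0 0.011943049048489456
-135 [ 0.2076  0.6883 -0.0755  1.749   0.3741  0.9335 -0.8992] 0.0 0.01111869583791671
-150 [ 0.184   0.6872 -0.0382  1.7504  0.2658  0.9701 -1.0757] 0.0 0.010562530459582607
```

>>> {"fn": "send_rows", "kwargs": {"deltas": [0, 0, 0.012, 1, 0.3, 0, 0.3, 0, -0.001, 0.012, 4.6, 1.28, -0.14, 0.3, 0, -0.0014, 0.011, 4.6, 1.28, -0.14, 0.3, 0, -0.0014, 0.011, 4.6, 1.28, -0.14, 0.3, 0, -0.0014, 0.011, 4.6, 1.28, -0.14, 0.3, 0, -0.0014, 0.011, 4.6, 1.28, -0.14, 0.3, 0, -0.0014, 0.011, 4.6, 1.28, -0.14, 0.3, 0, -0.0014, 0.005, 4.6, 1.28, -0.14, 0.3]}}

```text
time_s: 16.82
eef_pos: [0.5935, -0.1635, 0.2027]
tool_rot: [0.577, 0.752, -0.192, 0.252]
wrist_force: [0.8, -0.4, -1.0]
gripper_width: 0.0552
```

```bash
python3 - <<'E'
from h import *
o=st()
plan([.6081,-.2136,.155],Rtool(-75,0,1),8)
cap('top','t14');crop('t14',370,175,470,230,8,'c5')
E
```

```text
t 16.82 p [ 0.5935 -0.1635  0.2027] q [-0.0595  0.5618 -0.0095  1.8374  0.9216  0.8414 -0.4772] F [ 0.7951 -0.4283 -1.0493] M [ 0.5878  0.183  -0.0153] w 0.0552
tilt 36.989337899108946 zhead -74.78197300084364 yhead 15.047139577737367 grasp [ 0.5905 -0.1526  0.2177]
total [ 0.0146 -0.0501 -0.0477] [35.6926  9.7082 -0.0039] 36.98933811658761
row [ 0.0018 -0.0063 -0.006 ] [ 4.4616  1.2135 -0.0005]
```

View pics/c5.png

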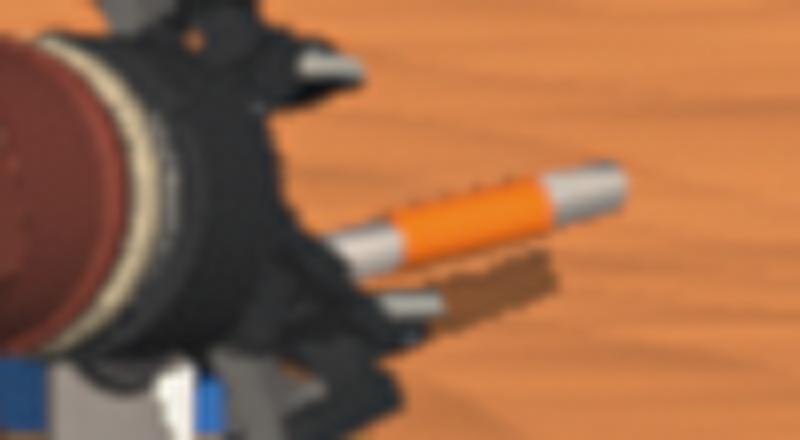

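```bash
python3 - <<'E'
from h import *
print(atz('top',428.8,202.3,.095), atz('top',419.56,204.56,.1),atz('top',438.06,199.94,.085))
line3('t14',8,370,175,(410,236),(540,206))
E
```

```text
[ 0.6103 -0.2128  0.095 ] [ 0.6047 -0.1908  0.1   ] [ 0.6173 -0.2362  0.085 ]
mean [ 0.6082 -0.2107  0.1061] from [ 0.6033 -0.1932  0.1124] to [ 0.6129 -0.2286  0.0988] elev -18.19999431100324 z0 0.112837320598415
```

>>> {"fn": "send_rows", "kwargs": {"deltas": [0.0018, -0.0063, -0.006, 4.46, 1.21, 0, 0.3, 0.0018, -0.0063, -0.006, 4.46, 1.21, 0, 0.3, 0.0018, -0.0063, -0.006, 4.46, 1.21, 0, 0.3, 0.0018, -0.0063, -0.006, 4.46, 1.21, 0, 0.3, 0.0018, -0.0063, -0.006, 4.46, 1.21, 0, 0.3, 0.0018, -0.0063, -0.006, 4.46, 1.21, 0, 0.3, 0.0018, -0.0063, -0.006, 4.46, 1.21, 0, 0.3, 0.0018, -0.0063, -0.006, 4.46, 1.21, 0, 0.3, 0, 0, 0, 0, 0, 0, 0.3]}}

```text
time_s: 17.62
eef_pos: [0.6052, -0.2221, 0.149]
tool_rot: [0.613, 0.79, -0.005, -0.001]
wrist_force: [-1.6, -3.4, 0.1]
gripper_width: 0.0553
```

```bash
python3 - <<'E'
from h import *
o=st()
plan([.6075,-.2115,.077],Rtool(-75,0,1),8)
cap('side','s15');crop('s15',250,130,390,235,5.7,'c6')
E
```

```text
t 17.62 p [ 0.6052 -0.2221  0.149 ] q [ 0.535   0.7171 -0.3906  1.5248  0.3187  0.9688  0.2992] F [-1.5581 -3.4206  0.0536] M [-0.1724  0.0131 -0.0123] w 0.0553
tilt 0.5870749658315303 zhead -139.03983332421896 yhead 14.406411432234119 grasp [ 0.6053 -0.2219  0.1677]
total [ 0.0023  0.0106 -0.072 ] [ 0.3871 -0.4413  0.5924] 0.8340113492085793
row [ 0.0003  0.0013 -0.009 ] [ 0.0484 -0.0552  0.074 ]
```

View pics/c6.png

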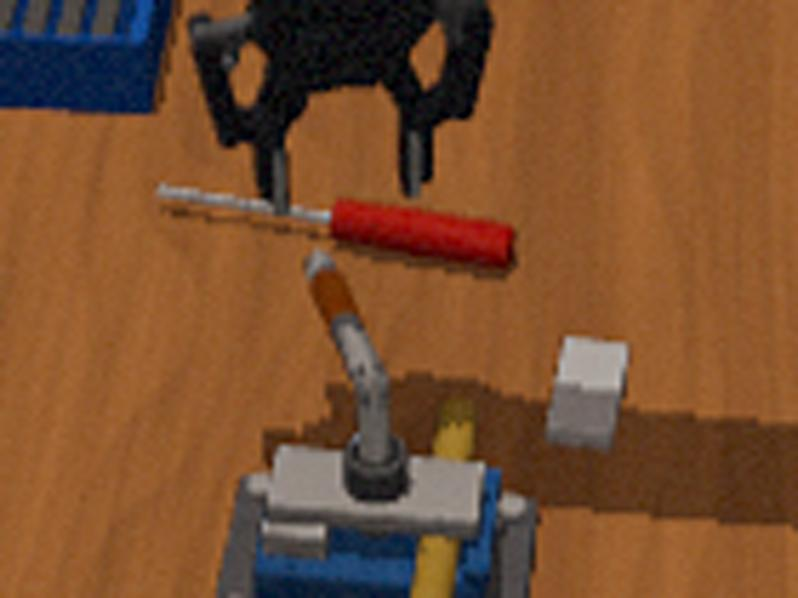

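The side view shows the key still upright in the screw head (350–400, 370–490), with the sleeve drooping at (330,290); driver and blank undisturbed. Descending on the sleeve.

>>> {"fn": "send_rows", "kwargs": {"deltas": [0, 0.0005, -0.012, 0, 0, 0, 0.3, 0, 0.0005, -0.012, 0, 0, 0, 0.3, 0, 0.0005, -0.012, 0, 0, 0, 0.3, 0, 0.0005, -0.012, 0, 0, 0, 0.3, 0, 0.0005, -0.012, 0, 0, 0, 0.3, 0, 0.0005, -0.01, 0, 0, 0, 0.3, 0, 0, 0, 0, 0, 0, 0.3, 0, 0, 0, 0, 0, 0, 0.3]}}

```text
time_s: 18.33
eef_pos: [0.6071, -0.2109, 0.0817]
tool_rot: [0.608, 0.794, -0.002, -0.0]
wrist_force: [-0.1, -0.2, 0.2]
gripper_width: 0.0555
```

```bash
python3 - <<'E'
from h import *
o=st()
plan([.607,-.210,.077],Rtool(-74.5,0,1),2)
cap('side','s16');crop('s16',250,130,390,235,5.7,'c6')
E
```

```text
t 18.33 p [ 0.6071 -0.2109  0.0817] q [ 0.5064  0.7917 -0.3644  1.5891  0.3572  0.8294  0.2601] F [-0.0893 -0.173   0.224 ] M [ 0.0063 -0.0083 -0.0544] w 0.0555
tilt 0.277454577720707 zhead -129.20471582549442 yhead 15.065330680176372 grasp [ 0.6071 -0.2109  0.1004]
total [-0.0001  0.0009 -0.0047] [ 0.2157 -0.1746  0.4344] 0.515404057238122
row [-0.      0.0005 -0.0023] [ 0.1078 -0.0873  0.2172]
```

View pics/c6.png

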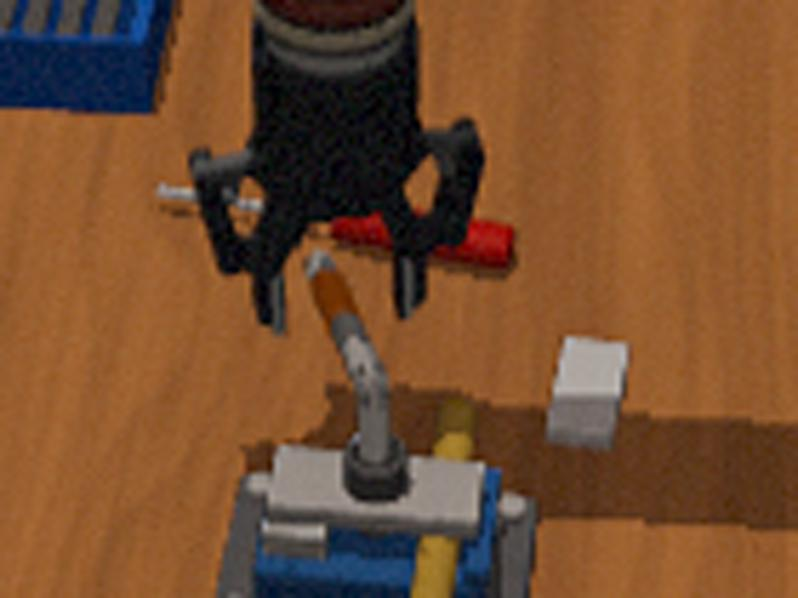

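>>> {"fn": "send_rows", "kwargs": {"deltas": [0, 0.0005, -0.004, 0, 0, 0, 0.3, 0, 0, 0, 0, 0, 0, -0.1, 0, 0, 0, 0, 0, 0, -0.4, 0, 0, 0, 0, 0, 0, -0.7, 0, 0, 0, 0, 0, 0, -1, 0, 0, 0, 0, 0, 0, -1, 0, 0, 0, 0, 0, 0, -1, 0, 0, 0, 0, 0, 0, -1, 0, 0, 0, 0, 0, 0, -1], "force": 50}}

```text
time_s: 19.13
eef_pos: [0.6078, -0.211, 0.0788]
tool_rot: [0.609, 0.794, -0.002, 0.001]
wrist_force: [1.1, 0.1, 0.4]
gripper_width: 0.0161
```

```bash
python3 - <<'E'
from h import *
o=st()
cap('side','s17');crop('s17',250,130,390,235,5.7,'c6');cap('top','t17');crop('t17',370,175,470,230,8,'c5')
E
```

```text
t 19.13 p [ 0.6078 -0.211   0.0788] q [ 0.5051  0.7952 -0.3626  1.5911  0.3595  0.8214  0.2573] F [1.1296 0.1433 0.3841] M [-0.0972 -0.235   0.0209] w 0.0161
tilt 0.2558584049714235 zhead -97.67509609865682 yhead 15.029164246891517 grasp [ 0.6079 -0.2109  0.0975]
```

View pics/c6.png

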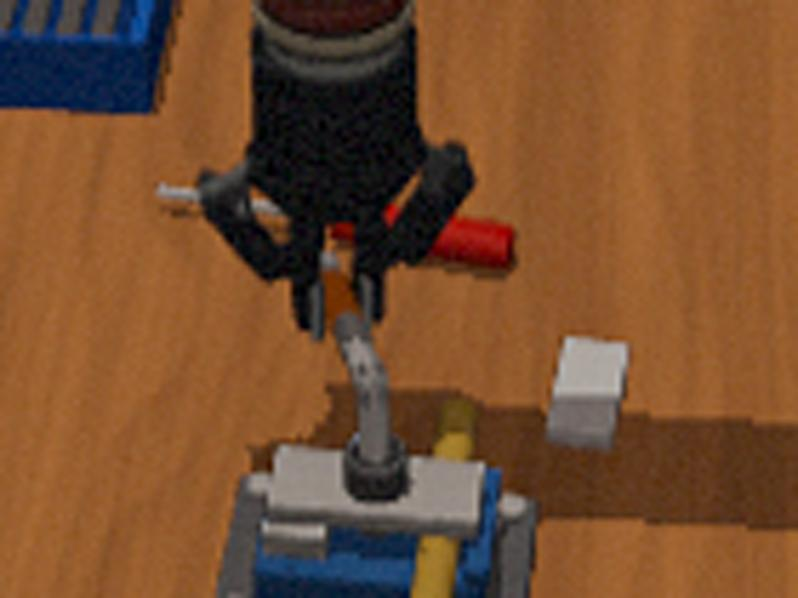

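>>> {"fn": "send_rows", "kwargs": {"deltas": [0, 0, 0, 0, 0, 0, -1, -0.0001, 0.0003, 0.0052, -2.92, -0.82, 0, -1, -0.0002, 0.0007, 0.0052, -2.92, -0.82, 0, -1, -0.0002, 0.0008, 0.0051, -2.92, -0.82, 0, -1, -0.0003, 0.0012, 0.005, -2.92, -0.82, 0, -1, -0.0004, 0.0013, 0.005, -2.92, -0.82, 0, -1, -0.0005, 0.0016, 0.0048, -2.92, -0.82, 0, -1, 0, 0, 0, 0, 0, 0, -1], "force": 80}}

```text
time_s: 19.9
eef_pos: [0.6071, -0.2066, 0.1115]
tool_rot: [0.599, 0.784, -0.099, 0.131]
wrist_force: [1.6, -6.1, 1.0]
gripper_width: 0.0157
```

```bash
python3 - <<'E'
from h import *
o=st()
cap('side','s18');crop('s18',250,130,390,235,5.7,'c6')
E
```

```text
t 19.9 p [ 0.6071 -0.2066  0.1115] q [ 0.2156  0.6847 -0.1022  1.7439  0.6118  0.6725 -0.0707] F [ 1.5814 -6.0787  1.0311] M [-0.7612 -0.3624  0.0584] w 0.0157
tilt 18.897105250581763 zhead -74.46461647551399 yhead 15.205162773993813 grasp [ 0.6055 -0.2007  0.1292]
```

View pics/c6.png

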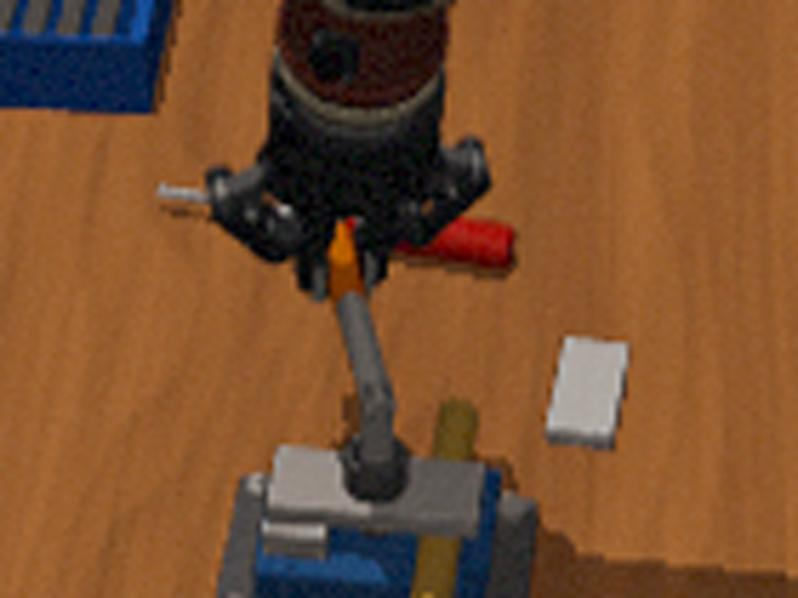

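>>> {"fn": "send_rows", "kwargs": {"deltas": [0.0003, -0.001, -0.001, 0, 0, 0, -1, 0.0003, -0.001, -0.001, 0, 0, 0, -1, 0, 0, 0, 0, 0, 0, -1]}}

```text
time_s: 20.2
eef_pos: [0.6069, -0.2084, 0.1077]
tool_rot: [0.601, 0.783, -0.097, 0.128]
wrist_force: [1.4, -3.5, 5.4]
gripper_width: 0.0161
```

```bash
python3 - <<'E'
from h import *
o=st()
E
```

```text
t 20.2 p [ 0.6069 -0.2084  0.1077] q [ 0.2233  0.691  -0.1053  1.742   0.6077  0.6691 -0.0676] F [ 1.415  -3.4859  5.3666] M [-0.4399 -0.1879  0.0179] w 0.0161
tilt 18.51445126965209 zhead -74.68908983012433 yhead 14.947214750368056 grasp [ 0.6053 -0.2027  0.1254]
```

```bash
cat >> h.py <<'E'
CTR=np.array([.5802,-.1155])
def swing(p,steps):
    p=np.array(p[:2],float);out=[]
    for s in steps:
        a=np.radians(-s);r=p-CTR;n=CTR+np.array([np.cos(a)*r[0]-np.sin(a)*r[1],np.sin(a)*r[0]+np.cos(a)*r[1]]);out.append((np.round(n-p,4).tolist(),-s));p=n
    print(out)
def tang(o):
    z=Rot.from_quat(o['tool_rot']).as_matrix()[:,2];g=(o['eef_pos']-z*.0187)[:2]-CTR;r=np.linalg.norm(g);e=g/r;cw=np.array([e[1],-e[0]]);f=o['wrist_force'][:2]
    print('t',round(o['time_s'],2),'head',round(np.degrees(np.arctan2(g[1],g[0])),2),'r',round(r,4),'z',o['eef_pos'][2],'F resist',round(-f@cw,2),'F radial out',round(f@e,2),'Fz',round(o['wrist_force'][2],2),'M',o['moment'],'w',o['gripper_width'],'yhead',np.degrees(np.arctan2(*Rot.from_quat(o['tool_rot']).as_matrix()[1::-1,1])))
E
python3 - <<'E'
from h import *
o=arm.get_obs();tang(o);p=o['eef_pos']+[.0003,-.001,0];swing(p,[2]*30)
E
```

```text
t 20.2 head -73.92 r 0.0908 z 0.10767922607768783 F resist 0.39 F radial out 3.74 Fz 5.37 M [-0.4399 -0.1879  0.0179] w 0.016052151924086457 yhead 14.947214750368056
[([-0.0033, -0.0009], -2), ([-0.0033, -0.0008], -2), ([-0.0033, -0.0007], -2), ([-0.0034, -0.0005], -2), ([-0.0034, -0.0004], -2), ([-0.0034, -0.0003], -2), ([-0.0034, -0.0002], -2), ([-0.0034, -0.0001], -2), ([-0.0034, 0.0001], -2), ([-0.0034, 0.0002], -2), ([-0.0034, 0.0003], -2), ([-0.0034, 0.0004], -2), ([-0.0034, 0.0005], -2), ([-0.0033, 0.0006], -2), ([-0.0033, 0.0008], -2), ([-0.0033, 0.0009], -2), ([-0.0033, 0.001], -2), ([-0.0032, 0.0011], -2), ([-0.0032, 0.0012], -2), ([-0.0031, 0.0013], -2), ([-0.0031, 0.0014], -2), ([-0.003, 0.0015], -2), ([-0.003, 0.0017], -2), ([-0.0029, 0.0018], -2), ([-0.0029, 0.0019], -2), ([-0.0028, 0.002], -2), ([-0.0027, 0.0021], -2), ([-0.0027, 0.0021], -2), ([-0.0026, 0.0022], -2), ([-0.0025, 0.0023], -2)]
```

Seated home again (Fz about 5 N at axis 0.124). Starting the swing.

>>> {"fn": "send_rows", "kwargs": {"deltas": [0.0003, -0.001, 0, 0, 0, 0, -1, -0.0033, -0.0009, 0, 0, 0, -2, -1, -0.0033, -0.0008, 0, 0, 0, -2, -1, -0.0033, -0.0007, 0, 0, 0, -2, -1, -0.0034, -0.0005, 0, 0, 0, -2, -1, -0.0034, -0.0004, 0, 0, 0, -2, -1]}}

```text
time_s: 20.7
eef_pos: [0.5914, -0.2117, 0.1077]
tool_rot: [0.667, 0.727, -0.107, 0.12]
wrist_force: [3.6, -5.5, 5.5]
gripper_width: 0.0156
```

```bash
python3 - <<'E'
from h import *
tang(arm.get_obs())
E
```

```text
t 20.7 head -83.28 r 0.0909 z 0.10765405601095135 F resist 2.89 F radial out 5.84 Fz 5.54 M [-0.6062 -0.8446  0.7262] w 0.01562558789733113 yhead 5.00404170946798
```

>>> {"fn": "send_rows", "kwargs": {"deltas": [-0.0034, -0.0011, 0, 0, 0, -2, -1, -0.0034, -0.001, 0, 0, 0, -2, -1, -0.0034, -0.0001, 0, 0, 0, -2, -1, -0.0034, 0.0001, 0, 0, 0, -2, -1]}}

```text
time_s: 21.03
eef_pos: [0.578, -0.2123, 0.1072]
tool_rot: [0.716, 0.679, -0.114, 0.111]
wrist_force: [5.1, -2.8, 4.8]
gripper_width: 0.0154
```

```bash
python3 - <<'E'
from h import *
tang(arm.get_obs())
E
```

```text
t 21.03 head -91.22 r 0.0909 z 0.10724850788893155 F resist 5.2 F radial out 2.69 Fz 4.75 M [-0.174  -0.9581  0.8109] w 0.01538299578842592 yhead -2.9667061008390276
```

>>> {"fn": "send_rows", "kwargs": {"deltas": [-0.0034, 0, 0, 0, 0, -2, -1, -0.0034, 0.0002, 0, 0, 0, -2, -1, -0.0034, 0.0003, 0, 0, 0, -2, -1, -0.0034, 0.0004, 0, 0, 0, -2, -1]}}

```text
time_s: 21.37
eef_pos: [0.5642, -0.2108, 0.107]
tool_rot: [0.762, 0.628, -0.121, 0.103]
wrist_force: [4.7, -0.8, 4.4]
gripper_width: 0.0158
```

```bash
python3 - <<'E'
from h import *
tang(arm.get_obs())
cap('side','s19');crop('s19',270,150,370,225,8,'c6')
E
```

```text
t 21.37 head -99.46 r 0.0908 z 0.10695288061636134 F resist 4.77 F radial out 0.05 Fz 4.44 M [ 0.0695 -1.1612  0.7868] w 0.01584699126483453 yhead -11.009977530468861
```

View pics/c6.png

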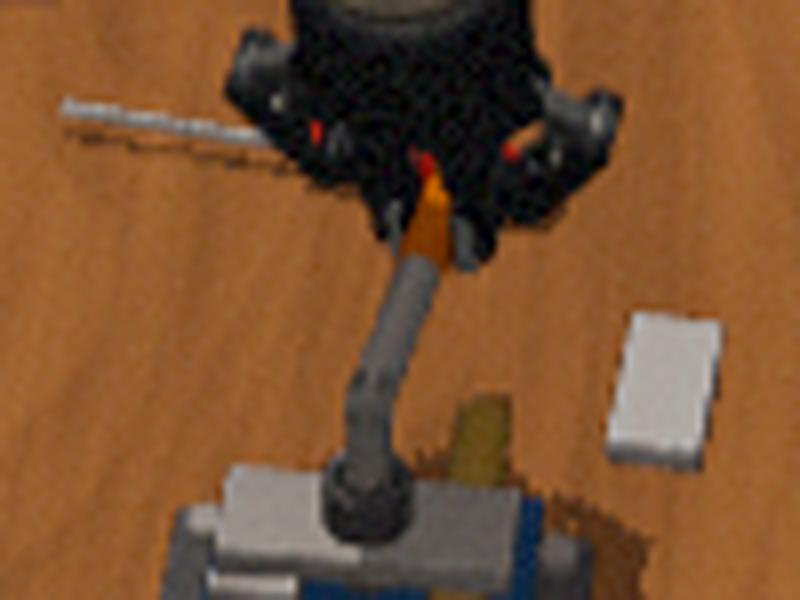

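Torque is steady (about 5 N plus 0.8 N m) and the key turns level with the screw. Continuing.

>>> {"fn": "send_rows", "kwargs": {"deltas": [-0.0034, 0.0006, 0, 0, 0, -2, -1, -0.0033, 0.0007, 0, 0, 0, -2, -1, -0.0033, 0.0009, 0, 0, 0, -2, -1, -0.0033, 0.001, 0, 0, 0, -2, -1]}}

```text
time_s: 21.75
eef_pos: [0.5508, -0.2075, 0.1068]
tool_rot: [0.804, 0.573, -0.128, 0.093]
wrist_force: [4.5, -1.4, 3.1]
gripper_width: 0.0154
```

```bash
python3 - <<'E'
from h import *
o=arm.get_obs();tang(o);swing(o['eef_pos'],[2]*8)
E
```

```text
t 21.75 head -107.67 r 0.0907 z 0.10678038516215829 F resist 4.71 F radial out -0.06 Fz 3.07 M [ 0.2535 -1.3192  0.7708] w 0.015376319960702918 yhead -18.975852848701667
[([-0.0032, 0.0011], -2), ([-0.0032, 0.0012], -2), ([-0.0031, 0.0013], -2), ([-0.0031, 0.0014], -2), ([-0.003, 0.0015], -2), ([-0.003, 0.0016], -2), ([-0.0029, 0.0017], -2), ([-0.0028, 0.0018], -2)]
```

>>> {"fn": "send_rows", "kwargs": {"deltas": [-0.0032, 0.0011, 0, 0, 0, -2, -1, -0.0032, 0.0012, 0, 0, 0, -2, -1, -0.0031, 0.0013, 0, 0, 0, -2, -1]}}

```text
time_s: 22.0
eef_pos: [0.5413, -0.2038, 0.1067]
tool_rot: [0.833, 0.53, -0.133, 0.086]
wrist_force: [5.1, -0.7, 3.5]
gripper_width: 0.0156
```

```bash
python3 - <<'E'
from h import *
o=arm.get_obs();tang(o);swing(o['eef_pos'],[1]*20)
E
```

```text
t 22.0 head -113.76 r 0.0906 z 0.10669443833180536 F resist 4.98 F radial out -1.4 Fz 3.55 M [ 0.3046 -1.3244  0.7799] w 0.015616764598008002 yhead -24.977769373312338
[([-0.0015, 0.0007], -1), ([-0.0015, 0.0007], -1), ([-0.0015, 0.0007], -1), ([-0.0015, 0.0008], -1), ([-0.0015, 0.0008], -1), ([-0.0015, 0.0008], -1), ([-0.0015, 0.0008], -1), ([-0.0014, 0.0009], -1), ([-0.0014, 0.0009], -1), ([-0.0014, 0.0009], -1), ([-0.0014, 0.0009], -1), ([-0.0014, 0.001], -1), ([-0.0014, 0.001], -1), ([-0.0013, 0.001], -1), ([-0.0013, 0.001], -1), ([-0.0013, 0.0011], -1), ([-0.0013, 0.0011], -1), ([-0.0013, 0.0011], -1), ([-0.0012, 0.0011], -1), ([-0.0012, 0.0012], -1)]
```

Now 1° rows, checking every 3.

>>> {"fn": "send_rows", "kwargs": {"deltas": [-0.0015, 0.0007, 0, 0, 0, -1, -1, -0.0015, 0.0007, 0, 0, 0, -1, -1, -0.0015, 0.0007, 0, 0, 0, -1, -1]}}

```text
time_s: 22.25
eef_pos: [0.5367, -0.2016, 0.1066]
tool_rot: [0.846, 0.509, -0.135, 0.083]
wrist_force: [3.6, 0.4, 3.4]
gripper_width: 0.0156
```

```bash
python3 -c "
from h import *
tang(arm.get_obs())"
```

```text
t 22.25 head -116.78 r 0.0906 z 0.1065895870035942 F resist 3.03 F radial out -2.01 Fz 3.45 M [ 0.4067 -1.3767  0.7644] w 0.015611000115401136 yhead -27.938507876821056
```

>>> {"fn": "send_rows", "kwargs": {"deltas": [-0.0015, 0.0008, 0, 0, 0, -1, -1, -0.0015, 0.0008, 0, 0, 0, -1, -1]}}

```text
time_s: 22.42
eef_pos: [0.5337, -0.1999, 0.1066]
tool_rot: [0.855, 0.494, -0.136, 0.08]
wrist_force: [5.4, -0.3, 3.5]
gripper_width: 0.0156
```

```bash
python3 -c "
from h import *
tang(arm.get_obs())"
```

```text
t 22.42 head -118.79 r 0.0905 z 0.10660014042752536 F resist 4.92 F radial out -2.3 Fz 3.53 M [ 0.3642 -1.3784  0.7267] w 0.015568566515306876 yhead -29.936700181407833
```

>>> {"fn": "send_rows", "kwargs": {"deltas": [-0.0013, 0.0011, 0, 0, 0, -1, -1, -0.0013, 0.0011, 0, 0, 0, -1, -1, -0.0014, 0.0009, 0, 0, 0, -1, -1]}}

```text
time_s: 22.67
eef_pos: [0.5292, -0.1973, 0.1066]
tool_rot: [0.868, 0.471, -0.139, 0.076]
wrist_force: [5.0, 0.4, 3.1]
gripper_width: 0.0156
```

```bash
python3 -c "
from h import *
tang(arm.get_obs())"
```

```text
t 22.67 head -121.87 r 0.0905 z 0.10662407438061595 F resist 4.03 F radial out -3.02 Fz 3.15 M [ 0.3989 -1.3551  0.6989] w 0.015629632055309053 yhead -32.97717026053766
```

>>> {"fn": "send_rows", "kwargs": {"deltas": [-0.0014, 0.0009, 0, 0, 0, -1, -1, -0.0014, 0.001, 0, 0, 0, -1, -1, -0.0014, 0.001, 0, 0, 0, -1, -1]}}

```text
time_s: 22.92
eef_pos: [0.525, -0.1944, 0.1066]
tool_rot: [0.88, 0.448, -0.141, 0.073]
wrist_force: [5.6, -0.5, 2.8]
gripper_width: 0.0157
```

```bash
python3 -c "
from h import *
tang(arm.get_obs())"
```

```text
t 22.92 head -124.93 r 0.0904 z 0.106601461761588 F resist 4.87 F radial out -2.84 Fz 2.82 M [ 0.3387 -1.424   0.7133] w 0.015664775130227505 yhead -35.9741567294131
```

>>> {"fn": "send_rows", "kwargs": {"deltas": [-0.0013, 0.0011, 0, 0, 0, -1, -1, -0.0012, 0.0012, 0, 0, 0, -1, -1, -0.0013, 0.0011, 0, 0, 0, -1, -1]}}

```text
time_s: 23.17
eef_pos: [0.5209, -0.1913, 0.1066]
tool_rot: [0.891, 0.425, -0.143, 0.069]
wrist_force: [5.1, 0.6, 3.2]
gripper_width: 0.0156
```

```bash
python3 -c "
from h import *
tang(arm.get_obs())"
```

```text
t 23.17 head -127.97 r 0.0904 z 0.10664466220023539 F resist 3.65 F radial out -3.61 Fz 3.22 M [ 0.4018 -1.4796  0.7879] w 0.01555745390575917 yhead -38.998153728865155
```

>>> {"fn": "send_rows", "kwargs": {"deltas": [-0.0012, 0.0011, 0, 0, 0, -1, -1, -0.0012, 0.0012, 0, 0, 0, -1, -1]}}

```text
time_s: 23.33
eef_pos: [0.5183, -0.1892, 0.1067]
tool_rot: [0.898, 0.409, -0.145, 0.066]
wrist_force: [4.9, 0.8, 2.9]
gripper_width: 0.0153
```

```bash
python3 -c "
from h import *
o=arm.get_obs();tang(o);swing(o['eef_pos'],[1]*12)"
```

```text
t 23.33 head -129.96 r 0.0903 z 0.10669166124738881 F resist 3.24 F radial out -3.78 Fz 2.88 M [ 0.4446 -1.4312  0.7545] w 0.015335805386723272 yhead -41.011395444787155
[([-0.0013, 0.0011], -1), ([-0.0013, 0.0011], -1), ([-0.0012, 0.0011], -1), ([-0.0012, 0.0012], -1), ([-0.0012, 0.0012], -1), ([-0.0012, 0.0012], -1), ([-0.0012, 0.0012], -1), ([-0.0011, 0.0012], -1), ([-0.0011, 0.0013], -1), ([-0.0011, 0.0013], -1), ([-0.0011, 0.0013], -1), ([-0.001, 0.0013], -1)]
```

>>> {"fn": "send_rows", "kwargs": {"deltas": [-0.001, 0.0014, 0, 0, 0, -1, -1, -0.001, 0.0014, 0, 0, 0, -1, -1, -0.0012, 0.0012, 0, 0, 0, -1, -1]}}

```text
time_s: 23.58
eef_pos: [0.5146, -0.1858, 0.1068]
tool_rot: [0.909, 0.385, -0.147, 0.063]
wrist_force: [3.8, 0.9, 2.5]
gripper_width: 0.0157
```

```bash
python3 -c "
from h import *
tang(arm.get_obs())"
```

```text
t 23.58 head -132.97 r 0.0902 z 0.10678160222176224 F resist 2.19 F radial out -3.28 Fz 2.47 M [ 0.3354 -1.3327  0.7309] w 0.015669072300158043 yhead -44.05030047141661
```

>>> {"fn": "send_rows", "kwargs": {"deltas": [-0.0012, 0.0012, 0, 0, 0, -1, -1, -0.0012, 0.0012, 0, 0, 0, -1, -1]}}

```text
time_s: 23.75
eef_pos: [0.5122, -0.1834, 0.1068]
tool_rot: [0.915, 0.369, -0.148, 0.06]
wrist_force: [4.6, 1.4, 2.6]
gripper_width: 0.0155
```

```bash
python3 -c "
from h import *
tang(arm.get_obs())"
```

```text
t 23.75 head -134.98 r 0.0902 z 0.1068137494791835 F resist 2.2 F radial out -4.24 Fz 2.61 M [ 0.4634 -1.3982  0.7718] w 0.015493725605144835 yhead -46.05962283034208
```

>>> {"fn": "send_rows", "kwargs": {"deltas": [-0.0009, 0.0015, 0, 0, 0, -1, -1, -0.001, 0.0014, 0, 0, 0, -1, -1]}}

```text
time_s: 23.92
eef_pos: [0.5099, -0.1809, 0.1069]
tool_rot: [0.922, 0.353, -0.15, 0.058]
wrist_force: [3.3, -0.8, 2.9]
gripper_width: 0.0156
```

```bash
python3 -c "
from h import *
tang(arm.get_obs())"
```

```text
t 23.92 head -137.0 r 0.0901 z 0.10692003624236875 F resist 2.86 F radial out -1.88 Fz 2.95 M [ 0.2576 -1.0964  0.7914] w 0.015622009879267566 yhead -48.07754336763217
```

>>> {"fn": "send_rows", "kwargs": {"deltas": [-0.0011, 0.0013, 0, 0, 0, -1, -1, -0.0011, 0.0013, 0, 0, 0, -1, -1]}}

```text
time_s: 24.08
eef_pos: [0.5077, -0.1784, 0.1069]
tool_rot: [0.928, 0.337, -0.151, 0.055]
wrist_force: [2.8, 0.9, 3.7]
gripper_width: 0.0154
```

```bash
python3 -c "
from h import *
tang(arm.get_obs())
cap('top','t20');crop('t20',340,160,450,240,7,'c5');cap('side','s20');crop('s20',270,150,370,225,8,'c6')"
```

```text
t 24.08 head -139.01 r 0.0901 z 0.10689218237249802 F resist 1.11 F radial out -2.69 Fz 3.68 M [ 0.2088 -1.0607  0.7493] w 0.015366964061741083 yhead -50.086621213345964
```

View pics/c5.png

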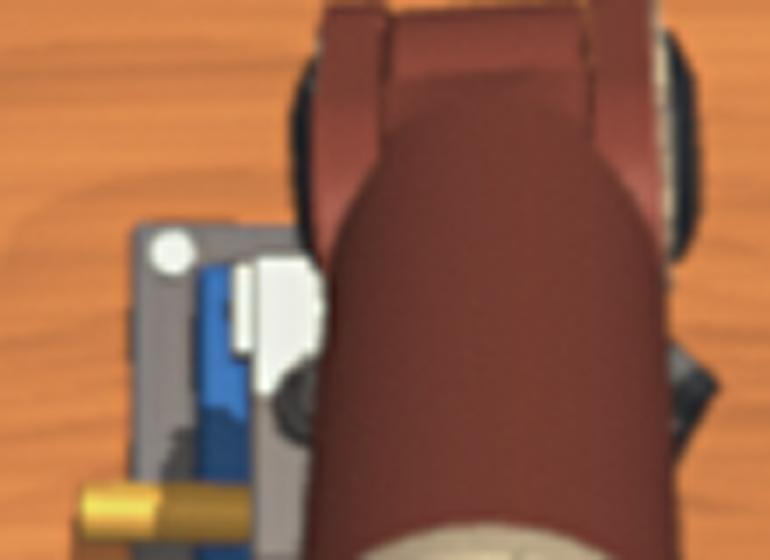

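View pics/c6.png

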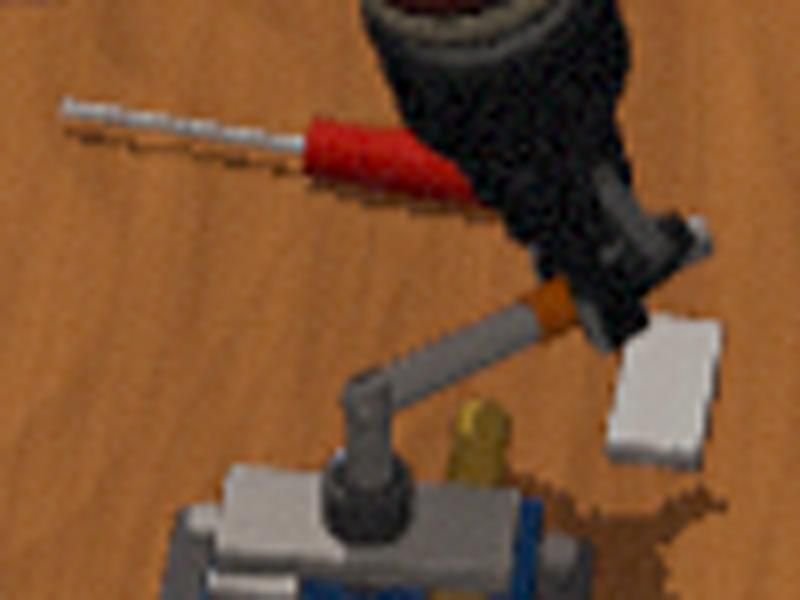

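>>> {"fn": "send_rows", "kwargs": {"deltas": [-0.001, 0.0014, 0, 0, 0, -1, -1, -0.001, 0.0014, 0, 0, 0, -1, -1]}}

```text
time_s: 24.35
eef_pos: [0.506, -0.1763, 0.1071]
tool_rot: [0.933, 0.321, -0.151, 0.053]
wrist_force: [2.8, -2.9, 2.8]
gripper_width: 0.0156
```

```bash
python3 -c "
from h import *
tang(arm.get_obs())"
```

```text
t 24.35 head -140.56 r 0.09 z 0.10707530081353064 F resist 4.0 F radial out -0.34 Fz 2.82 M [-0.246  -1.1084  1.1372] w 0.015554785051298361 yhead -52.03039214959799
```

>>> {"fn": "send_rows", "kwargs": {"deltas": [-0.001, 0.0014, 0, 0, 0, -1, -1, -0.001, 0.0014, 0, 0, 0, -1, -1]}}

```text
time_s: 24.52
eef_pos: [0.5043, -0.174, 0.1072]
tool_rot: [0.939, 0.305, -0.152, 0.051]
wrist_force: [3.1, -4.3, 3.4]
gripper_width: 0.0159
```

```bash
python3 -c "
from h import *
tang(arm.get_obs())"
```

```text
t 24.52 head -142.28 r 0.0899 z 0.10718387594505596 F resist 5.29 F radial out 0.19 Fz 3.38 M [-0.7133 -1.1506  1.3801] w 0.015859907763247735 yhead -54.00918755305973
```

>>> {"fn": "send_rows", "kwargs": {"deltas": [-0.001, 0.0014, 0, 0, 0, -1, -1, 0, 0, 0, 0, 0, 0, -1]}}

```text
time_s: 24.68
eef_pos: [0.5035, -0.1728, 0.1072]
tool_rot: [0.941, 0.297, -0.153, 0.05]
wrist_force: [2.8, -4.4, 2.7]
gripper_width: 0.0156
```

```bash
python3 -c "
from h import *
tang(arm.get_obs())
cap('side','s21');crop('s21',270,150,370,225,8,'c6')"
```

```text
t 24.68 head -143.15 r 0.0899 z 0.10724115095404584 F resist 5.22 F radial out 0.41 Fz 2.67 M [-0.7021 -1.0835  1.463 ] w 0.015621675707907942 yhead -54.97780388669409
```

View pics/c6.png

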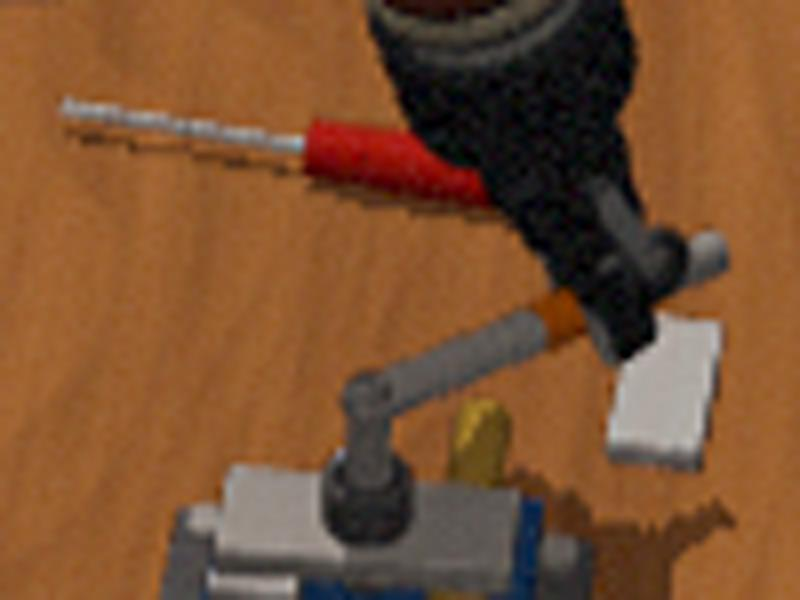

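>>> {"fn": "send_rows", "kwargs": {"deltas": [-0.0009, 0.0013, 0, 0, 0, -1, -1, 0, 0, 0, 0, 0, 0, -1]}}

```text
time_s: 24.9
eef_pos: [0.5027, -0.1718, 0.1073]
tool_rot: [0.944, 0.289, -0.153, 0.049]
wrist_force: [3.2, -5.0, 3.4]
gripper_width: 0.0155
```

```bash
python3 -c "
from h import *
tang(arm.get_obs())"
```

```text
t 24.9 head -143.91 r 0.0899 z 0.10726453426290647 F resist 5.88 F radial out 0.37 Fz 3.37 M [-0.8275 -1.162   1.5542] w 0.015503378664862053 yhead -55.93980199767148
```

```bash
python3 - <<'E'
from h import *
for hd in(-137,-139,-141,-143,-145):
    h=np.array([np.cos(np.radians(hd)),np.sin(np.radians(hd)),0]);c=np.array([.5802,-.1155,.124])
    print(hd,[np.round((proj('side',c+h*l)-[270,150]+.5)*8-.5,1).tolist() for l in(0,.065,.14)])
cap('side','s22')
D={f:cv2.imread(f'pics/{f}.png')[165:205,310:365] for f in('s20','s22')}
f=lambda x:cv2.resize(x,None,fx=7,fy=7,interpolation=cv2.INTER_LANCZOS4)
cv2.imwrite('pics/c8.png',np.vstack([f(D['s20']),f(D['s22'])]))
for hd in(-139,-141,-143,-145):
    h=np.array([np.cos(np.radians(hd)),np.sin(np.radians(hd)),0]);c=np.array([.5802,-.1155,.124])
    print(hd,[np.round((proj('side',c+h*l)-[310,165]+.5)*7-.5,1).tolist() for l in(0,.065,.14)])
E
```

```text
-137 [[370.2, 397.4], [523.3, 313.1], [692.2, 220.1]]
-139 [[370.2, 397.4], [527.7, 316.8], [701.6, 227.7]]
-141 [[370.2, 397.4], [531.8, 320.5], [710.7, 235.5]]
-143 [[370.2, 397.4], [535.7, 324.4], [719.4, 243.4]]
-145 [[370.2, 397.4], [539.5, 328.4], [727.7, 251.6]]
-139 [[43.9, 242.7], [181.6, 172.1], [333.9, 94.2]]
-141 [[43.9, 242.7], [185.3, 175.4], [341.8, 101.0]]
-143 [[43.9, 242.7], [188.7, 178.8], [349.4, 108.0]]
-145 [[43.9, 242.7], [192.0, 182.3], [356.6, 115.1]]
```

View pics/c8.png

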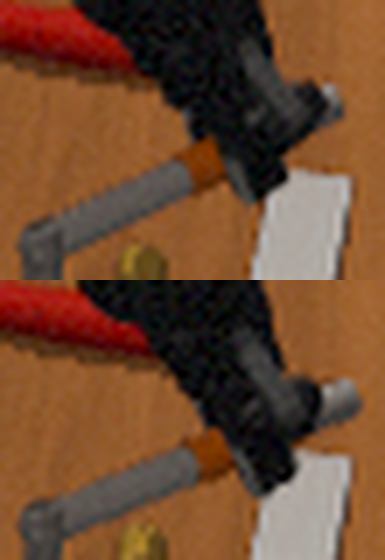

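The torque sat at about 0.85 N m through the swing. From about −139.5° it has risen steadily to about 1.65 N m, twice running friction and under the 2.4 N m forcing limit, so the stop is reached. I'll ease the load off, open and retreat.

>>> {"fn": "send_rows", "kwargs": {"deltas": [0.001, -0.0013, 0, 0, 0, 1, -1, 0.001, -0.0014, 0, 0, 0, 1, -1, 0.001, -0.0014, 0, 0, 0, 1, -1, 0.001, -0.0014, 0, 0, 0, 1, -1, 0.001, -0.0014, 0, 0, 0, 1, -1, 0, 0, 0, 0, 0, 0, -1]}}

```text
time_s: 25.45
eef_pos: [0.5067, -0.1772, 0.107]
tool_rot: [0.93, 0.329, -0.151, 0.054]
wrist_force: [1.2, -4.8, 4.2]
gripper_width: 0.0158
```

```bash
python3 -c "
from h import *
tang(arm.get_obs())"
```

```text
t 25.45 head -139.95 r 0.09 z 0.10696000084349065 F resist 4.48 F radial out 2.17 Fz 4.19 M [-0.4887 -0.5621  0.8527] w 0.015797965943532024 yhead -51.00370277618115
```

>>> {"fn": "send_rows", "kwargs": {"deltas": [0.001, -0.0014, 0, 0, 0, 1, -1, 0.001, -0.0014, 0, 0, 0, 1, -1, 0.0011, -0.0013, 0, 0, 0, 1, -1, 0.0011, -0.0013, 0, 0, 0, 1, -1, 0, 0, 0, 0, 0, 0, -1]}}

```text
time_s: 25.87
eef_pos: [0.5104, -0.1815, 0.1067]
tool_rot: [0.919, 0.361, -0.149, 0.058]
wrist_force: [-0.8, -1.5, 5.1]
gripper_width: 0.0152
```

```bash
python3 -c "
from h import *
tang(arm.get_obs())"
```

```text
t 25.87 head -136.56 r 0.0901 z 0.10668888905303034 F resist 0.53 F radial out 1.65 Fz 5.09 M [-0.1349 -0.4364  0.2556] w 0.015182611833131262 yhead -47.1094118300508
```

T is near zero and the slope while loading matches the arm and grip's own compliance (about 0.17 N m/deg), so the stop is solid. Open and retreat.

>>> {"fn": "send_rows", "kwargs": {"deltas": [0, 0, 0, 0, 0, 0, -0.6, 0, 0, 0, 0, 0, 0, -0.2, 0, 0, 0, 0, 0, 0, 0.2, 0, 0, 0, 0, 0, 0, 0.5, 0, 0, 0, 0, 0, 0, 0.5, 0.001, 0.001, 0.008, 0, 0, 0, 0.5, 0.002, 0.002, 0.015, 0, 0, 0, 0.5, 0.003, 0.002, 0.02, 0, 0, 0, 0.5, 0.003, 0.002, 0.02, 0, 0, 0, 0.5, 0.003, 0.002, 0.02, 0, 0, 0, 0.5, 0.003, 0.002, 0.02, 0, 0, 0, 0.5], "force": 20}}

```text
time_s: 26.78
eef_pos: [0.5266, -0.1707, 0.2113]
tool_rot: [0.918, 0.362, -0.148, 0.059]
wrist_force: [0.1, -0.5, 0.1]
gripper_width: 0.0641
```

```bash
python3 -c "
from h import *
st()
cap('side','s23');crop('s23',260,140,400,245,5.7,'c6')"
```

```text
t 26.78 p [ 0.5266 -0.1707  0.2113] q [ 0.0734  0.5812  0.1048  1.6071  0.2138  1.1619 -0.7589] F [ 0.0549 -0.5427  0.1157] M [ 0.2124 -0.1849 -0.0123] w 0.0641
tilt 18.37788791294852 zhead -136.88348172615386 yhead -46.980731437374196 grasp [ 0.5309 -0.1666  0.2291]
```

View pics/c6.png

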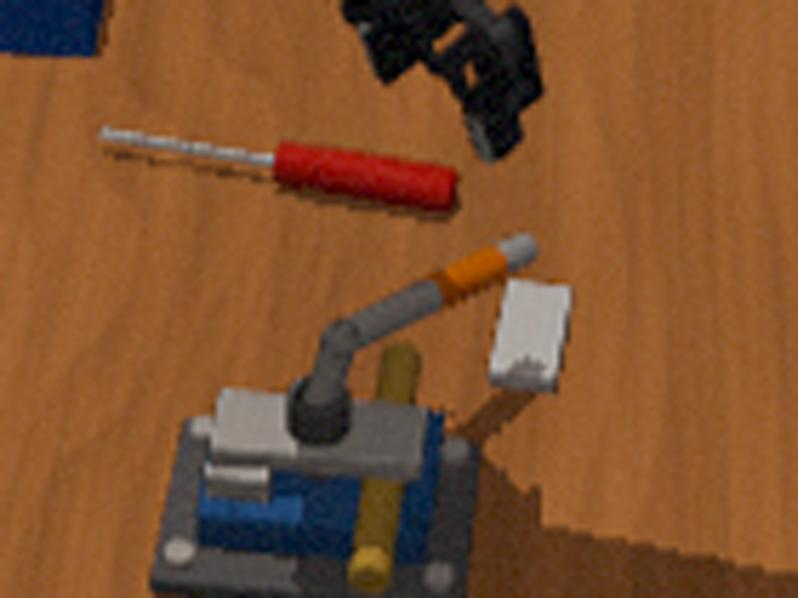

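>>> {"fn": "send_rows", "kwargs": {"deltas": [0, 0.01, 0.02, 0, 0, 0, 0.5, 0, 0.03, 0.02, 0, 0, 0, 0.5, 0, 0.035, 0.01, 0, 0, 0, 0.5, 0, 0.035, 0, 0, 0, 0, 0.5, 0, 0.035, 0, 0, 0, 0, 0.5, 0, 0.035, 0, 0, 0, 0, 0.5, 0, 0.035, 0, 0, 0, 0, 0.5, 0, 0.035, 0, 0, 0, 0, 0.5, 0, 0.035, 0, 0, 0, 0, 0.5, 0, 0.02, 0, 0, 0, 0, 0.5, 0, 0, 0, 0, 0, 0, 0.5]}}

```text
time_s: 27.75
eef_pos: [0.5254, 0.1415, 0.2594]
tool_rot: [0.917, 0.367, -0.148, 0.057]
wrist_force: [0.1, 0.3, 0.5]
gripper_width: 0.064
```

```bash
python3 -c "
from h import *
st()
cap('top','t24');crop('t24',350,180,450,255,8,'c5');cap('side','s24');crop('s24',290,160,360,225,10,'c6')"
```

```text
t 27.75 p [0.5254 0.1415 0.2594] q [-0.3791  0.5721  0.018   1.4681  0.1096  1.3985 -1.2063] F [0.1294 0.3041 0.4503] M [ 0.2428 -0.2152  0.0103] w 0.064
tilt 18.22530977513211 zhead -137.16943215202716 yhead -46.380602697867324 grasp [0.5297 0.1455 0.2772]
```

View pics/c5.png

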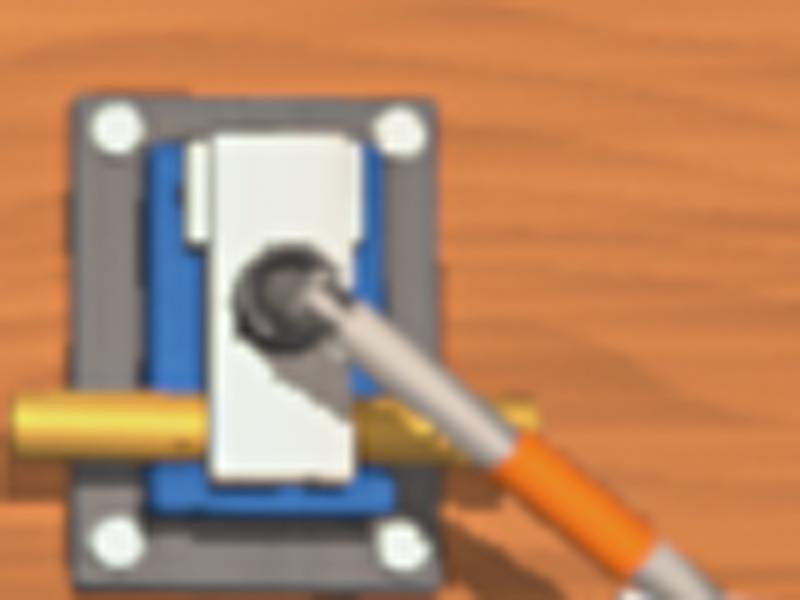

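View pics/c6.png

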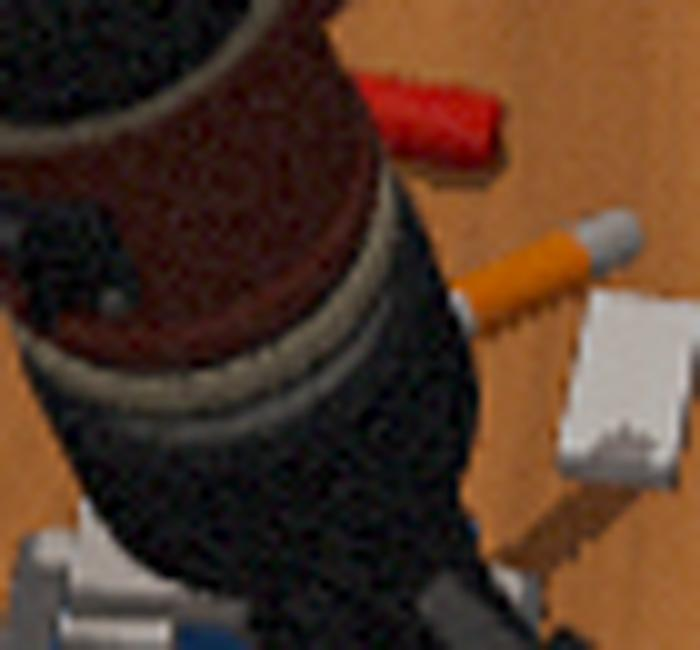

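```bash
python3 - <<'E'
from h import *
line3('t24',8,350,180,(350,310),(500,438));line3('t24',8,350,180,(520,458),(640,560));P=line3('t24',8,350,180,(350,310),(690,595))
T=lambda x,y:((x+.5)/8-.5+350,(y+.5)/8-.5+180)
crop('t24',400,220,450,265,14,'c5')
# fit: heading, elev, corner position with sleeve marks
from scipy.optimize import least_squares
near,far=T(508,450),T(650,570)
print(near,far)
A=atz('top',*near,.098);B=atz('top',*far,.083);print(A,B,np.linalg.norm(A-B))
E
```

```text
mean [ 0.5429 -0.1357  0.1838] from [ 0.5681 -0.129   0.1269] to [ 0.5376 -0.1645  0.1181] elev 76.83618814346934 z0 0.011536222419610059
mean [ 0.5162 -0.1894  0.1097] from [ 0.5283 -0.1745  0.1159] to [ 0.5042 -0.2045  0.1042] elev -17.605309824945305 z0 0.11627215978992247
mean [ 0.5282 -0.1693  0.1349] from [ 0.5654 -0.1317  0.1261] to [ 0.4975 -0.2147  0.1008] elev 64.02304517120618 z0 0.00018874486093056918
(413.0625, 235.8125) (430.8125, 250.8125)
[ 0.5349 -0.1728  0.098 ] [ 0.5022 -0.2134  0.083 ] 0.05425776701303263
```

View pics/c5.png

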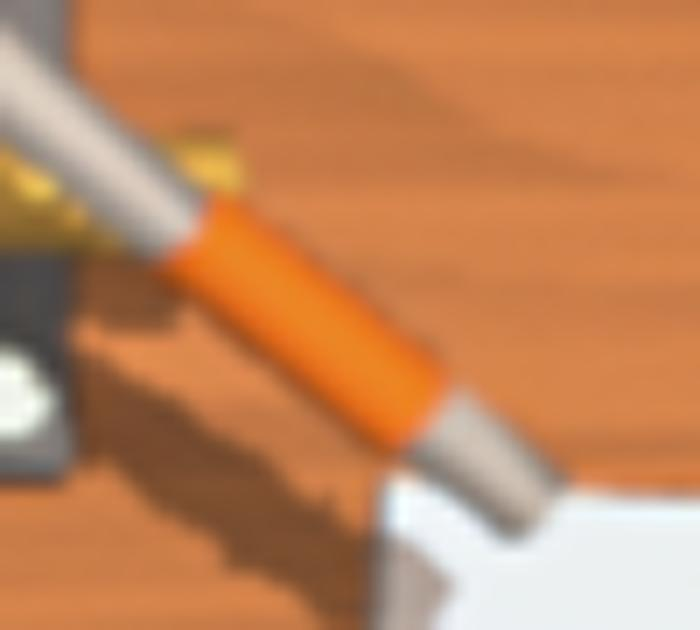

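```bash
python3 - <<'E'
from h import *
crop('s23',300,180,360,225,13,'c6');crop('t24',375,200,420,240,16,'c5')
h=np.array([np.cos(np.radians(-129)),np.sin(np.radians(-129)),0]);t=np.radians(17.6);Z=np.array([0,0,1.])
u=np.sin(t)*h+np.cos(t)*Z;d=np.cos(t)*h-np.sin(t)*Z;M=np.array([.5797,-.115,.09])
for dep in(5,8,11,14,16):
    c=M+(.05-dep/1e3)*u
    print(dep,'side corner',(proj('side',c)-[300,180]+.5)*13-.5,'sleeve0',(proj('side',c+.065*d)-[300,180]+.5)*13-.5,'top corner',(proj('top',c)-[375,200]+.5)*16-.5,'sl0',proj('top',c+.065*d),'sl1',proj('top',c+.115*d),'end',proj('top',c+.14*d),'side tail',proj('side',c+.14*d))
E
```

```text
5 side corner [260.9827 191.3259] sleeve0 [465.2224 112.8038] top corner [299.8661 285.8148] sl0 [414.8249 235.9653] sl1 [431.0829 249.9743] end [439.1099 256.8909] side tail [352.1771 181.7366]
8 side corner [257.8225 204.1147] sleeve0 [461.9074 125.2597] top corner [291.4024 285.7569] sl0 [414.2517 235.9186] sl1 [430.4771 249.8958] end [438.4882 256.7968] side tail [351.9109 182.6667]
11 side corner [254.6706 216.8695] sleeve0 [458.6008 137.6837] top corner [282.9783 285.6992] sl0 [413.6811 235.8721] sl1 [429.8741 249.8176] end [437.8694 256.7032] side tail [351.6454 183.5945]
14 side corner [251.527  229.5906] sleeve0 [455.3027 150.0759] top corner [274.5936 285.6417] sl0 [413.1132 235.8259] sl1 [429.2738 249.7398] end [437.2534 256.61  ] side tail [351.3805 184.52  ]
16 side corner [249.436  238.0526] sleeve0 [453.1086 158.3197] top corner [269.0255 285.6036] sl0 [412.7361 235.7952] sl1 [428.8752 249.6881] end [436.8443 256.5481] side tail [351.2042 185.1357]
```

View pics/c6.png

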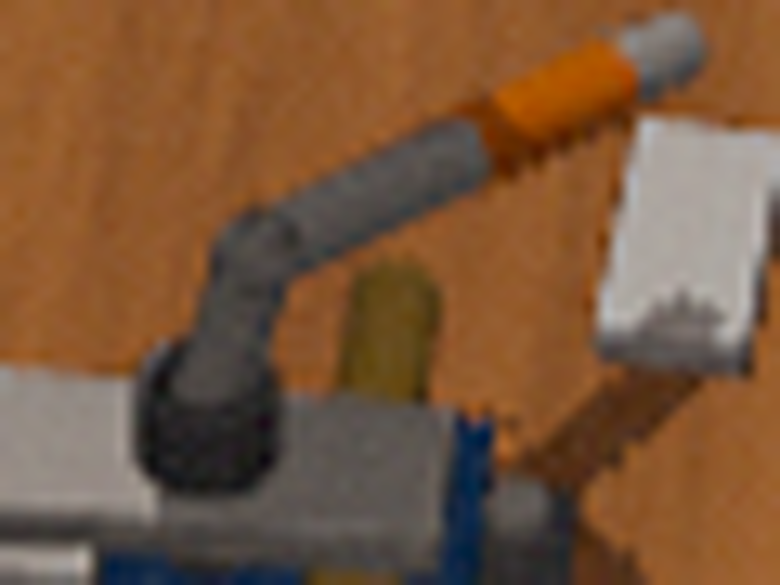

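View pics/c5.png

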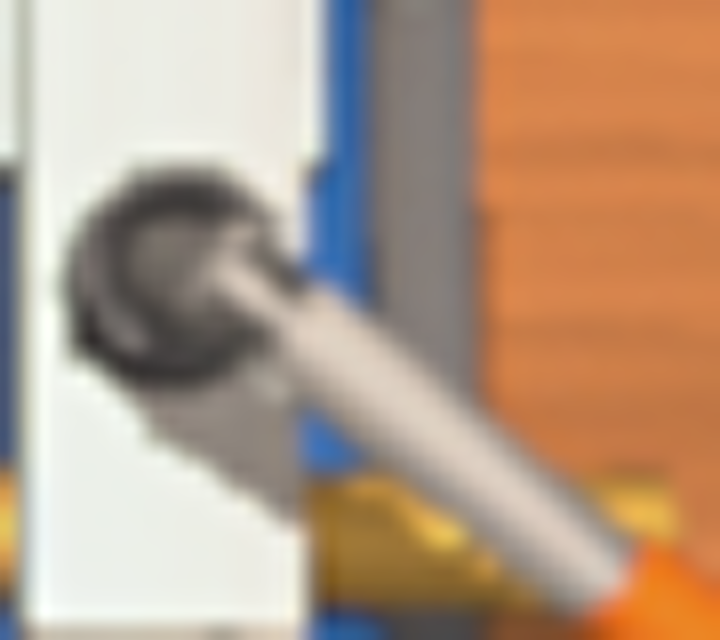

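```bash
python3 - <<'E'
from h import *
a=cv2.imread('pics/t0.png');b=cv2.imread('pics/t24.png')
for nm,(x0,y0,x1,y1) in dict(driver=(470,150,505,255),spool=(278,270,316,306),blank=(440,255,470,278)).items():
    print(nm,np.abs(a[y0:y1,x0:x1].astype(int)-b[y0:y1,x0:x1]).mean())
st()
E
```

```text
driver 10.893151927437641
spool 23.14571150097466
blank 11.201449275362318
t 27.85 p [0.5263 0.1346 0.2598] q [-0.3741  0.5709  0.0248  1.4703  0.1131  1.3988 -1.2051] F [-0.2252 -1.1331 -0.0722] M [ 0.1726 -0.2309 -0.0048] w 0.0639
tilt 18.438401534461466 zhead -136.69478984882772 yhead -46.84005265289458 grasp [0.5306 0.1386 0.2776]
```

View pics/t24.png

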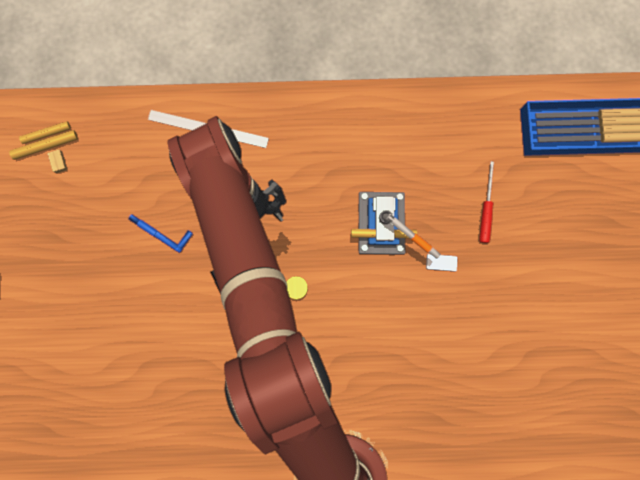

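Spool (296,288), blank (442,263) and driver (487,210) are where they started. The key is in the screw and the arm is clear. Handing in.

```bash
python3 -c "
from workcell import arm
print(arm.close_job())"
```

```text
the job is handed in; nothing more can be done
None
```

The key is in the clamp's screw and the screw was turned clockwise to its stop. I let go and handed the job in at about 28 s.

- **Seating:** I lifted the steel key out of the stand, flipped it and lowered its short arm into the socket, feeling the way in. It touched the floor under about 5 N with the long arm's axis at 0.124 m, which is the home height. It then turned 5° with no torque, so the flats were in line.
- **Swing:** I gripped the orange sleeve, held the key level and home, and swung it clockwise. Resistance stayed near 0.85 N m throughout, then rose steadily from about −139.5°. I stopped at about 1.65 N m, below the 2.4 N m that counts as forcing. That rise is my evidence for the stop; I couldn't read the screw angle directly.
- **Last checks:** The spool, blank and driver looked to be in their starting places in the last top picture, and nothing was touching the robot.
- **Disagreement:** Unsupported, the key droops about 18° in the socket. The last depth estimates disagree: about 14–16 mm from the side picture, but about 10 mm from the top camera's depth reading. It may not be sitting fully home now that it is released. I also released it once before the swing; it drooped the same way, so I re-gripped, levelled and re-seated it.

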